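Clamp a notched stick in the paring jig with a cam hold-down

ROBOT

A 6-joint arm with a two-finger parallel gripper is mounted at the origin on the work surface. World frame = base frame: x ahead of the robot, y to its left, z up, the work surface at z = 0. Lengths are in m, angles in rad, forces in N, time in s.
With the tool pointing down it reaches from about 0.375 to 0.925 m from the base axis. Payload 5.7 kg.
Tool frame: the origin (TCP) lies on the centre line of the jaws, within the pads' length; the fingertips stand 14 mm ahead of it and the grasp point (between the pads) lies 5 mm behind it (ctrl.tip_reach is the distance from the TCP to the fingertips, in m); x points along the fingers, z is the direction in which the jaws open and shut, and the axes are right-handed (so a half turn about x gives the same grasp; the last joint's range is limited). The gripper opens to 88 mm and grips with 3 to 60 N. Pads are 20 mm wide; open, the fingers measure 115 mm over their backs; the gripper's body (75 mm by 178 mm) begins 61 mm behind the grasp point.
Start: joints at [1.211, 0.359, 1.51, -0, 1.272, -0.115], TCP at [0.145, 0.582, 0.211] pointing down, gripper open.
Joint ranges: [-2.97, 2.97], [-1.01, 2.36], [0.21, 2.38], [-0.96, 4.11], [0.2, 2.71], [-2.98, 2.98]. Speed limits (rad/s): [2.39, 2.39, 3.14, 3.14, 3.14, 3.14].

INTERFACE

Orientations are given as a unit quaternion [w, x, y, z].
In Python, from plant import ctrl gives the robot as it stands. The module is installed in compiled form; this text tells all that it offers.
- The arm moves only by the tool jog_arm, never from a script. Its arguments are lists of equal length, an entry for each row: "gripper": the gripper command: -1 is fully open, 1 is shut, values between are in proportion; "offset": the shift along the tool's x, y, z normalised to -1 to 1, where 1 is 0.25 m, a list of three; "angular": the turn, a rotation vector about the tool's x, y, z normalised to -1 to 1, where 1 is 90 degrees, a list of three. In form: {"gripper": [gripper, ...], "offset": [[x, y, z], ...], "angular": [[wx, wy, wz], ...]}. A call has 1 to 10 rows; each row is the pose to reach, as a shift and turn from the pose commanded when the call began, along the tool's axes at that moment; what a row does not reach only later rows make up. A row lasts 1/12 s, in which the tool goes at most 41.7 mm and 7.16 degrees, less where a joint would pass 70% of its speed; a pose out of reach is approached as far as the arm can. A call with a number of a shift or a turn outside -1 to 1 is refused whole. A call with a gripper value outside its range is refused whole. The fingers move at their own pace and stop on an object; the grip force is fixed at half the most. Time passes only in rows, so rows that repeat a pose let the fingers close. It gives the time, the measured TCP pose, the force and the opening at its end, in the units of the state.
- ctrl.state(): the state, without advancing time (a new reading comes with each control period).
- ctrl.grab_frame(name): name is "side" or "top"; returns a dict with "image" (480x640x3 uint8, red, green, blue), "depth" (480x640 float32, m along the optical axis (not along the pixel's ray), 0 where there is no reading), "fx", "fy", "cx", "cy" (pixels), "distortion" ([k1, k2, p1, p2, k3] as OpenCV has them; the pictures are not rectified), "camera_from_world" (4x4, takes a point from world to camera coordinates). Camera axes: x right, y down, z forward; pixel columns grow to the right and rows downward; lengths in m; the calibration is good to about 2 mm. A picture is of the moment at which its call begins.
- ctrl.sign_off(): hands the job in, once; it reports no verdict.
The state is a dict: "t": time; "joint_pos": joint angles; "joint_vel": joint speeds; "joint_efforts": joint torques, N m; "tool_pos": TCP position; "tool_rot": TCP orientation; "wrist_force": force on the tool from outside, world axes, zero at the start; "torque": the same for the moment, N m; "width": opening from 0.0 (shut) to 1.0 (fully open).
Only numpy, scipy, OpenCV 4.12 (cv2) and the standard library are available. Lean on these libraries where they do the work, as an engineer would, in place of code of your own. Each camera call takes 0.05 s, during which the arm holds its last target.

TASK

The notched pine stick lies notch down on the bench: turn it over and lay it notch up on the plywood paring jig, snug against the two back dogs and slid along them up to the end dog, so that the orange clamp foot stands over its end. With the red cam lever open, set the round black nut so that the lever starts to bite about half-way through its throw, then press the lever fully home so that it locks with the right force (about 95 N) and let go. Do not touch the nut while the lever is shut, and leave the other tools on the bench where they are.

Things in the scene. Friction and masses are not known exactly. Their poses are not given: they have to be found in the camera images.
- stick_mid (a point): Centre of the loose pine stick, 36 x 36 x 160 mm (long along its y), 100 g. A notch 36 wide, 18 deep crosses the middle of its -z face; the solid end lengths are 62. It starts notch down (z up) and must end notch up (z down), either end under the foot. It stands safely on its end face: turn it end over end in two quarter turns, standing it on end to take it again in between.
- stick: The same stick as a body; origin at its centre, axes as stick_mid.
- jig: Plywood board 200 (x) x 300 (y) x 18 mm fixed to the bench; origin under its centre. Three steel dogs, 18 in diameter, stand 15 above its top: two back dogs at x +7, y +8 and y +102 stop the stick towards +x; the end dog at x -20, y -59 stops it towards -y.
- seat (a point): Fixed point on the jig's top face, 18 mm over the bench: where the middle of the stick's underside goes (stick along y, touching all three dogs). Axes as the jig's; back dogs on the +x side, clamp and end dog to -y. Fingers fit beside the stick between the back dogs. To get under the foot, lay the stick flat some 60 farther to +y and 6 clear of the back dogs, then slide it in.
- clamp: Dark steel hold-down on the jig, axes as the jig's. Origin on the jig's top face, on the upright axis of foot and nut, 52 mm to -y of seat. Its arm (30 wide, 68 to 86 up) reaches over the stick from a post at +x. With the lever open the orange foot (22 in diameter) hangs 8.7 to 12.2 above the seated stick: this must be felt. It is sprung: once it touches, each mm it is lowered adds about 45 N.
- lever (a joint): Angle of the red cam lever: 0 open (30 deg above level), 1.19 shut at its stop, growing as pressed down. It lowers the foot by (mm at rad): 2.7 at 0.2, 5.2 at 0.4, 7.1 at 0.59 (half-way), 8.0 at 0.7, 8.65 at 0.8, 9.1 at 0.9, 9.4 at 1.0, 9.55 at 1.12 (dead centre, beyond which it locks). Free, it stays where left (1 N at the ball); from the bite on it resists, up to 5 N if set right.
- lever_ball (a point): Centre of the red ball, 22 mm in diameter, at the end of the lever (rod 10 thick), 110 from its pivot; it moves with the lever. The lever is on the clamp's -y side and swings down in the clamp's y-z plane.
- lever_pivot (a point): Fixed point on the lever's hinge axis (along the clamp's x), 126 mm above the jig's top over the clamp's origin. The ball is from here at y -110 cos(a), z +110 sin(a), where a = 0.524 rad minus the lever's angle.
- nut: Round black fluted nut on top of the clamp, 40 mm in diameter, 22 high, turning about z; origin at its centre, 160 above the jig's top, up to 9.5 less as the lever goes down. Clockwise from above lowers the foot 12 a turn (1.91 a rad); takes 0.34 N m. The spindle, 10 in diameter, stands up to 17 out of its top. Grip from above; while the lever is raised, jaws within 45 deg of the clamp's x.
- chisel: wood chisel, blue handle, 260 long; a bystander, to be left alone. Origin under its middle.
- try_square: try square lying flat, dark wooden stock with brass face 115 long, steel blade 160 x 30; a bystander, to be left alone. Origin under its middle.
- bar_clamp: small green screw bar clamp lying flat, 200 long; a bystander, to be left alone. Origin under its middle.
- pencil: green pencil, 168 long; a bystander, to be left alone. Origin under its middle.
- offcut: brown wooden offcut block 45 x 70 x 30; a bystander, to be left alone. Origin under its middle.
- mallet: wooden joiner's mallet lying on its side, head 105 x 62 x 62; a bystander, to be left alone. Origin under its middle.
- gauge: wooden marking gauge, stem 200 long; a bystander, to be left alone. Origin under its middle.
There are look-alikes about, which are no part of the job. What is shaped like the stick but turquoise or yellow is not meant.

How it is judged:
By the outcome, as a careful person would: the job done as asked, in the order asked, and still so for the second after the job is handed in, with the robot touching nothing.
It also fails if it takes over 72 s, if anything falls off the work surface, if the arm or the gripper's body presses on something with over 40 N, if the wrist force passes 120 N, or if a joint passes its speed limit or range.

## Working session

There is one attempt and no reset: what is moved stays moved. The work goes in short steps, Python scripts to look and compute and a tool call to move; the robot and the scene stay as the last step left them, time stands still between calls to the robot, and variables do not carry over. Pictures are saved under pics/ and viewed, and the job is handed in when it is done.

Besides the shell and the picture viewer there is one more tool, called after "Emit:" in YAML: its name, and indented under it one key for each argument. jog_arm: Moves the arm, as the interface text tells. Scaled input: -1 to 1 covers 0.25 m each way for a shift and 90 degrees each way for a turn. Its arguments: {"type":"object","properties":{"gripper":{"type":"array"},"offset":{"type":"array"},"angular":{"type":"array"}},"required":["gripper","offset","angular"]}

```bash
mkdir -p pics; ls; python3 - <<'E'
from plant import ctrl
import cv2,numpy as np
s=ctrl.state();print({k:np.round(v,3) for k,v in s.items()},ctrl.tip_reach)
for n in("side","top"):
    f=ctrl.grab_frame(n);cv2.imwrite(f"pics/{n}0.png",f["image"][:,:,::-1]);np.savez(f"{n}0.npz",**f)
    print(n,f["fx"],f["fy"],f["cx"],f["cy"],f["distortion"],np.round(f["camera_from_world"],3).tolist())
E
```

```text
pics
{'t': np.float64(0.0), 'joint_pos': array([ 1.211,  0.36 ,  1.511,  0.   ,  1.273, -0.115]), 'joint_vel': array([ 0.001, -0.   ,  0.001, -0.   , -0.003,  0.001]), 'joint_efforts': array([-3.0000e-03, -5.1537e+01, -2.7073e+01,  6.7000e-02,  3.5000e-02,
       -0.0000e+00]), 'tool_pos': array([0.145, 0.581, 0.211]), 'tool_rot': array([ 0.557, -0.436,  0.558,  0.435]), 'wrist_force': array([-0.384,  0.171,  0.463]), 'torque': array([-0.016,  0.027, -0.015]), 'width': np.float64(1.0)} 0.014
side 448.396258295365 448.396258295365 324.02079936388384 243.21379249477621 [-0.05847506  0.          0.          0.          0.        ] [[0.688, -0.726, 0.006, -0.282], [-0.52, -0.499, -0.694, 0.327], [0.507, 0.474, -0.72, 1.003], [0.0, 0.0, 0.0, 1.0]]
top 501.5402309350041 501.5402309350041 310.8469031228674 236.7719497253101 [-0.12237166  0.          0.          0.          0.        ] [[0.023, -1.0, -0.004, 0.033], [-0.996, -0.023, -0.086, 0.431], [0.086, 0.006, -0.996, 1.482], [0.0, 0.0, 0.0, 1.0]]
```

View pics/side0.png

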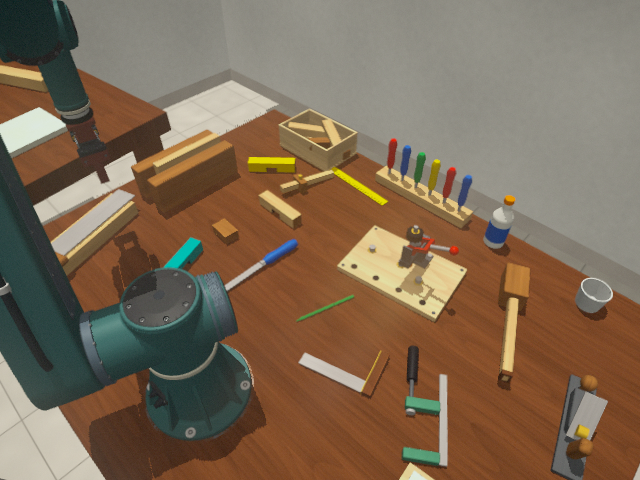

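View pics/top0.png

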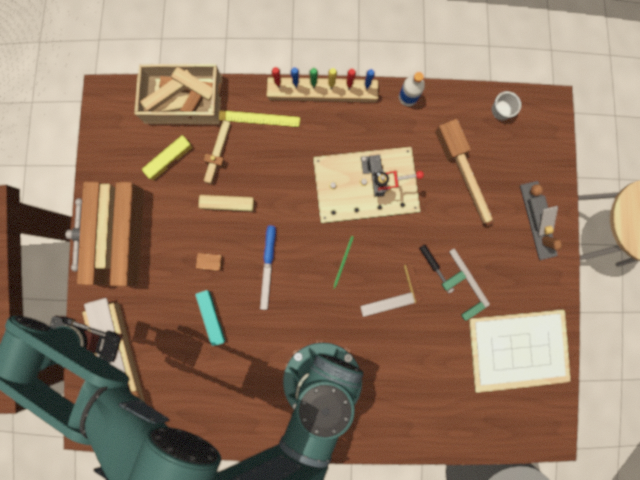

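The stick candidates in the top view are pine at (226,203), yellow at (166,157) and turquoise at (210,318). The pine one fits the description. I'll confirm it in a crop and measure.

```bash
cat > h.py <<'E'
import numpy as np,cv2
def K(f): return np.array([[f["fx"],0,f["cx"]],[0,f["fy"],f["cy"]],[0,0,1.]])
def cloud(f):
    d=np.asarray(f["depth"]);h,w=d.shape
    u,v=np.meshgrid(np.arange(w),np.arange(h))
    p=cv2.undistortPoints(np.stack([u,v],-1).reshape(-1,1,2).astype(np.float64),K(f),np.asarray(f["distortion"])).reshape(h,w,2)
    pc=np.dstack([p*d[...,None],d])
    T=np.linalg.inv(f["camera_from_world"])
    P=pc@T[:3,:3].T+T[:3,3]; P[d==0]=np.nan
    return P
def proj(f,pts):
    T=np.asarray(f["camera_from_world"]);r,_=cv2.Rodrigues(T[:3,:3])
    return cv2.projectPoints(np.asarray(pts,float).reshape(-1,1,3),r,T[:3,3],K(f),np.asarray(f["distortion"]))[0][:,0]
def ray(f,uv,z):
    p=cv2.undistortPoints(np.array(uv,float).reshape(-1,1,2),K(f),np.asarray(f["distortion"]))[:,0]
    T=np.linalg.inv(f["camera_from_world"]); d=np.c_[p,np.ones(len(p))]@T[:3,:3].T;o=T[:3,3]
    return o+d*((z-o[2])/d[:,2])[:,None]
def ld(n):
    return dict(np.load(n))
def crop(f,x0,y0,x1,y1,name,k=None):
    im=f["image"][y0:y1,x0:x1,::-1]; k=k or min(800/(x1-x0),600/(y1-y0))
    cv2.imwrite(name,cv2.resize(im,None,fx=k,fy=k,interpolation=cv2.INTER_CUBIC))
E
python3 - <<'E'
from h import *
t=ld("top0.npz");s=ld("side0.npz")
crop(t,140,130,440,230,"pics/a.png"); crop(s,230,170,480,330,"pics/b.png")
for n,f,(x0,y0,x1,y1) in(("top",t,(190,185,265,220)),("side",s,(245,180,310,235))):
    P=cloud(f)[y0:y1,x0:x1].reshape(-1,3); 
    m=(P[:,2]>.028)&(P[:,2]<.045); Q=P[m]
    r=cv2.minAreaRect((Q[:,:2]*1000).astype(np.float32)); print(n,m.sum(),np.median(Q[:,2]),r)
E
```

```text
top 642 0.03645283953833112 ((528.1018676757812, 302.0968322753906), (160.2810516357422, 37.5379524230957), 87.97747039794922)
side 633 0.035819256807047006 ((592.3286743164062, 297.00518798828125), (167.3802947998047, 174.05340576171875), 88.69310760498047)
```

View pics/a.png

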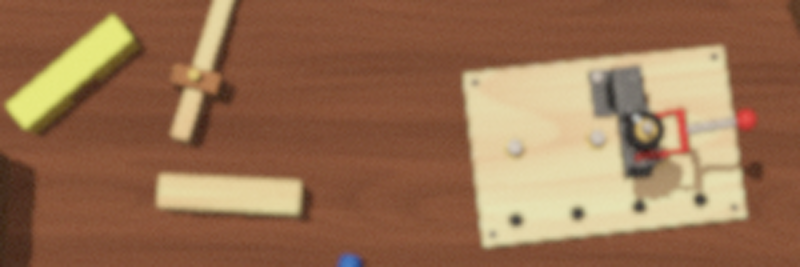

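View pics/b.png

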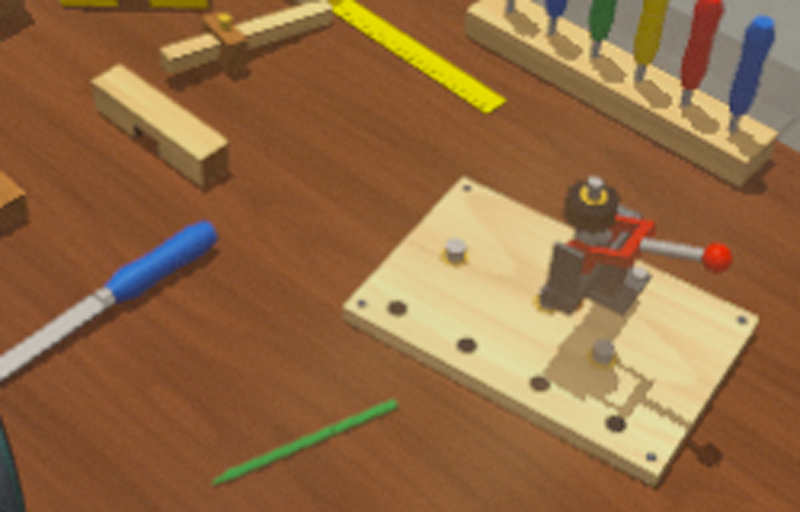

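Top crop: the pine stick is notch down, with the dark notch visible at about (140,130) in the side crop. The jig is at right, with the clamp on its −y side. Next I'll measure the jig, dogs, clamp and stick axis.

```bash
python3 - <<'E'
from h import *
t=ld("top0.npz");s=ld("side0.npz")
def rect(f,box,lo,hi):
    x0,y0,x1,y1=box;P=cloud(f)[y0:y1,x0:x1].reshape(-1,3);Q=P[(P[:,2]>lo)&(P[:,2]<hi)]
    # drop strays
    r=cv2.minAreaRect((Q[:,:2]*1000).astype(np.float32)); return r,cv2.boxPoints(r),len(Q)
print("stick top",rect(t,(190,185,265,220),.028,.045))
print("stick side",rect(s,(258,188,303,228),.03,.042))
for n,f,b in(("top",t,(305,140,430,230)),("side",s,(332,222,472,322))):
    print("jig",n,rect(f,b,.013,.022))
    P=cloud(f)[b[1]:b[3],b[0]:b[2]].reshape(-1,3); I=f["image"][b[1]:b[3],b[0]:b[2]].reshape(-1,3).astype(int)
    Q=P[(P[:,2]>.026)&(P[:,2]<.038)];print(n,"dogs",np.round(Q,4).tolist()[:60])
    red=(I[:,0]>150)&(I[:,1]<70)&(I[:,2]<70);R=P[red];print("red",np.round(R[np.argsort(R[:,1])][:20],3).tolist())
    H=P[P[:,2]>.15];print("nut",len(H),np.round(np.nanmean(H,0),4),np.nanmin(H,0),np.nanmax(H,0))
E
```

```text
stick top (((528.1018676757812, 302.0968322753906), (160.2810516357422, 37.5379524230957), 87.97747039794922), array([[506.5162 , 222.66864],
       [544.03076, 221.34381],
       [549.6875 , 381.52502],
       [512.173  , 382.84985]], dtype=float32), 642)
stick side (((526.3629150390625, 300.0643615722656), (159.1066131591797, 98.50985717773438), 63.429283142089844), array([[446.7258 , 250.94507],
       [534.83136, 206.88141],
       [606.     , 349.18365],
       [517.8945 , 393.2473 ]], dtype=float32), 467)
jig top (((595.4151611328125, -121.28468322753906), (199.24676513671875, 302.9826965332031), 7.870907783508301), array([[ 475.98483 ,   15.136895],
       [ 517.4758  , -284.99142 ],
       [ 714.84546 , -257.70627 ],
       [ 673.3545  ,   42.42206 ]], dtype=float32), 4352)
top dogs [[0.6853, -0.1123, 0.0269], [0.6826, -0.1246, 0.0263], [0.6787, -0.1183, 0.0288], [0.6795, -0.1216, 0.0261], [0.6733, -0.0033, 0.0267], [0.6755, -0.1062, 0.0282], [0.6764, -0.1216, 0.0261], [0.6788, -0.2339, 0.0292], [0.6707, -0.0276, 0.0269], [0.6717, -0.106, 0.0307], [0.6726, -0.1094, 0.0274], [
[... 3667 characters left out ...]
], [0.6658, -0.1637, 0.0276], [0.5967, -0.1036, 0.0329], [0.6335, -0.1356, 0.0278], [0.6328, -0.1389, 0.031]]
red [[0.594, -0.258, 0.186], [0.594, -0.257, 0.189], [0.586, -0.257, 0.188], [0.585, -0.256, 0.192], [0.592, -0.256, 0.187], [0.59, -0.255, 0.194], [0.585, -0.255, 0.188], [0.594, -0.255, 0.187], [0.599, -0.255, 0.187], [0.59, -0.254, 0.19], [0.586, -0.254, 0.189], [0.583, -0.253, 0.187], [0.595, -0.253, 0.192], [0.592, -0.253, 0.191], [0.588, -0.252, 0.19], [0.585, -0.252, 0.188], [0.581, -0.252, 0.188], [0.593, -0.252, 0.193], [0.584, -0.251, 0.192], [0.589, -0.251, 0.192]]
nut 597 [ 0.5745 -0.1785  0.1741] [ 0.54421089 -0.25909277  0.1500377 ] [ 0.60583131 -0.12501053  0.20414605]
```

```bash
cat >> h.py <<'E'
JC=np.array([.5954,-.1213]);JY=np.radians(7.87)
def j2w(x,y,z):  # mm in jig, z over jig top
    c,s=np.cos(JY),np.sin(JY); return np.array([JC[0]+(c*x-s*y)/1e3,JC[1]+(s*x+c*y)/1e3,.018+z/1e3])
E
python3 - <<'E'
from h import *
t=ld("top0.npz");s=ld("side0.npz")
a=np.linspace(0,2*np.pi,24)
def circ(x,y,z,r): return [j2w(x+r*np.cos(i),y+r*np.sin(i),z) for i in a]
def line(*p):
    p=[j2w(*q) for q in p]; return p
S=[circ(7,8,15,9),circ(7,102,15,9),circ(-20,-59,15,9),line((-100,-150,0),(100,-150,0),(100,150,0),(-100,150,0)),circ(-20,-22,171,20),circ(-20,-22-95.26,181,11)]
for n,f,b in(("top",t,(305,140,430,230)),("side",s,(332,215,472,322))):
    k=5;im=cv2.resize(f["image"][b[1]:b[3],b[0]:b[2],::-1],None,fx=k,fy=k,interpolation=cv2.INTER_CUBIC)
    for q in S:
        uv=((proj(f,q)-[b[0],b[1]]+.5)*k*8).astype(np.int32)
        cv2.polylines(im,[uv.reshape(-1,1,2)],True,(255,0,255),1,cv2.LINE_AA,3)
    cv2.imwrite(f"pics/ov_{n}.png",im)
for p in [(-20,30,0),(-20,-22,160)]: print(j2w(*p))
E
```

```text
[ 0.5714806  -0.09432108  0.018     ]
[ 0.57860074 -0.14583131  0.178     ]
```

View pics/ov_top.png

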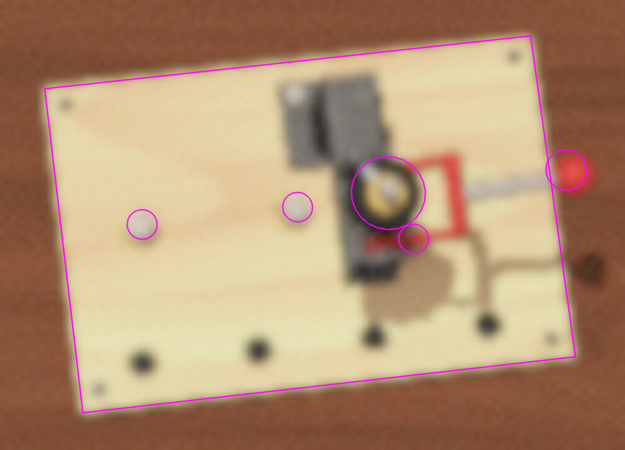

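View pics/ov_side.png

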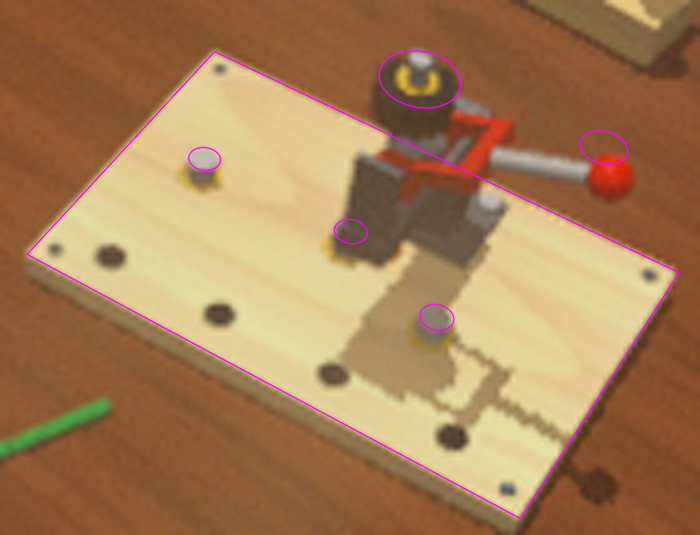

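The jig model fits the image to about a pixel. The lever ball lies lower than the angle-0 prediction, so I'll solve for its angle and check the stick overlay.

```bash
cat >> h.py <<'E'
from scipy.optimize import least_squares
def redball(f,box):
    x0,y0,x1,y1=box;I=f["image"][y0:y1,x0:x1].astype(int)
    m=((I[...,0]>150)&(I[...,1]<80)&(I[...,2]<80)).astype(np.uint8)
    n,l,st,c=cv2.connectedComponentsWithStats(m)
    return [(c[i]+[x0,y0],st[i][4]) for i in range(1,n) if st[i][4]>8]
def ballpos(a): return j2w(-20,-22-110*np.cos(.524-a),126+110*np.sin(.524-a))
E
python3 - <<'E'
from h import *
t=ld("top0.npz");s=ld("side0.npz")
bt=redball(t,(405,160,435,190));bs=redball(s,(440,238,470,262));print(bt,bs)
for n,f,b in(("t",t,bt),("s",s,bs)):
    if b:
        o=max(b,key=lambda q:q[1])[0]; r=least_squares(lambda a:(proj(f,[ballpos(a[0])])[0]-o),[.1]);print(n,r.x,r.fun)
st=np.array([.5281,.3021]);d=np.array([.0353,.9994]);n_=np.array([d[1],-d[0]])
for n,f,b in(("top",t,(185,180,270,225)),("side",s,(245,180,315,235))):
    k=8;im=cv2.resize(f["image"][b[1]:b[3],b[0]:b[2],::-1],None,fx=k,fy=k,interpolation=cv2.INTER_CUBIC)
    for z in(0,.036):
        q=[np.r_[st+d*.08*i+n_*.018*j,z] for i,j in((1,1),(1,-1),(-1,-1),(-1,1))]
        cv2.polylines(im,[((proj(f,q)-[b[0],b[1]]+.5)*k*8).astype(np.int32).reshape(-1,1,2)],True,(255,0,255),1,cv2.LINE_AA,3)
    cv2.imwrite(f"pics/st_{n}.png",im)
E
python3 - <<'E'
import cv2,numpy as np
a=cv2.imread('pics/st_top.png');b=cv2.imread('pics/st_side.png')
w=max(a.shape[1],b.shape[1]);p=lambda x:cv2.copyMakeBorder(x,0,0,0,w-x.shape[1],0)
im=np.vstack([p(a),p(b)]);cv2.imwrite('pics/st.png',cv2.resize(im,None,fx=.75,fy=.75))
E
```

```text
[(array([419.8 , 174.02]), np.int32(50))] [(array([453.7962963, 249.       ]), np.int32(54))]
t [0.17541303] [-0.53028747  0.4579845 ]
s [0.1363281] [-0.21662701  0.04082588]
```

View pics/st.png

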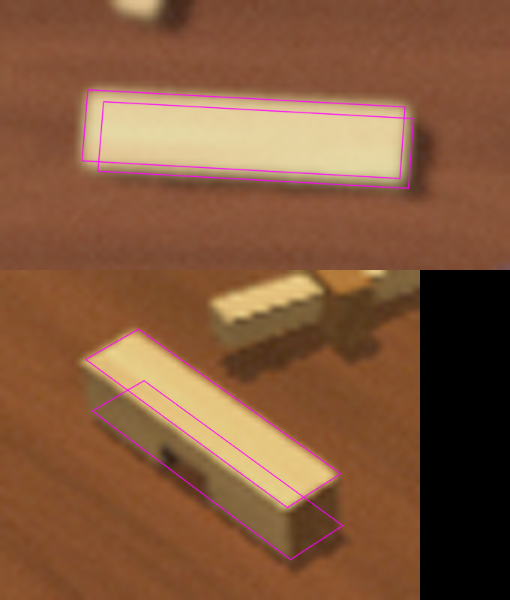

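The stick is at (0.528, 0.302), yaw −2°, and the overlay agrees. The lever stands at about 0.15 rad, so I'll open it fully before setting the nut. Now the planner helper.

```bash
cat >> h.py <<'E'
from scipy.spatial.transform import Rotation as Ro
def tool(jaw_yaw,tilt,jawaz=None):
    """tool R: jaw z axis horizontal at yaw jaw_yaw (rad); x axis = down tilted by tilt about jaw axis.
    tilt rotates the down vector by +tilt about the jaw axis."""
    z=np.array([np.cos(jaw_yaw),np.sin(jaw_yaw),0]); x=Ro.from_rotvec(z*tilt).apply([0,0,-1.])
    y=np.cross(z,x); return Ro.from_matrix(np.c_[x,y,z])
def rel(pos,R):
    from plant import ctrl
    s=ctrl.state();q=s["tool_rot"];C=Ro.from_quat([q[1],q[2],q[3],q[0]])
    o=C.inv().apply(np.asarray(pos)-s["tool_pos"])/.25; a=(C.inv()*R).as_rotvec()/(np.pi/2)
    n=max(np.linalg.norm(o)*250/41.7,np.linalg.norm(a)*90/7.16)
    print("off",np.round(o,4).tolist(),"ang",np.round(a,4).tolist(),"rows>=%.1f"%n); return o,a
def axes():
    from plant import ctrl
    s=ctrl.state();q=s["tool_rot"];C=Ro.from_quat([q[1],q[2],q[3],q[0]]).as_matrix()
    print("t",round(s["t"],2),"x",C[:,0].round(3),"y",C[:,1].round(3),"z",C[:,2].round(3),"pos",s["tool_pos"].round(4),"w",round(float(s["width"]),3),"F",s["wrist_force"].round(2),"j",np.round(s["joint_pos"],2))
E
python3 - <<'E'
from h import *
axes()
y=np.radians(-2.02)
for jy in(y,y+np.pi): 
    for tl in (0.7,-0.7):
        R=tool(jy,tl);print(R.as_matrix()[:,0].round(2));rel([.528,.277,.12],R)
E
```

```text
t 0.1 x [-0.001 -0.002 -1.   ] y [-0.97   0.242  0.   ] z [ 0.242  0.97  -0.002] pos [0.1452 0.5815 0.2107] w 1.0 F [0.59 0.53 0.57] j [ 1.21  0.36  1.51  0.    1.27 -0.12]
[ 0.02  0.64 -0.76]
off [0.3637, -1.7809, -0.8099] ang [0.8283, -0.3034, 0.3742] rows>=12.0
[-0.02 -0.64 -0.76]
off [0.3637, -1.7809, -0.8099] ang [0.8289, 0.3015, -0.373] rows>=12.0
[-0.02 -0.64 -0.76]
off [0.3637, -1.7809, -0.8099] ang [-1.0815, 0.3941, 0.3186] rows>=15.0
[ 0.02  0.64 -0.76]
off [0.3637, -1.7809, -0.8099] ang [-1.0813, -0.3954, -0.3206] rows>=15.0
```

Emit:
jog_arm:
  gripper: [-1, -1, -1, -1, -1, -1, -1, -1]
  offset:
    - [0.05, -1, -0.46]
    - [0.05, -1, -0.46]
    - [0.05, -1, -0.46]
    - [0.05, -1, -0.46]
    - [0.05, -1, -0.46]
    - [0.05, -1, -0.46]
    - [0.05, -1, -0.46]
    - [0.05, -1, -0.46]
  angular:
    - [0.83, 0, 0]
    - [0.83, 0, 0]
    - [0.83, 0, 0]
    - [0.83, 0, 0]
    - [0.83, 0, 0]
    - [0.83, 0, 0]
    - [0.83, 0, 0]
    - [0.83, 0, 0]

```text
t: 0.77
tool_pos: [0.3638, 0.4065, 0.1984]
tool_rot: [0.699, -0.112, 0.698, 0.11]
wrist_force: [-0.0, -0.4, -0.6]
width: 1.0
```

```bash
python3 - <<'E'
from h import *
axes()
rel([.527,.277,.11],tool(np.radians(-2.02),.75))
E
```

```text
t 0.77 x [ 0.001 -0.002 -1.   ] y [-0.31   0.951 -0.002] z [0.951 0.31  0.   ] pos [0.3638 0.4065 0.1984] w 1.0 F [-0.01 -0.41 -0.59] j [ 0.72  0.29  1.64 -0.    1.2   0.4 ]
off [0.3554, -0.6945, 0.4597] ang [0.213, -0.0833, 0.4738] rows>=6.6
```

Emit:
jog_arm:
  gripper: [-1, -1, -1, -1, -1, -1, -1, -1, -1, -1]
  offset:
    - [0.1, -0.69, 0.46]
    - [0.2, -0.69, 0.46]
    - [0.35, -0.69, 0.46]
    - [0.35, -0.69, 0.46]
    - [0.35, -0.69, 0.46]
    - [0.35, -0.69, 0.46]
    - [0.35, -0.69, 0.46]
    - [0.35, -0.69, 0.46]
    - [0.35, -0.69, 0.46]
    - [0.35, -0.69, 0.46]
  angular:
    - [0.21, -0.08, 0.47]
    - [0.21, -0.08, 0.47]
    - [0.21, -0.08, 0.47]
    - [0.21, -0.08, 0.47]
    - [0.21, -0.08, 0.47]
    - [0.21, -0.08, 0.47]
    - [0.21, -0.08, 0.47]
    - [0.21, -0.08, 0.47]
    - [0.21, -0.08, 0.47]
    - [0.21, -0.08, 0.47]

```text
t: 1.6
tool_pos: [0.5237, 0.2838, 0.1117]
tool_rot: [0.66, 0.263, 0.658, 0.251]
wrist_force: [0.8, 0.5, 0.1]
width: 1.0
```

```bash
python3 - <<'E'
from h import *
from plant import ctrl
axes()
rel([.527,.277,.022],tool(np.radians(-2.02),.75))
f=ctrl.grab_frame("side");crop(f,100,60,420,300,"pics/c1.png")
E
```

```text
t 1.6 x [ 0.009  0.677 -0.736] y [0.015 0.736 0.677] z [ 1.    -0.017 -0.003] pos [0.5237 0.2838 0.1117] w 1.0 F [0.79 0.54 0.1 ] j [-0.1   0.52  1.88  0.9   1.04 -0.67]
off [0.2457, -0.2626, 0.0146] ang [0.007, -0.0093, 0.0042] rows>=2.2
```

View pics/c1.png

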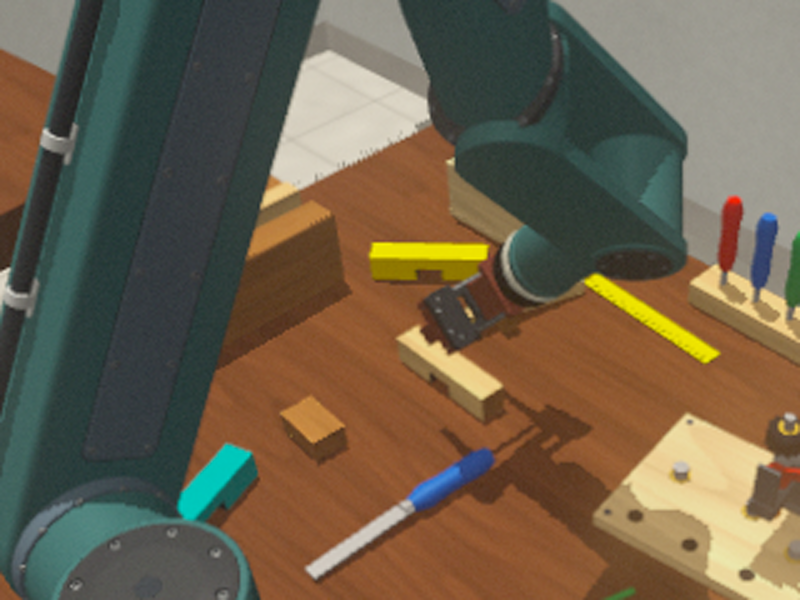

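The gripper body fits the scene. j4 allows more tilt on this side than the other, so I'll take a 52° tilt here, which leaves 38° on the other side. I'm gripping 35 mm towards the −y end.

```bash
python3 - <<'E'
from h import *
R=tool(np.radians(-2.02),.9)
rel([.527,.267,.06],R);rel([.527,.267,.022],R)
E
```

```text
off [0.1066, -0.1928, 0.0142] ang [0.0076, -0.0097, 0.0996] rows>=1.3
off [0.2185, -0.2957, 0.0145] ang [0.0076, -0.0097, 0.0996] rows>=2.2
```

Emit:
jog_arm:
  gripper: [-1, -1, -1, -1, -1, 1, 1, 1, 1]
  offset:
    - [0.107, -0.193, 0.014]
    - [0.107, -0.193, 0.014]
    - [0.218, -0.296, 0.014]
    - [0.218, -0.296, 0.014]
    - [0.218, -0.296, 0.014]
    - [0.218, -0.296, 0.014]
    - [0.218, -0.296, 0.014]
    - [0.218, -0.296, 0.014]
    - [0.218, -0.296, 0.014]
  angular:
    - [0.008, -0.01, 0.1]
    - [0.008, -0.01, 0.1]
    - [0.008, -0.01, 0.1]
    - [0.008, -0.01, 0.1]
    - [0.008, -0.01, 0.1]
    - [0.008, -0.01, 0.1]
    - [0.008, -0.01, 0.1]
    - [0.008, -0.01, 0.1]
    - [0.008, -0.01, 0.1]

```text
t: 2.4
tool_pos: [0.528, 0.2662, 0.0234]
tool_rot: [0.643, 0.32, 0.63, 0.296]
wrist_force: [0.2, 0.3, -0.2]
width: 0.732
```

```bash
python3 - <<'E'
from h import *
axes()
E
```

```text
t 2.4 x [ 0.031  0.784 -0.62 ] y [0.021 0.62  0.784] z [ 0.999 -0.038  0.002] pos [0.528  0.2662 0.0234] w 0.732 F [ 0.22  0.25 -0.22] j [-0.21  0.77  1.92  1.1   1.05 -1.06]
```

Emit:
jog_arm:
  gripper: [1, 1, 1, 1, 1, 1, 1]
  offset:
    - [0, 0, 0]
    - [0, 0, 0]
    - [0, 0, 0]
    - [0, 0, 0]
    - [0, 0, 0]
    - [0, 0, 0]
    - [0, 0, 0]
  angular:
    - [0, 0, 0]
    - [0, 0, 0]
    - [0, 0, 0]
    - [0, 0, 0]
    - [0, 0, 0]
    - [0, 0, 0]
    - [0, 0, 0]

```text
t: 2.98
tool_pos: [0.5271, 0.2658, 0.0213]
tool_rot: [0.642, 0.321, 0.631, 0.296]
wrist_force: [-1.1, -1.5, 3.9]
width: 0.408
```

```bash
python3 - <<'E'
from h import *
axes()
y=np.radians(-2.02)
# stand: grasp frame rotated -90 about stick x; standing centre
rel([.535,.19,.16],tool(y,.9))
rel([.535,.17,.175],tool(y,.9-np.pi/2))
E
```

```text
t 2.98 x [ 0.029  0.785 -0.619] y [0.026 0.619 0.785] z [ 0.999 -0.039 -0.002] pos [0.5271 0.2658 0.0213] w 0.408 F [-1.12 -1.49  3.93] j [-0.22  0.77  1.92  1.1   1.05 -1.06]
off [-0.5805, 0.2485, 0.0425] ang [-0.0025, 0.0011, -0.0018] rows>=3.8
off [-0.6805, 0.2461, 0.0455] ang [-0.0028, -0.0011, -1.0018] rows>=12.6
```

Emit:
jog_arm:
  gripper: [1, 1, 1, 1, 1, 1, 1, 1, 1, 1]
  offset:
    - [-0.2, 0.24, 0.01]
    - [-0.4, 0.3, 0.02]
    - [-0.6, 0.25, 0.04]
    - [-0.68, 0.246, 0.045]
    - [-0.68, 0.246, 0.045]
    - [-0.68, 0.246, 0.045]
    - [-0.68, 0.246, 0.045]
    - [-0.68, 0.246, 0.045]
    - [-0.68, 0.246, 0.045]
    - [-0.68, 0.246, 0.045]
  angular:
    - [0, 0, 0]
    - [0, 0, -0.08]
    - [0, 0, -0.16]
    - [0, 0, -0.24]
    - [0, 0, -0.32]
    - [0, 0, -0.4]
    - [0, 0, -0.48]
    - [0, 0, -0.56]
    - [0, 0, -0.64]
    - [0, 0, -0.72]

```text
t: 3.82
tool_pos: [0.5359, 0.1704, 0.1765]
tool_rot: [0.703, -0.06, 0.703, -0.088]
wrist_force: [-0.2, -0.2, -2.2]
width: 0.407
```

```bash
python3 - <<'E'
from h import *
axes()
y=np.radians(-2.02)
rel([.535,.165,.175],tool(y,.9-np.pi/2))
E
```

```text
t 3.82 x [-0.005 -0.207 -0.978] y [ 0.039  0.978 -0.207] z [ 0.999 -0.04   0.003] pos [0.5359 0.1704 0.1765] w 0.407 F [-0.17 -0.2  -2.16] j [ 0.32  0.39  1.58 -0.21  1.25  0.43]
off [0.0102, -0.0201, -0.0027] ang [-0.0033, 0.0006, -0.2943] rows>=3.7
```

Emit:
jog_arm:
  gripper: [1, 1, 1, 1, 1, 1, 1]
  offset:
    - [0.01, -0.02, 0]
    - [0.01, -0.02, 0]
    - [0.01, -0.02, 0]
    - [0.01, -0.02, 0]
    - [0.01, -0.02, 0]
    - [0.01, -0.02, 0]
    - [0.01, -0.02, 0]
  angular:
    - [0, 0, -0.08]
    - [0, 0, -0.16]
    - [0, 0, -0.24]
    - [0, 0, -0.294]
    - [0, 0, -0.294]
    - [0, 0, -0.294]
    - [0, 0, -0.294]

```text
t: 4.4
tool_pos: [0.5346, 0.1645, 0.1732]
tool_rot: [0.663, -0.217, 0.674, -0.243]
wrist_force: [-0.3, 0.6, -0.9]
width: 0.405
```

```bash
python3 - <<'E'
from h import *
from plant import ctrl
axes()
y=np.radians(-2.02)
rel([.535,.165,.1175],tool(y,.9-np.pi/2))
f=ctrl.grab_frame("side");crop(f,200,90,400,240,"pics/c2.png")
E
```

```text
t 4.4 x [-0.026 -0.615 -0.788] y [ 0.029  0.787 -0.616] z [ 0.999 -0.039 -0.002] pos [0.5346 0.1645 0.1732] w 0.405 F [-0.35  0.55 -0.89] j [ 0.54  0.59  1.45 -0.54  1.52  0.72]
off [0.1742, 0.1389, 0.0019] ang [-0.0011, -0.0027, -0.0048] rows>=1.3
```

View pics/c2.png

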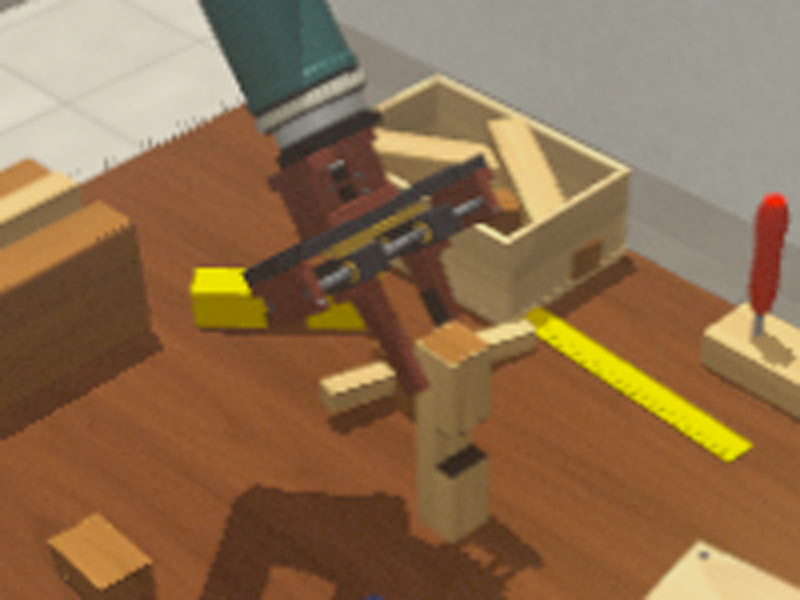

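The stick hangs upright with its notch towards −y. Lowering it onto its end.

Emit:
jog_arm:
  gripper: [1, 1, 1, 1, 1]
  offset:
    - [0.08, 0.064, 0]
    - [0.16, 0.128, 0]
    - [0.174, 0.139, 0]
    - [0.174, 0.139, 0]
    - [0.174, 0.139, 0]
  angular:
    - [0, 0, -0.004]
    - [0, 0, -0.004]
    - [0, 0, -0.004]
    - [0, 0, -0.004]
    - [0, 0, -0.004]

```text
t: 4.87
tool_pos: [0.5351, 0.1644, 0.119]
tool_rot: [0.663, -0.219, 0.672, -0.246]
wrist_force: [-0.6, 0.4, -1.5]
width: 0.408
```

```bash
python3 - <<'E'
from h import *
from plant import ctrl
axes()
f=ctrl.grab_frame("side");crop(f,260,130,360,230,"pics/c3.png")
E
```

```text
t 4.87 x [-0.026 -0.621 -0.784] y [ 0.031  0.783 -0.621] z [ 0.999 -0.04  -0.001] pos [0.5351 0.1644 0.119 ] w 0.408 F [-0.56  0.44 -1.51] j [ 0.54  0.65  1.48 -0.55  1.44  0.78]
```

View pics/c3.png

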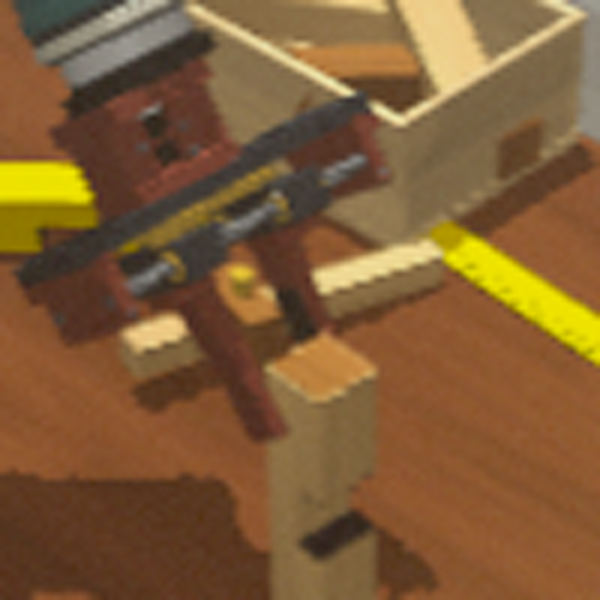

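Emit:
jog_arm:
  gripper: [1, 1, 1, 1]
  offset:
    - [0.005, 0.004, 0]
    - [0.009, 0.007, 0]
    - [0.009, 0.007, 0]
    - [0.009, 0.007, 0]
  angular:
    - [0, 0, 0]
    - [0, 0, 0]
    - [0, 0, 0]
    - [0, 0, 0]

```text
t: 5.25
tool_pos: [0.5353, 0.1653, 0.1162]
tool_rot: [0.663, -0.22, 0.672, -0.246]
wrist_force: [-0.4, 0.9, 5.3]
width: 0.406
```

Emit:
jog_arm:
  gripper: [-1, -1, -1, -1, -1, -1, -1, -1]
  offset:
    - [0, 0, 0]
    - [0, 0, 0]
    - [0, 0, 0]
    - [0, 0, 0]
    - [-0.05, 0, 0]
    - [-0.2, 0, 0]
    - [-0.36, 0, 0]
    - [-0.5, 0, 0]
  angular:
    - [0, 0, 0]
    - [0, 0, 0]
    - [0, 0, 0]
    - [0, 0, 0]
    - [0, 0, 0]
    - [0, 0, 0]
    - [0, 0, 0]
    - [0, 0, 0]

```text
t: 5.92
tool_pos: [0.5376, 0.2438, 0.2139]
tool_rot: [0.662, -0.22, 0.673, -0.246]
wrist_force: [1.4, -0.3, -0.2]
width: 0.972
```

```bash
cat >> h.py <<'E'
def snap(n,x0,y0,x1,y1,name):
    from plant import ctrl
    f=ctrl.grab_frame(n);np.savez(f"{n}_last.npz",**f);crop(f,x0,y0,x1,y1,name);return f
E
python3 - <<'E'
from h import *
axes()
f=snap("top",220,130,330,230,"pics/c4.png"); P=cloud(f)[130:230,220:330].reshape(-1,3);Q=P[(P[:,2]>.150)&(P[:,2]<.17)&(P[:,1]<.2)]
g=snap("side",240,120,360,240,"pics/c5.png");P=cloud(g)[120:240,240:360].reshape(-1,3);Q2=P[(P[:,2]>.155)&(P[:,2]<.168)&(abs(P[:,1]-.162)<.03)&(abs(P[:,0]-.535)<.04)]
for q in(Q,Q2): print(len(q),cv2.minAreaRect((q[:,:2]*1000).astype(np.float32)) if len(q)>5 else 0,np.median(q[:,2]) if len(q) else 0)
y=np.radians(-2.02)
rel([.535,.10,.24],tool(y,.9)); rel([.535,.158,.116],tool(y,.9))
E
```

```text
t 5.92 x [-0.026 -0.622 -0.783] y [ 0.029  0.782 -0.622] z [ 0.999 -0.039 -0.002] pos [0.5376 0.2438 0.2139] w 0.972 F [ 1.44 -0.27 -0.16] j [ 0.63  0.62  1.27 -0.51  1.69  0.72]
184 ((535.2224731445312, 162.17906188964844), (36.424049377441406, 36.882667541503906), 88.2970199584961) 0.16026358222844372
137 ((533.61376953125, 158.85336303710938), (42.39590072631836, 39.72025680541992), 89.32603454589844) 0.16042177875790276
off [0.2908, -0.5209, 0.0007] ang [-0.0004, 0.0043, 0.9967] rows>=12.5
off [0.5377, -0.0323, -0.0107] ang [-0.0004, 0.0043, 0.9967] rows>=12.5
```

View pics/c5.png

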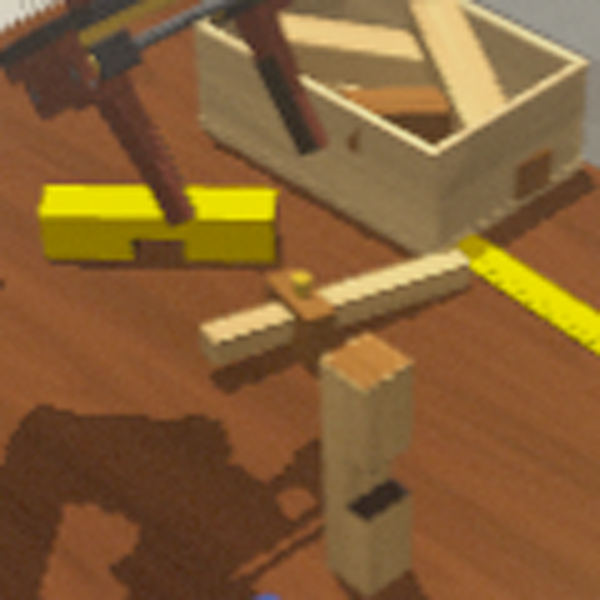

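Emit:
jog_arm:
  gripper: [-1, -1, -1, -1, -1, -1, -1, -1, -1, -1]
  offset:
    - [0.04, -0.12, 0]
    - [0.08, -0.2, 0]
    - [0.12, -0.28, 0]
    - [0.16, -0.36, 0]
    - [0.2, -0.44, 0]
    - [0.25, -0.52, 0]
    - [0.3, -0.55, 0]
    - [0.35, -0.56, 0]
    - [0.4, -0.56, 0]
    - [0.4, -0.56, 0]
  angular:
    - [0, 0, 0.08]
    - [0, 0, 0.16]
    - [0, 0, 0.24]
    - [0, 0, 0.32]
    - [0, 0, 0.4]
    - [0, 0, 0.48]
    - [0, 0, 0.56]
    - [0, 0, 0.64]
    - [0, 0, 0.72]
    - [0, 0, 0.8]

```text
t: 6.85
tool_pos: [0.5307, 0.0691, 0.2209]
tool_rot: [0.681, 0.218, 0.673, 0.189]
wrist_force: [-0.7, 0.7, -0.8]
width: 1.004
```

```bash
python3 - <<'E'
from h import *
axes()
y=np.radians(-2.02)
rel([.535,.08,.178],tool(y,.9)); rel([.535,.158,.116],tool(y,.9))
E
```

```text
t 6.85 x [ 0.024  0.55  -0.835] y [0.036 0.834 0.551] z [ 0.999 -0.043 -0.   ] pos [0.5307 0.0691 0.2209] w 1.004 F [-0.67  0.74 -0.85] j [-0.4   0.33  1.7   0.55  1.37 -0.55]
off [0.1676, -0.0574, 0.0152] ang [-0.0037, 0.0033, 0.2017] rows>=2.5
off [0.5462, 0.0662, 0.0018] ang [-0.0037, 0.0033, 0.2017] rows>=3.3
```

Emit:
jog_arm:
  gripper: [-1, -1, -1, -1, -1, -1, -1, 1, 1, 1]
  offset:
    - [0.1, -0.03, 0.012]
    - [0.168, -0.057, 0.012]
    - [0.168, -0.057, 0.012]
    - [0.3, -0.015, 0.01]
    - [0.42, 0.025, 0.006]
    - [0.546, 0.066, 0.004]
    - [0.546, 0.066, 0.004]
    - [0.546, 0.066, 0.004]
    - [0.546, 0.066, 0.004]
    - [0.546, 0.066, 0.004]
  angular:
    - [-0.004, 0.003, 0.08]
    - [-0.004, 0.003, 0.16]
    - [-0.004, 0.003, 0.202]
    - [-0.004, 0.003, 0.202]
    - [-0.004, 0.003, 0.202]
    - [-0.004, 0.003, 0.202]
    - [-0.004, 0.003, 0.202]
    - [-0.004, 0.003, 0.202]
    - [-0.004, 0.003, 0.202]
    - [-0.004, 0.003, 0.202]

```text
t: 7.68
tool_pos: [0.5362, 0.1585, 0.1168]
tool_rot: [0.643, 0.316, 0.632, 0.296]
wrist_force: [0.2, -0.6, -0.6]
width: 0.811
```

Emit:
jog_arm:
  gripper: [1, 1, 1, 1, 1, 1, 1]
  offset:
    - [0, 0, 0]
    - [0, 0, 0]
    - [0, 0, 0]
    - [0, 0, 0]
    - [0, 0, 0]
    - [0, 0, 0]
    - [0, 0, 0]
  angular:
    - [0, 0, 0]
    - [0, 0, 0]
    - [0, 0, 0]
    - [0, 0, 0]
    - [0, 0, 0]
    - [0, 0, 0]
    - [0, 0, 0]

```text
t: 8.27
tool_pos: [0.5356, 0.1596, 0.1164]
tool_rot: [0.642, 0.316, 0.633, 0.296]
wrist_force: [0.0, -0.1, 1.5]
width: 0.409
```

```bash
python3 - <<'E'
from h import *
axes()
snap("side",240,120,360,240,"pics/c6.png")
E
```

```text
t 8.27 x [ 0.024  0.78  -0.625] y [0.02  0.625 0.781] z [ 1.    -0.031 -0.001] pos [0.5356 0.1596 0.1164] w 0.409 F [ 0.03 -0.08  1.5 ] j [-0.4   0.61  1.84  0.87  1.27 -0.89]
```

View pics/c6.png

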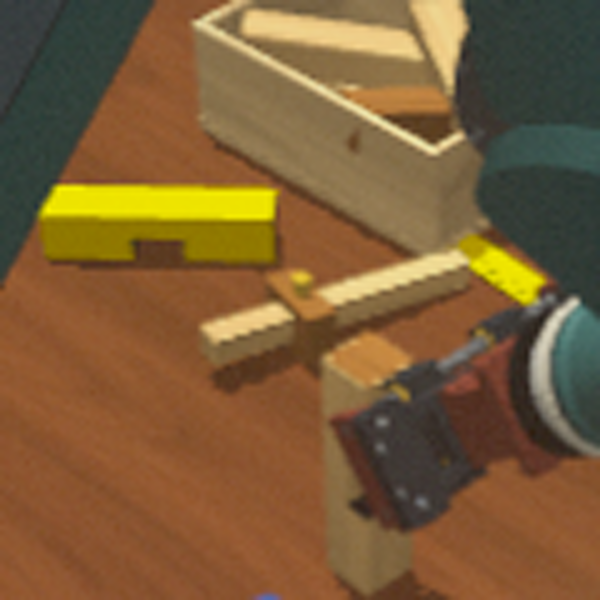

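```bash
python3 - <<'E'
from h import *
R=tool(JY,.9-np.pi/2)
a=j2w(-30,141.4,21.2);print(a)
rel([.5356,.12,.21],tool(np.radians(-2),.9))
b=a.copy();b[2]=.14;rel(b,R)
E
```

```text
[0.54632124 0.01466042 0.0392    ]
off [-0.3575, 0.1933, 0.0048] ang [0.0012, -0.002, 0.0026] rows>=2.4
off [-0.5103, -0.2876, 0.061] ang [-0.1184, 0.013, -0.9948] rows>=12.6
```

```bash
python3 - <<'E'
from h import *
R=tool(JY,.9-np.pi/2)
rel([.5463,.04,.20],R);rel([.5463,.0147,.16],R)
E
```

```text
off [-0.5812, -0.037, 0.0576] ang [-0.1184, 0.013, -0.9948] rows>=12.6
off [-0.5602, -0.2251, 0.0609] ang [-0.1184, 0.013, -0.9948] rows>=12.6
```

Emit:
jog_arm:
  gripper: [1, 1, 1, 1, 1, 1, 1, 1, 1, 1]
  offset:
    - [-0.1, 0.1, 0]
    - [-0.25, 0.15, 0]
    - [-0.36, 0.15, 0.01]
    - [-0.45, 0.08, 0.03]
    - [-0.52, 0.03, 0.05]
    - [-0.58, -0.03, 0.058]
    - [-0.58, -0.03, 0.058]
    - [-0.58, -0.1, 0.06]
    - [-0.57, -0.16, 0.06]
    - [-0.56, -0.22, 0.06]
  angular:
    - [0, 0, 0]
    - [0, 0, -0.03]
    - [-0.01, 0, -0.11]
    - [-0.02, 0, -0.19]
    - [-0.03, 0, -0.27]
    - [-0.045, 0, -0.35]
    - [-0.06, 0.01, -0.43]
    - [-0.07, 0.01, -0.51]
    - [-0.08, 0.01, -0.59]
    - [-0.09, 0.012, -0.67]

```text
t: 9.15
tool_pos: [0.5472, 0.0152, 0.1621]
tool_rot: [0.72, -0.086, 0.689, -0.018]
wrist_force: [-1.1, 0.9, -2.5]
width: 0.405
```

```bash
python3 - <<'E'
from h import *
axes()
R=tool(JY,.9-np.pi/2)
a=j2w(-30,141.4,21.2);b=a.copy();b[2]=.14;rel(b,R);b[2]=.06;rel(b,R)
E
```

```text
t 9.15 x [ 0.05  -0.145 -0.988] y [-0.093  0.984 -0.149] z [0.994 0.1   0.036] pos [0.5472 0.0152 0.1621] w 0.405 F [-1.09  0.9  -2.5 ] j [ 0.01  0.32  1.72 -0.17  1.06 -0.01]
off [0.0876, 0.0113, -0.007] ang [-0.0313, 0.0118, -0.3312] rows>=4.2
off [0.4038, 0.059, -0.0185] ang [-0.0313, 0.0118, -0.3312] rows>=4.2
```

Emit:
jog_arm:
  gripper: [1, 1, 1, 1, 1, 1, 1, 1, 1]
  offset:
    - [0.08, 0.011, -0.006]
    - [0.08, 0.011, -0.007]
    - [0.08, 0.011, -0.007]
    - [0.1, 0.013, -0.007]
    - [0.2, 0.03, -0.01]
    - [0.3, 0.045, -0.015]
    - [0.4, 0.059, -0.018]
    - [0.404, 0.059, -0.018]
    - [0.404, 0.059, -0.018]
  angular:
    - [-0.008, 0.003, -0.08]
    - [-0.016, 0.006, -0.16]
    - [-0.024, 0.009, -0.24]
    - [-0.031, 0.012, -0.331]
    - [-0.031, 0.012, -0.331]
    - [-0.031, 0.012, -0.331]
    - [-0.031, 0.012, -0.331]
    - [-0.031, 0.012, -0.331]
    - [-0.031, 0.012, -0.331]

```text
t: 9.9
tool_pos: [0.5434, 0.0152, 0.0576]
tool_rot: [0.68, -0.277, 0.654, -0.184]
wrist_force: [1.3, 0.1, -0.0]
width: 0.408
```

```bash
python3 - <<'E'
from h import *
axes()
R=tool(JY,.9-np.pi/2)
rel(j2w(-30,141.4,22.6),R)
snap("side",300,180,480,310,"pics/c7.png")
E
```

```text
t 9.9 x [ 0.077 -0.613 -0.787] y [-0.112  0.779 -0.617] z [ 0.991  0.136 -0.009] pos [0.5434 0.0152 0.0576] w 0.408 F [ 1.29  0.11 -0.03] j [ 0.34  0.63  1.77 -0.76  1.06  0.7 ]
off [0.0555, 0.039, 0.0119] ang [0.0028, -0.0047, -0.0034] rows>=0.4
```

View pics/c7.png

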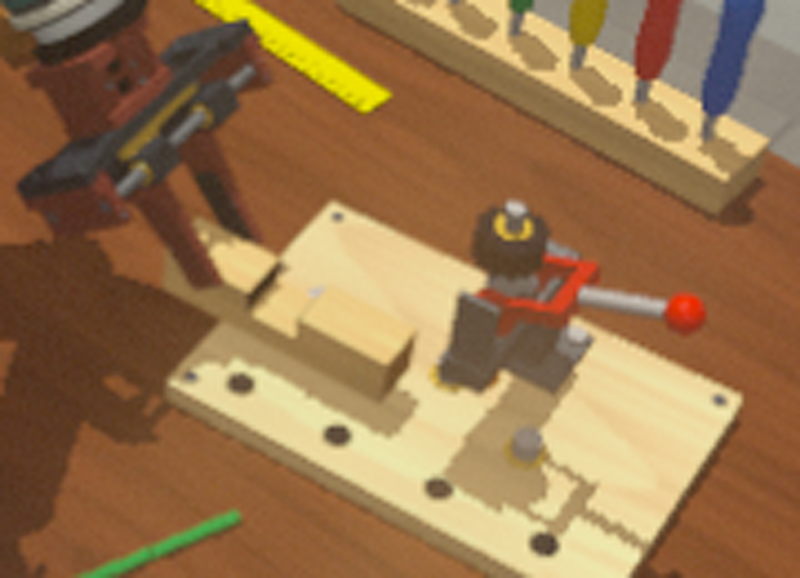

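The stick is notch up, hovering in front of the back dogs. Lowering it the last bit.

Emit:
jog_arm:
  gripper: [1, 1, 1, 1, 1, 1]
  offset:
    - [0.028, 0.02, 0.006]
    - [0.0555, 0.039, 0.012]
    - [0.0555, 0.039, 0.012]
    - [0.058, 0.041, 0.012]
    - [0.06, 0.043, 0.012]
    - [0.06, 0.043, 0.012]
  angular:
    - [0.003, -0.005, -0.003]
    - [0.003, -0.005, -0.003]
    - [0.003, -0.005, -0.003]
    - [0.003, -0.005, -0.003]
    - [0.003, -0.005, -0.003]
    - [0.003, -0.005, -0.003]

```text
t: 10.45
tool_pos: [0.548, 0.0151, 0.0408]
tool_rot: [0.684, -0.277, 0.649, -0.186]
wrist_force: [-0.0, -0.8, -1.5]
width: 0.408
```

Not down yet. I'll lower another 2 mm.

Emit:
jog_arm:
  gripper: [1, 1, 1, 1]
  offset:
    - [0.004, 0.003, 0]
    - [0.006, 0.005, 0]
    - [0.006, 0.005, 0]
    - [0.006, 0.005, 0]
  angular:
    - [0, 0, 0]
    - [0, 0, 0]
    - [0, 0, 0]
    - [0, 0, 0]

```text
t: 10.78
tool_pos: [0.548, 0.0152, 0.0386]
tool_rot: [0.684, -0.277, 0.649, -0.186]
wrist_force: [-0.1, 1.5, 2.5]
width: 0.411
```

Emit:
jog_arm:
  gripper: [-1, -1, -1, -1, -1, -1, -1, -1]
  offset:
    - [0, 0, 0]
    - [0, 0, 0]
    - [0, 0, 0]
    - [0, 0, 0]
    - [-0.05, 0, 0]
    - [-0.15, 0, 0]
    - [-0.28, 0, 0]
    - [-0.28, 0, 0]
  angular:
    - [0, 0, 0]
    - [0, 0, 0]
    - [0, 0, 0]
    - [0, 0, 0]
    - [0, 0, 0]
    - [0, 0, 0]
    - [0, 0, 0]
    - [0, 0, 0]

```text
t: 11.45
tool_pos: [0.544, 0.0619, 0.0971]
tool_rot: [0.686, -0.276, 0.647, -0.185]
wrist_force: [0.4, 0.2, 0.1]
width: 0.968
```

```bash
python3 - <<'E'
from h import *
axes()
f=snap("side",300,180,480,310,"pics/c8.png")
t=snap("top",290,130,430,230,"pics/c9.png")
for n,f,b in (("top",t,(290,150,400,215)),("side",f,(330,220,420,290))):
    P=cloud(f)[b[1]:b[3],b[0]:b[2]].reshape(-1,3);c,s=np.cos(JY),np.sin(JY)
    d=P[:,:2]-JC;J=np.c_[c*d[:,0]+s*d[:,1],-s*d[:,0]+c*d[:,1]]*1000
    m=(P[:,2]>.047)&(P[:,2]<.062)&(abs(J[:,0]+28)<40)&(J[:,1]>-5);q=J[m].astype(np.float32);print(n,m.sum(),cv2.minAreaRect(q),np.median(P[m,2]))
R=tool(JY,0)
for p in[(-30,135,80),(-30,135,46)]:rel(j2w(*p),R)
E
```

```text
t 11.45 x [ 0.095 -0.612 -0.786] y [-0.102  0.779 -0.619] z [0.99  0.139 0.011] pos [0.544  0.0619 0.0971] w 0.968 F [0.44 0.23 0.14] j [ 0.42  0.58  1.71 -0.71  1.16  0.68]
top 524 ((-27.254840850830078, 105.43484497070312), (160.50784301757812, 37.169254302978516), 89.84593963623047) 0.05435096593940569
side 531 ((-30.606857299804688, 103.87667846679688), (158.97811889648438, 41.309810638427734), 89.99888610839844) 0.053963972538512484
off [0.1159, -0.1704, -0.0092] ang [-0.0008, 0.0049, 0.4255] rows>=5.3
off [0.2226, -0.0861, -0.0103] ang [-0.0008, 0.0049, 0.4255] rows>=5.3
```

View pics/c8.png

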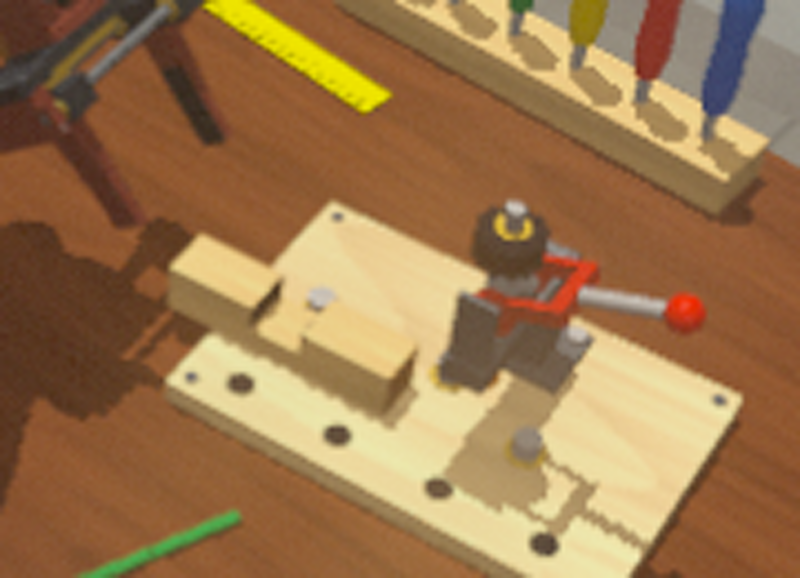

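View pics/c9.png

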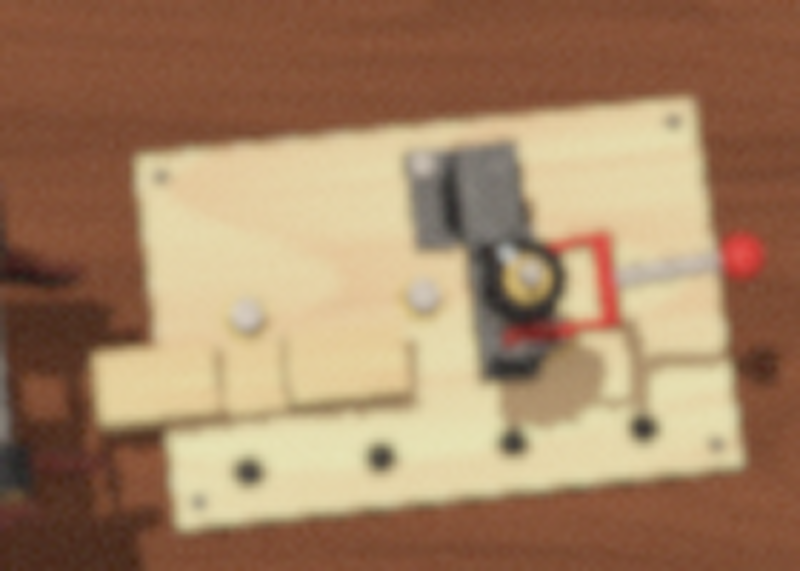

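```bash
python3 - <<'E'
from h import *
R=tool(JY,0)
for p in[(-28.5,150,80),(-28.5,150,32.5)]:rel(j2w(*p),R)
E
```

```text
off [0.0787, -0.1233, -0.0031] ang [-0.0008, 0.0049, 0.4255] rows>=5.3
off [0.2278, -0.0055, -0.0046] ang [-0.0008, 0.0049, 0.4255] rows>=5.3
```

Emit:
jog_arm:
  gripper: [-1, -1, -1, -1, -1, -1, -1, -1, -1, -1]
  offset:
    - [0.02, -0.02, -0.001]
    - [0.03, -0.05, -0.001]
    - [0.05, -0.08, -0.002]
    - [0.06, -0.1, -0.003]
    - [0.079, -0.123, -0.003]
    - [0.079, -0.123, -0.003]
    - [0.12, -0.09, -0.004]
    - [0.17, -0.05, -0.004]
    - [0.228, -0.0055, -0.005]
    - [0.228, -0.0055, -0.005]
  angular:
    - [0, 0.001, 0.08]
    - [0, 0.002, 0.16]
    - [0, 0.003, 0.24]
    - [0, 0.004, 0.32]
    - [-0.001, 0.005, 0.4]
    - [-0.001, 0.005, 0.4255]
    - [-0.001, 0.005, 0.4255]
    - [-0.001, 0.005, 0.4255]
    - [-0.001, 0.005, 0.4255]
    - [-0.001, 0.005, 0.4255]

```text
t: 12.38
tool_pos: [0.5419, 0.0212, 0.0458]
tool_rot: [0.702, -0.048, 0.709, 0.047]
wrist_force: [-0.7, -0.1, -1.0]
width: 0.999
```

```bash
cat >> h.py <<'E'
def w2j(p):
    c,s=np.cos(JY),np.sin(JY);d=np.asarray(p)[:2]-JC;return np.r_[c*d[0]+s*d[1],-s*d[0]+c*d[1],p[2]-.018]*1000
E
python3 - <<'E'
from h import *
axes();from plant import ctrl;print(w2j(ctrl.state()["tool_pos"]).round(1))
rel(j2w(-28.5,150,32.5),tool(JY,0))
E
```

```text
t 12.38 x [-0.01  -0.001 -1.   ] y [-0.134  0.991  0.   ] z [ 0.991  0.134 -0.01 ] pos [0.5419 0.0212 0.0458] w 0.999 F [-0.7  -0.05 -0.99] j [-0.09  0.49  1.79 -0.    0.87 -0.22]
[-33.5 148.5  27.8]
off [-0.0189, 0.0062, 0.0199] ang [-0.0017, -0.0065, -0.0002] rows>=0.2
```

Emit:
jog_arm:
  gripper: [-1, -1, 1, 1, 1, 1, 1, 1, 1, 1]
  offset:
    - [-0.019, 0.006, 0.02]
    - [-0.019, 0.006, 0.02]
    - [-0.019, 0.006, 0.02]
    - [-0.019, 0.006, 0.02]
    - [-0.019, 0.006, 0.02]
    - [-0.019, 0.006, 0.02]
    - [-0.019, 0.006, 0.02]
    - [-0.019, 0.006, 0.02]
    - [-0.019, 0.006, 0.02]
    - [-0.019, 0.006, 0.02]
  angular:
    - [-0.002, -0.006, 0]
    - [-0.002, -0.006, 0]
    - [-0.002, -0.006, 0]
    - [-0.002, -0.006, 0]
    - [-0.002, -0.006, 0]
    - [-0.002, -0.006, 0]
    - [-0.002, -0.006, 0]
    - [-0.002, -0.006, 0]
    - [-0.002, -0.006, 0]
    - [-0.002, -0.006, 0]

```text
t: 13.22
tool_pos: [0.5502, 0.0241, 0.054]
tool_rot: [0.708, -0.049, 0.703, 0.049]
wrist_force: [0.0, 0.7, -1.2]
width: 0.434
```

```bash
python3 - <<'E'
from h import *
axes();from plant import ctrl;print(w2j(ctrl.state()["tool_pos"]).round(1))
E
```

```text
t 13.22 x [ 0.006 -0.    -1.   ] y [-0.139  0.99  -0.001] z [0.99  0.139 0.006] pos [0.5502 0.0241 0.054 ] w 0.434 F [ 0.03  0.67 -1.18] j [-0.08  0.48  1.78  0.    0.87 -0.22]
[-24.9 150.2  36. ]
```

Emit:
jog_arm:
  gripper: [1, 1, 1, 1]
  offset:
    - [0.01, 0, 0]
    - [0.01, 0, 0]
    - [0.01, 0, 0]
    - [0.01, 0, 0]
  angular:
    - [0, 0, 0]
    - [0, 0, 0]
    - [0, 0, 0]
    - [0, 0, 0]

```text
t: 13.55
tool_pos: [0.5502, 0.0241, 0.0514]
tool_rot: [0.708, -0.049, 0.703, 0.049]
wrist_force: [0.2, 0.2, 0.0]
width: 0.13
```

```bash
python3 - <<'E'
from h import *
axes();from plant import ctrl;p=w2j(ctrl.state()["tool_pos"]);print(p.round(1))
t=snap("top",290,130,430,230,"pics/c10.png");b=(290,150,400,215)
P=cloud(t)[b[1]:b[3],b[0]:b[2]].reshape(-1,3);J=np.array([w2j(q) for q in P])
m=(P[:,2]>.047)&(P[:,2]<.062)&(abs(J[:,0]+28)<40)&(J[:,1]>0)&(J[:,1]<115);print(cv2.minAreaRect(J[m][:,:2].astype(np.float32)))
rel(j2w(-28,80,p[2]),tool(JY,0))
E
```

```text
t 13.55 x [ 0.006 -0.    -1.   ] y [-0.139  0.99  -0.001] z [0.99  0.139 0.006] pos [0.5502 0.0241 0.0514] w 0.13 F [0.21 0.17 0.03] j [-0.08  0.48  1.79  0.    0.87 -0.22]
[-24.9 150.2  33.4]
((-27.952762603759766, 44.260597229003906), (36.96784210205078, 38.21552658081055), 85.57720947265625)
off [0.0004, -0.2808, -0.0132] ang [0.0013, 0.0039, 0.0006] rows>=1.7
```

View pics/c10.png

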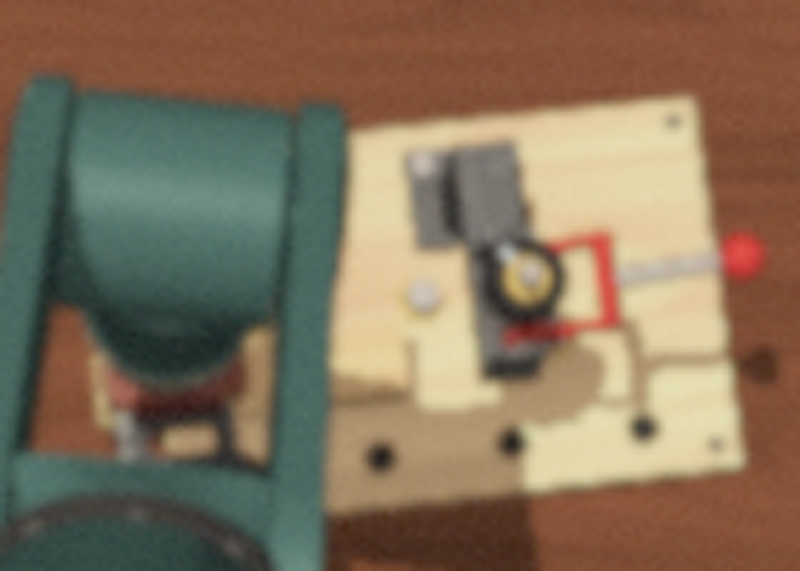

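```bash
python3 - <<'E'
from h import *
snap("side",290,180,440,290,"pics/c11.png")
E
```

```text
(no output)
```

View pics/c11.png

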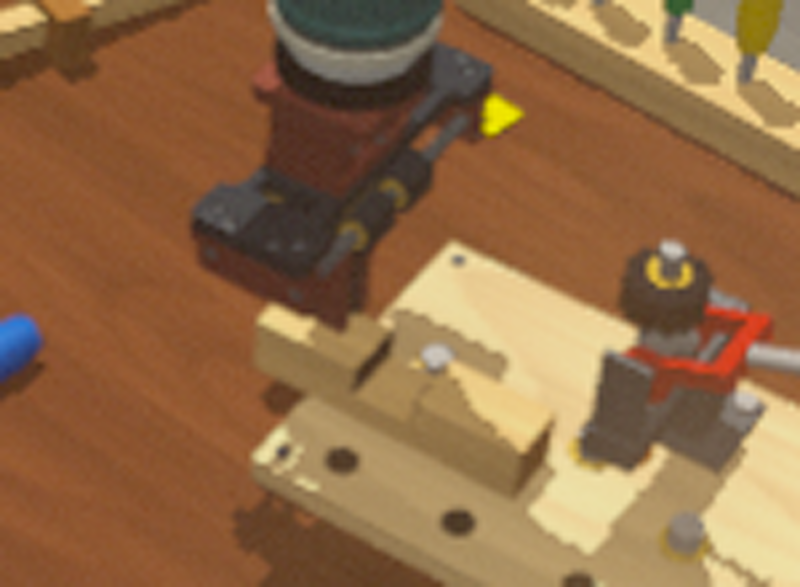

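```bash
python3 - <<'E'
from h import *
f=ld("side_last.npz")
from plant import ctrl
axes()
p=ctrl.state()["tool_pos"]
for dz in(-.014,0,.005,.066):print((proj(f,[p+[0,0,dz]])[0]-[290,180])*5.333)
k=5.333;im=cv2.imread("pics/c11.png")
for x in(-46.5,-10.5):
    for z in (0,36):
        uv=((proj(f,[j2w(x,25,z),j2w(x,185,z)])-[290,180]+.5)*k).astype(int);cv2.line(im,tuple(map(int,uv[0])),tuple(map(int,uv[1])),(255,0,255),1)
for x in(-24.9-5.7,-24.9+5.7):
    uv=((proj(f,[j2w(x,150,19),j2w(x,150,90)])-[290,180]+.5)*k).astype(int);cv2.line(im,tuple(map(int,uv[0])),tuple(map(int,uv[1])),(0,255,0),1)
cv2.imwrite("pics/c12.png",im)
E
```

```text
t 13.65 x [ 0.006 -0.    -1.   ] y [-0.139  0.99  -0.001] z [0.99  0.139 0.006] pos [0.5503 0.0241 0.0515] w 0.038 F [ 0.11 -0.36  0.69] j [-0.08  0.48  1.78  0.    0.87 -0.22]
[330.81096996 343.6799855 ]
[332.18177484 325.24827344]
[332.67643206 318.59369807]
[338.93578024 234.22792994]
```

View pics/c12.png

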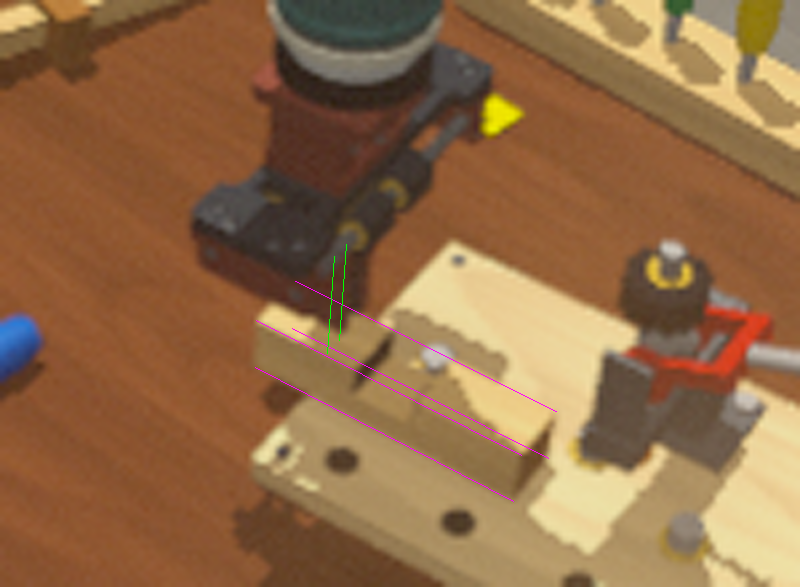

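```bash
python3 - <<'E'
from h import *
f=ld("side_last.npz")
crop(f,325,205,385,250,"pics/c13.png",13)
P=cloud(f)
for v in range(222,252,3):
    print(v,[tuple(w2j(P[v,u]).round(0).astype(int)) if np.isfinite(P[v,u,0]) else None for u in range(346,364,3)])
E
```

```text
222 [(np.int64(-93), np.int64(133), np.int64(169)), (np.int64(-89), np.int64(127), np.int64(168)), (np.int64(-75), np.int64(126), np.int64(158)), (np.int64(-57), np.int64(127), np.int64(144)), (np.int64(-54), np.int64(121), np.int64(145)), (np.int64(-48), np.int64(115), np.int64(143))]
225 [(np.int64(-99), np.int64(129), np.int64(165)), (np.int64(-97), np.int64(121), np.int64(167)), (np.int64(-93), np.int64(115), np.int64(168)), (np.int64(-65), np.int64(122), np.int64(142)), (np.int64(-59), np.int64(117), np.int64(140)), (np.int64(-48), np.int64(114), np.int64(134))]
228 [(np.int64(-112), np.int64(120), np.int64(169)), (np.int64(-105), np.int64(116), np.int64(166)), (np.int64(-78), np.int64(123), np.int64(141)), (np.int64(-38), np.int64(137), np.int64(102)), (np.int64(-22), np.int64(137), np.int64(89)), (np.int64(80), np.int64(183), np.int64(-17))]
231 [(np.int64(-113), np.int64(119), np.int64(161)), (np.int64(-103), np.int64(116), np.int64(155)), (np.int64(-40), np.int64(144), np.int64(89)), (np.int64(-36), np.int64(137), np.int64(89)), (np.int64(-19), np.int64(138), np.int64(76)), 
[... 1037 characters left out ...]
 (np.int64(-29), np.int64(139), np.int64(35)), (np.int64(-24), np.int64(132), np.int64(36)), (np.int64(-21), np.int64(124), np.int64(38))]
246 [(np.int64(-47), np.int64(156), np.int64(28)), (np.int64(-45), np.int64(148), np.int64(32)), (np.int64(-45), np.int64(138), np.int64(38)), (np.int64(-39), np.int64(132), np.int64(36)), (np.int64(-35), np.int64(125), np.int64(37)), (np.int64(-24), np.int64(122), np.int64(30))]
249 [(np.int64(-48), np.int64(155), np.int64(17)), (np.int64(-47), np.int64(146), np.int64(22)), (np.int64(-46), np.int64(137), np.int64(27)), (np.int64(-48), np.int64(127), np.int64(35)), (np.int64(-41), np.int64(121), np.int64(33)), (np.int64(-23), np.int64(121), np.int64(18))]
```

View pics/c13.png

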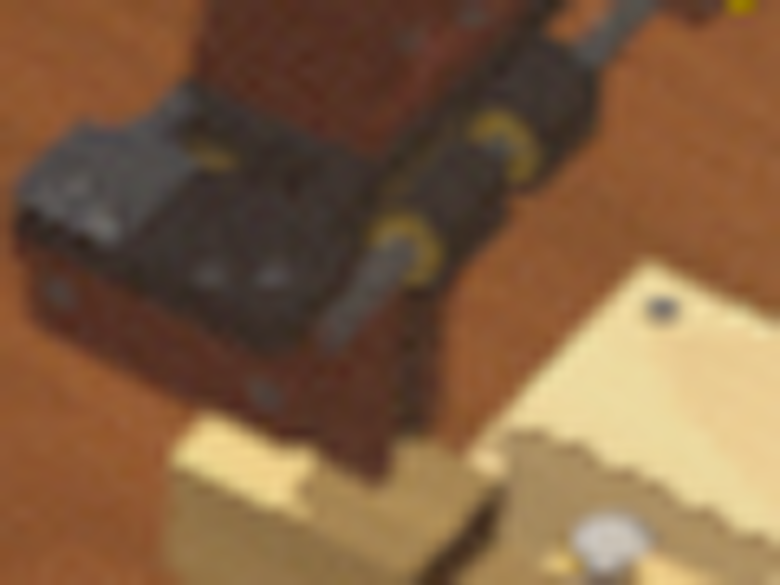

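```bash
python3 - <<'E'
from h import *
f=ld("side_last.npz")
for z in(19,36,45,52): print(z,proj(f,[j2w(-34,139,z),j2w(-20,139,z)]).round(1).tolist())
P=cloud(f)
for v in range(238,246): print(v,[w2j(P[v,u]).round(0).tolist() for u in (351,353,355,357)])
E
```

```text
19 [[353.6, 248.2], [356.3, 245.2]]
36 [[353.9, 244.0], [356.6, 241.0]]
45 [[354.1, 241.7], [356.8, 238.8]]
52 [[354.2, 239.9], [357.0, 237.0]]
238 [[-39.0, 147.0, 60.0], [-40.0, 140.0, 64.0], [-34.0, 137.0, 60.0], [-19.0, 139.0, 47.0]]
239 [[-35.0, 149.0, 51.0], [-39.0, 140.0, 59.0], [-33.0, 138.0, 56.0], [-13.0, 142.0, 36.0]]
240 [[-35.0, 148.0, 47.0], [-42.0, 138.0, 58.0], [-34.0, 137.0, 53.0], [-17.0, 140.0, 37.0]]
241 [[-28.0, 152.0, 35.0], [-38.0, 140.0, 50.0], [-34.0, 136.0, 50.0], [-18.0, 139.0, 35.0]]
242 [[-33.0, 149.0, 37.0], [-28.0, 146.0, 35.0], [-28.0, 139.0, 39.0], [-20.0, 138.0, 33.0]]
243 [[-33.0, 149.0, 33.0], [-33.0, 143.0, 37.0], [-29.0, 139.0, 35.0], [-23.0, 136.0, 32.0]]
244 [[-40.0, 145.0, 37.0], [-38.0, 140.0, 39.0], [-31.0, 137.0, 34.0], [-29.0, 132.0, 36.0]]
245 [[-41.0, 144.0, 35.0], [-40.0, 138.0, 37.0], [-38.0, 133.0, 39.0], [-32.0, 130.0, 36.0]]
```

```bash
python3 - <<'E'
from h import *
from plant import ctrl
f=ld("side_last.npz")
for z in(36,46,52): print(z,proj(f,[j2w(-38,160,z),j2w(-38,140,z),j2w(-12,140,z)]).round(1).tolist())
print(proj(f,[j2w(-114,112,99),j2w(-114,187,99),j2w(-114,112,130)]).round(1).tolist())
s=ctrl.state();print(s)
f=ctrl.grab_frame("side");crop(f,325,205,385,250,"pics/c14.png",13);print(ctrl.state()["width"])
E
```

```text
36 [[346.8, 241.6], [352.8, 244.7], [357.9, 239.2]]
46 [[347.0, 239.1], [353.0, 242.2], [358.1, 236.7]]
52 [[347.1, 237.6], [353.1, 240.6], [358.2, 235.2]]
[[347.1, 249.7], [323.2, 237.4], [347.6, 241.2]]
{'t': 13.65, 'joint_pos': array([-8.19654513e-02,  4.81664649e-01,  1.78494402e+00,  4.70036501e-04,
        8.68668247e-01, -2.21653744e-01]), 'joint_vel': array([ 0.00054436,  0.00042355, -0.00252391, -0.00080204, -0.00099238,
       -0.00047127]), 'joint_efforts': array([-1.54017547e-03, -5.07267809e+01, -1.85383755e+01,  5.36429719e-02,
       -4.28646250e-03,  5.86895512e-04]), 'tool_pos': array([0.55027359, 0.02406874, 0.05147715]), 'tool_rot': array([ 0.70761321, -0.04945214,  0.7031602 ,  0.04902828]), 'wrist_force': array([ 0.10833476, -0.36467199,  0.69051631]), 'torque': array([-0.07944213,  0.05370245, -0.0656902 ]), 'width': 0.03793568096338624}
0.013670073406518912
```

View pics/c14.png

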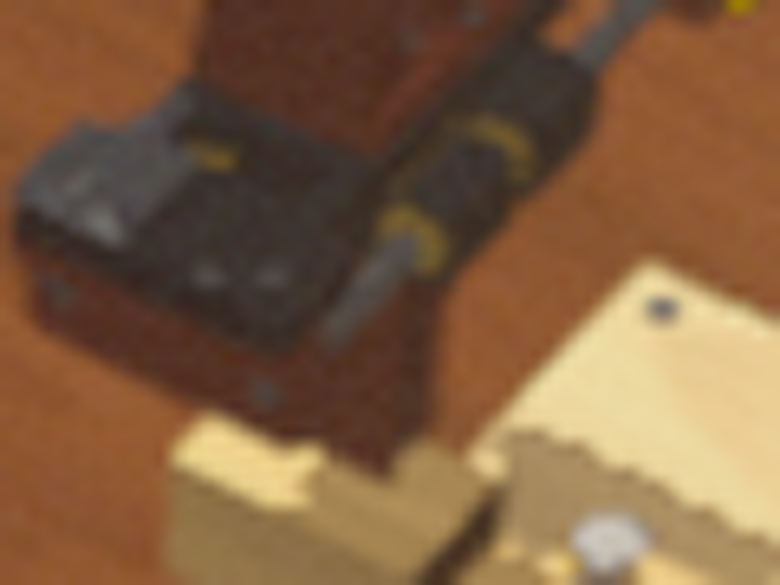

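```bash
python3 - <<'E'
from h import *
f=ld("side0.npz")
p=np.array([.544,.0619,.0971]);x=np.array([.095,-.612,-.786]);z=np.array([.99,.139,.011])
for s in(-1,1):
  for d in(.014,-.005,-.066): print(s,d,(proj(f,[p+x*d+z*s*.0485])[0]-[300,180])*4.444)
# c2: 
p=np.array([.5346,.1645,.1732]);x=np.array([-.026,-.615,-.788]);z=np.array([.999,-.039,-.002])
for s in(-1,1):
  for d in(.014,-.005,-.066): print(s,d,(proj(f,[p+x*d+z*s*.024])[0]-[200,90])*4)
E
```

```text
-1 0.014 [150.46016174 258.6399609 ]
-1 -0.005 [134.88975928 233.45007391]
-1 -0.066 [ 83.81688266 150.84094773]
1 0.014 [236.82540522 169.61893835]
1 -0.005 [222.34695686 145.09149583]
1 -0.066 [174.89035129  64.75253131]
-1 0.014 [431.46449104 424.00461627]
-1 -0.005 [419.33893755 398.96172879]
-1 -0.066 [379.78556861 317.28318887]
1 0.014 [482.21279992 393.10885288]
1 -0.005 [470.51336962 368.42830678]
1 -0.066 [432.35298001 287.96338823]
```

The crops show the fingertips about 25 mm behind where the reported TCP and tip_reach put them, so the jaws shut above the stick. I'll calibrate by touching the closed tips down on the stick's top (36 mm over the jig).

Emit:
jog_arm:
  gripper: [1, 1, 1, 1]
  offset:
    - [0.014, 0, 0]
    - [0.026, 0, 0]
    - [0.026, 0, 0]
    - [0.026, 0, 0]
  angular:
    - [0, 0, 0]
    - [0, 0, 0]
    - [0, 0, 0]
    - [0, 0, 0]

```text
t: 14.03
tool_pos: [0.5499, 0.0241, 0.0446]
tool_rot: [0.707, -0.049, 0.703, 0.049]
wrist_force: [0.2, -1.2, -0.1]
width: 0.003
```

Emit:
jog_arm:
  gripper: [1, 1, 1]
  offset:
    - [0.006, 0, 0]
    - [0.006, 0, 0]
    - [0.006, 0, 0]
  angular:
    - [0, 0, 0]
    - [0, 0, 0]
    - [0, 0, 0]

```text
t: 14.28
tool_pos: [0.5503, 0.0241, 0.0435]
tool_rot: [0.708, -0.049, 0.703, 0.049]
wrist_force: [0.2, -0.0, 1.3]
width: 0.004
```

Emit:
jog_arm:
  gripper: [1, 1, 1]
  offset:
    - [0.006, 0, 0]
    - [0.006, 0, 0]
    - [0.006, 0, 0]
  angular:
    - [0, 0, 0]
    - [0, 0, 0]
    - [0, 0, 0]

```text
t: 14.53
tool_pos: [0.5505, 0.0241, 0.0431]
tool_rot: [0.708, -0.049, 0.703, 0.049]
wrist_force: [-3.2, 0.9, 10.8]
width: 0.008
```

Emit:
jog_arm:
  gripper: [1, 1, 1]
  offset:
    - [0.006, 0, 0]
    - [0.006, 0, 0]
    - [0.006, 0, 0]
  angular:
    - [0, 0, 0]
    - [0, 0, 0]
    - [0, 0, 0]

```text
t: 14.78
tool_pos: [0.5507, 0.0243, 0.043]
tool_rot: [0.708, -0.049, 0.703, 0.049]
wrist_force: [-5.5, 1.3, 24.6]
width: 0.007
```

The touch puts the tips 10.8 mm behind the reported TCP, not 14 mm ahead of it. From here I use tip = TCP − 10.8 mm along the tool. Raising, opening and regripping lower.

Emit:
jog_arm:
  gripper: [-1, -1, -1, -1, -1, -1, -1, -1, -1, -1]
  offset:
    - [-0.06, 0, 0]
    - [-0.06, 0, 0]
    - [-0.06, 0, 0]
    - [-0.06, 0, 0]
    - [-0.06, 0, 0]
    - [-0.06, 0, 0]
    - [-0.06, 0, 0]
    - [-0.06, 0, 0]
    - [-0.06, 0, 0]
    - [-0.06, 0, 0]
  angular:
    - [0, 0, 0]
    - [0, 0, 0]
    - [0, 0, 0]
    - [0, 0, 0]
    - [0, 0, 0]
    - [0, 0, 0]
    - [0, 0, 0]
    - [0, 0, 0]
    - [0, 0, 0]
    - [0, 0, 0]

```text
t: 15.62
tool_pos: [0.5501, 0.0241, 0.0553]
tool_rot: [0.708, -0.049, 0.703, 0.049]
wrist_force: [0.6, -0.5, -0.2]
width: 0.723
```

```bash
python3 - <<'E'
from h import *
axes()
from plant import ctrl;p=w2j(ctrl.state()["tool_pos"]);print(p.round(1))
rel(j2w(-27,150,6.4),tool(JY,0))
E
```

```text
t 15.62 x [ 0.006 -0.    -1.   ] y [-0.139  0.99  -0.001] z [0.99  0.139 0.006] pos [0.5501 0.0241 0.0553] w 0.723 F [ 0.58 -0.53 -0.16] j [-0.08  0.48  1.78  0.    0.88 -0.22]
[-24.9 150.2  37.3]
off [0.1237, -0.0008, -0.0091] ang [0.0013, 0.0038, 0.0006] rows>=0.7
```

Emit:
jog_arm:
  gripper: [-1, -1, -1, 1, 1, 1, 1, 1, 1, 1]
  offset:
    - [0, 0, -0.009]
    - [0.06, 0, -0.009]
    - [0.123, 0, -0.009]
    - [0.123, 0, -0.009]
    - [0.123, 0, -0.009]
    - [0.123, 0, -0.009]
    - [0.123, 0, -0.009]
    - [0.123, 0, -0.009]
    - [0.123, 0, -0.009]
    - [0.123, 0, -0.009]
  angular:
    - [0.001, 0.004, 0]
    - [0.001, 0.004, 0]
    - [0.001, 0.004, 0]
    - [0.001, 0.004, 0]
    - [0.001, 0.004, 0]
    - [0.001, 0.004, 0]
    - [0.001, 0.004, 0]
    - [0.001, 0.004, 0]
    - [0.001, 0.004, 0]
    - [0.001, 0.004, 0]

```text
t: 16.45
tool_pos: [0.5485, 0.0238, 0.0252]
tool_rot: [0.706, -0.049, 0.705, 0.048]
wrist_force: [-0.6, 0.4, 0.1]
width: 0.501
```

Emit:
jog_arm:
  gripper: [1, 1, 1, 1, 1]
  offset:
    - [0, 0, 0]
    - [0, 0, 0]
    - [0, 0, 0]
    - [0, 0, 0]
    - [0, 0, 0]
  angular:
    - [0, 0, 0]
    - [0, 0, 0]
    - [0, 0, 0]
    - [0, 0, 0]
    - [0, 0, 0]

```text
t: 16.87
tool_pos: [0.5482, 0.0238, 0.025]
tool_rot: [0.705, -0.049, 0.705, 0.048]
wrist_force: [-1.3, 0.0, 5.4]
width: 0.406
```

```bash
python3 - <<'E'
from h import *
axes()
from plant import ctrl;p=w2j(ctrl.state()["tool_pos"]);print(p.round(1))
rel(j2w(-27,79,p[2]+.3),tool(JY,0))
E
```

```text
t 16.87 x [ 0.    -0.001 -1.   ] y [-0.137  0.991 -0.001] z [0.991 0.137 0.   ] pos [0.5482 0.0238 0.025 ] w 0.406 F [-1.31  0.03  5.43] j [-0.08  0.52  1.8  -0.    0.82 -0.22]
[-26.9 150.2   7. ]
off [-0.0009, -0.2847, -0.0006] ang [0.0003, 0.0, 0.0007] rows>=1.7
```

Emit:
jog_arm:
  gripper: [1, 1, 1, 1, 1, 1, 1, 1]
  offset:
    - [-0.001, -0.05, 0]
    - [-0.001, -0.1, 0]
    - [-0.001, -0.15, 0]
    - [-0.001, -0.2, 0]
    - [-0.001, -0.24, 0]
    - [-0.001, -0.27, 0]
    - [-0.001, -0.28, 0]
    - [-0.001, -0.28, 0]
  angular:
    - [0, 0, 0]
    - [0, 0, 0]
    - [0, 0, 0]
    - [0, 0, 0]
    - [0, 0, 0]
    - [0, 0, 0]
    - [0, 0, 0]
    - [0, 0, 0]

```text
t: 17.53
tool_pos: [0.5581, -0.0469, 0.025]
tool_rot: [0.706, -0.049, 0.705, 0.048]
wrist_force: [0.8, -1.0, 0.5]
width: 0.408
```

```bash
python3 - <<'E'
from h import *
axes()
from plant import ctrl;p=w2j(ctrl.state()["tool_pos"]);print(p.round(1))
snap("side",300,180,480,310,"pics/d1.png")
E
```

```text
t 17.53 x [ 0.    -0.002 -1.   ] y [-0.136  0.991 -0.002] z [0.991 0.136 0.   ] pos [ 0.5581 -0.0469  0.025 ] w 0.408 F [ 0.78 -0.97  0.52] j [-0.21  0.53  1.78 -0.    0.83 -0.34]
[-26.8  78.8   7. ]
```

View pics/d1.png

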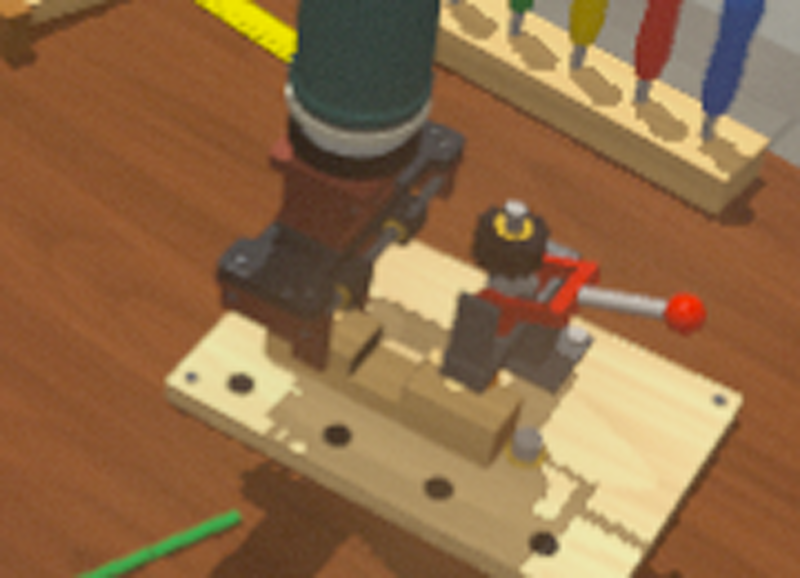

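The stick is under the foot, just short of the end dog and unobstructed. Now pushing to the back dogs (+x).

Emit:
jog_arm:
  gripper: [1, 1, 1, 1, 1]
  offset:
    - [0, 0, 0.01]
    - [0, 0, 0.02]
    - [0, 0, 0.025]
    - [0, 0, 0.025]
    - [0, 0, 0.025]
  angular:
    - [0, 0, 0]
    - [0, 0, 0]
    - [0, 0, 0]
    - [0, 0, 0]
    - [0, 0, 0]

```text
t: 18.0
tool_pos: [0.5642, -0.0442, 0.025]
tool_rot: [0.706, -0.049, 0.705, 0.049]
wrist_force: [-1.4, 0.1, 0.8]
width: 0.407
```

Emit:
jog_arm:
  gripper: [1, 1, 1]
  offset:
    - [0, 0, 0.004]
    - [0, 0, 0.004]
    - [0, 0, 0.004]
  angular:
    - [0, 0, 0]
    - [0, 0, 0]
    - [0, 0, 0]

```text
t: 18.25
tool_pos: [0.5643, -0.0442, 0.025]
tool_rot: [0.705, -0.049, 0.706, 0.049]
wrist_force: [-3.6, 1.1, 4.0]
width: 0.406
```

Emit:
jog_arm:
  gripper: [1, 1, 1]
  offset:
    - [0, -0.006, 0.004]
    - [0, -0.01, 0.004]
    - [0, -0.012, 0.004]
  angular:
    - [0, 0, 0]
    - [0, 0, 0]
    - [0, 0, 0]

```text
t: 18.5
tool_pos: [0.5646, -0.0454, 0.025]
tool_rot: [0.704, -0.048, 0.706, 0.049]
wrist_force: [-5.0, 8.7, 8.4]
width: 0.408
```

```bash
python3 - <<'E'
from h import *
axes()
from plant import ctrl;s=ctrl.state();p=w2j(s["tool_pos"]);print(p.round(1),s["torque"].round(2))
E
```

```text
t 18.5 x [-0.003  0.002 -1.   ] y [-0.137  0.991  0.002] z [ 0.991  0.137 -0.003] pos [ 0.5646 -0.0454  0.025 ] w 0.408 F [-5.01  8.68  8.37] j [-0.2   0.54  1.76  0.    0.84 -0.34]
[-20.1  79.4   7. ] [1.25 0.9  0.16]
```

```bash
python3 - <<'E'
from h import *
f=snap("side",370,220,450,290,"pics/d2.png")
k=600/70;k=min(800/80,600/70)
im=cv2.imread("pics/d2.png")
def L(pts,c):
    uv=((proj(f,[j2w(*p) for p in pts])-[370,220]+.5)*k).astype(int);cv2.polylines(im,[uv.reshape(-1,1,2)],False,c,1)
for x,y in((-38,-50),):L([(-38,-50,0),(-2,-50,0)],(255,0,255));L([(-38,-50,36),(-2,-50,36)],(255,0,255));L([(-38,-50,0),(-38,-50,36),(-38,60,36)],(255,0,255));L([(-38,-50,0),(-38,60,0)],(255,0,255))
a=np.linspace(0,2*np.pi,20);L([(-20+9*np.cos(i),-59+9*np.sin(i),15) for i in a],(0,255,0));L([(-20+9*np.cos(i),-59+9*np.sin(i),0) for i in a],(0,255,0))
cv2.imwrite("pics/d3.png",im)
E
```

```text
(no output)
```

View pics/d3.png

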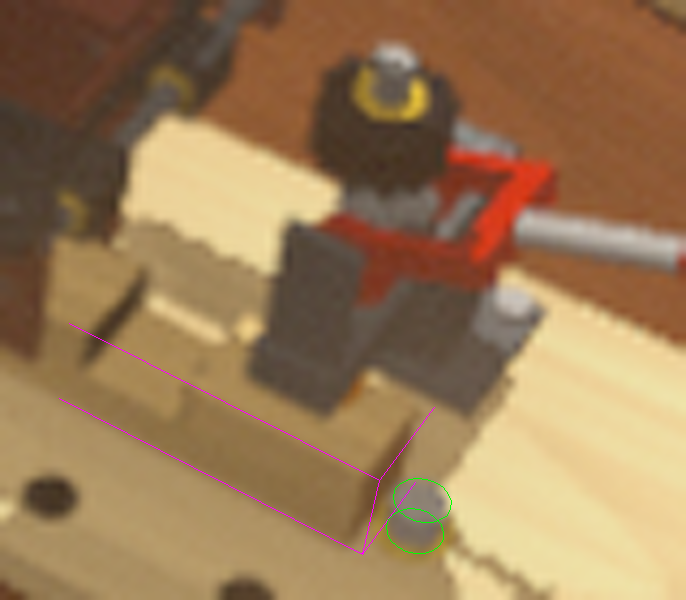

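The stick end lines up with the predicted seat edge and rests against the end dog, with contact felt in both x and y. Releasing and lifting away.

Emit:
jog_arm:
  gripper: [-1, -1, -1, -1, -1, -1, -1, -1, -1]
  offset:
    - [0, 0, 0]
    - [0, 0, 0]
    - [0, 0, 0]
    - [0, 0, 0]
    - [0, 0, 0]
    - [-0.1, 0, 0]
    - [-0.25, 0, 0]
    - [-0.4, 0, 0]
    - [-0.55, 0, 0]
  angular:
    - [0, 0, 0]
    - [0, 0, 0]
    - [0, 0, 0]
    - [0, 0, 0]
    - [0, 0, 0]
    - [0, 0, 0]
    - [0, 0, 0]
    - [0, 0, 0]
    - [0, 0, 0]

```text
t: 19.3
tool_pos: [0.566, -0.0473, 0.1638]
tool_rot: [0.705, -0.049, 0.706, 0.048]
wrist_force: [1.2, -0.2, -0.3]
width: 0.996
```

Emit:
jog_arm:
  gripper: [-1, -1, -1, -1]
  offset:
    - [-0.15, 0.1, 0]
    - [-0.3, 0.2, 0]
    - [-0.45, 0.3, 0]
    - [-0.45, 0.3, 0]
  angular:
    - [0, 0, 0]
    - [0, 0, 0]
    - [0, 0, 0]
    - [0, 0, 0]

```text
t: 19.63
tool_pos: [0.5585, 0.0296, 0.2811]
tool_rot: [0.709, -0.049, 0.702, 0.049]
wrist_force: [0.5, -0.5, 0.2]
width: 0.999
```

```bash
python3 - <<'E'
from h import *
axes()
f=snap("side",350,205,480,310,"pics/d4.png")
t=snap("top",300,130,440,230,"pics/d5.png")
b=(300,150,400,225)
for n,g,b in(("t",t,(300,150,430,225)),("s",f,(330,220,460,310))):
    P=cloud(g)[b[1]:b[3],b[0]:b[2]].reshape(-1,3);J=np.array([w2j(q) for q in P])
    m=(J[:,2]>30)&(J[:,2]<42)&(J[:,0]<5)&(J[:,0]>-50)&(J[:,1]>-5)&(J[:,1]<140);print(n,cv2.minAreaRect(J[m][:,:2].astype(np.float32)),J[m].min(0).round(1),J[m].max(0).round(1))
bt=redball(t,(405,150,435,190));bs=redball(f,(440,235,470,265));print(bt,bs)
k=600/105
def draw(g,name,org,k):
    im=cv2.imread(name)
    def L(pts,c):
        uv=((proj(g,[j2w(*p) for p in pts])-org+.5)*k).astype(int);cv2.polylines(im,[uv.reshape(-1,1,2)],False,c,1)
    L([(-38,-50,36),(-2,-50,36),(-2,110,36),(-38,110,36),(-38,-50,36)],(255,0,255))
    cv2.imwrite(name,im)
draw(f,"pics/d4.png",[350,205],min(800/130,600/105));draw(t,"pics/d5.png",[300,130],min(800/140,6))
E
```

```text
t 19.63 x [ 0.009 -0.    -1.   ] y [-0.139  0.99  -0.001] z [0.99  0.139 0.009] pos [0.5585 0.0296 0.2811] w 0.999 F [ 0.54 -0.54  0.23] j [-0.07  0.24  1.51  0.    1.38 -0.21]
t ((-20.422832489013672, 46.917388916015625), (35.967735290527344, 102.78115844726562), 1.3711779117584229) [-38.2  -4.5  30.3] [-1.4 98.6 41.9]
s ((-22.305540084838867, 54.982662200927734), (40.30898666381836, 118.58851623535156), 0.7412527799606323) [-42.7  -4.4  30.1] [ -2.1 114.4  41.5]
[(array([419.87755102, 174.08163265]), np.int32(49))] [(array([453.80701754, 249.47368421]), np.int32(57))]
```

View pics/d4.png

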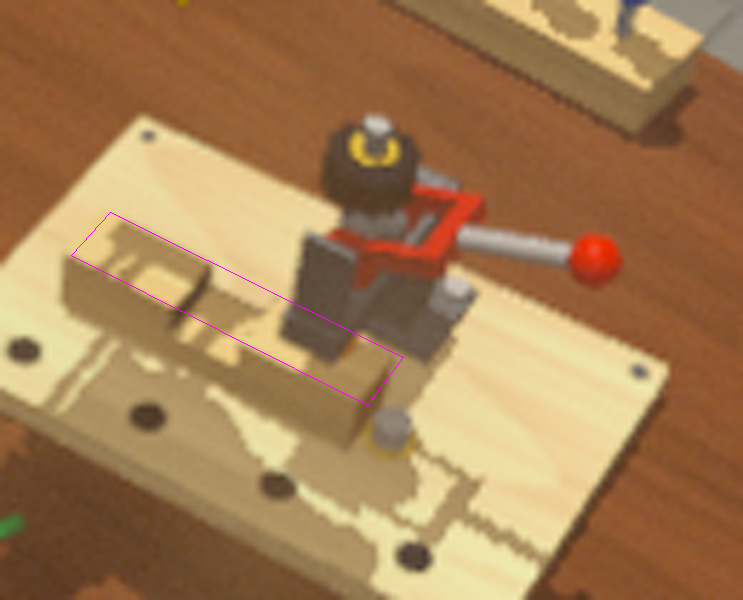

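View pics/d5.png

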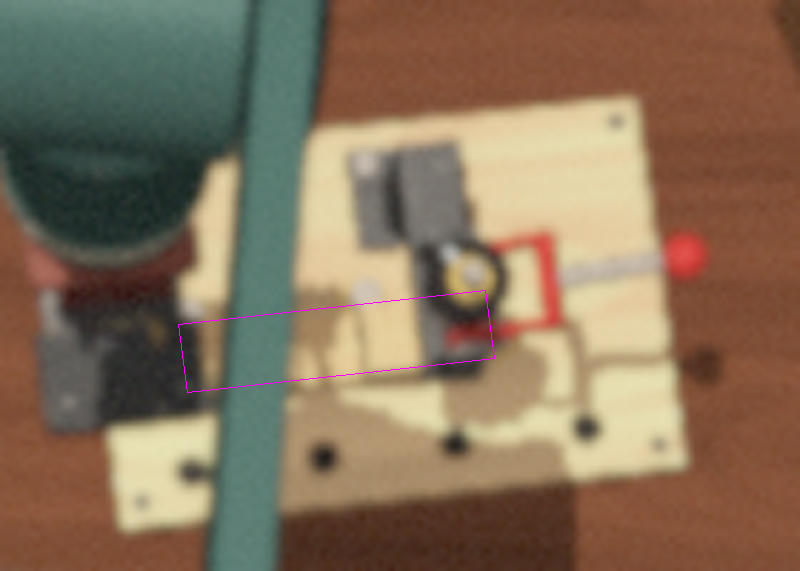

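```bash
python3 - <<'E'
from h import *
f=ld("side_last.npz")
def mk(x0,y0,x1,y1,k,lines,name):
    im=cv2.resize(f["image"][y0:y1,x0:x1,::-1],None,fx=k,fy=k,interpolation=cv2.INTER_CUBIC);im2=im.copy()
    for pts,c in lines:
        uv=((proj(f,[j2w(*p) for p in pts])-[x0,y0]+.5)*k).astype(int);cv2.polylines(im2,[uv.reshape(-1,1,2)],False,c,1)
    return np.hstack([im,im2])
a=np.linspace(0,2*np.pi,30)
def box(e,c): return [([(-38,e-160,0),(-38,e-160,36),(-2,e-160,36)],c),([(-38,e-160,0),(-2,e-160,0)],c)]
A=mk(396,262,428,292,12,box(110,(255,0,255))+box(113,(255,255,0))+[([(-20+9*np.cos(i),-59+9*np.sin(i),15) for i in a],(0,255,0)),([(-20+9*np.cos(i),-59+9*np.sin(i),0) for i in a],(0,255,0))],"")
B=mk(355,236,387,256,12,[([(-38,110,0),(-38,110,36),(-2,110,36)],(255,0,255)),([(-38,113,0),(-38,113,36),(-2,113,36)],(255,255,0))],"")
cv2.imwrite("pics/d6.png",np.vstack([A,B]))
E
```

```text
(no output)
```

View pics/d6.png

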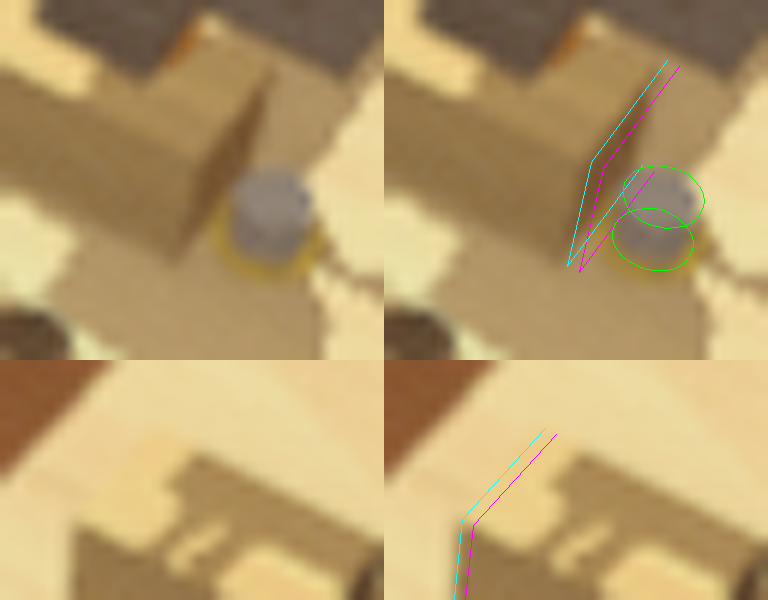

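Zoomed: the −y end face still stands roughly 3–5 mm short of the end dog, so the y resistance was friction. I'll push the stick home with closed fingers on its +y end.

```bash
python3 - <<'E'
from h import *
from plant import ctrl
axes();print(w2j(ctrl.state()["tool_pos"]))
rel(j2w(-20,160,1.5),tool(JY,0)); rel(j2w(-20,130,1.5),tool(JY,0))
E
```

```text
t 19.73 x [ 0.006 -0.001 -1.   ] y [-0.139  0.99  -0.002] z [0.99  0.139 0.005] pos [0.5576 0.028  0.2775] w 1.001 F [-0.28 -0.05 -0.09] j [-0.07  0.24  1.51 -0.    1.38 -0.21]
[-17.02666471 153.02859214 259.46410904]
off [1.0317, 0.0302, -0.0174] ang [0.0015, 0.0034, 0.0014] rows>=6.2
off [1.032, -0.0898, -0.0177] ang [0.0015, 0.0034, 0.0014] rows>=6.2
```

Emit:
jog_arm:
  gripper: [1, 1, 1, 1, 1, 1, 1, 1, 1, 1]
  offset:
    - [0.12, 0.03, -0.017]
    - [0.25, 0.03, -0.017]
    - [0.4, 0.03, -0.017]
    - [0.5, 0.03, -0.017]
    - [0.6, 0.03, -0.017]
    - [0.7, 0.03, -0.017]
    - [0.7, 0.03, -0.017]
    - [0.7, 0.03, -0.017]
    - [0.7, 0.03, -0.017]
    - [0.7, 0.03, -0.017]
  angular:
    - [0, 0.003, 0]
    - [0, 0.003, 0]
    - [0, 0.003, 0]
    - [0, 0.003, 0]
    - [0, 0.003, 0]
    - [0, 0.003, 0]
    - [0, 0.003, 0]
    - [0, 0.003, 0]
    - [0, 0.003, 0]
    - [0, 0.003, 0]

```text
t: 20.57
tool_pos: [0.5518, 0.0334, 0.101]
tool_rot: [0.704, -0.049, 0.706, 0.048]
wrist_force: [0.8, -0.5, -0.2]
width: 0.282
```

Emit:
jog_arm:
  gripper: [1, 1, 1, 1, 1, 1, 1]
  offset:
    - [0.15, 0, 0]
    - [0.3, 0, 0]
    - [0.33, 0, 0]
    - [0.33, -0.06, 0]
    - [0.33, -0.12, 0]
    - [0.33, -0.12, 0]
    - [0.33, -0.12, 0]
  angular:
    - [0, 0, 0]
    - [0, 0, 0]
    - [0, 0, 0]
    - [0, 0, 0]
    - [0, 0, 0]
    - [0, 0, 0]
    - [0, 0, 0]

```text
t: 21.15
tool_pos: [0.5559, 0.0035, 0.0191]
tool_rot: [0.705, -0.049, 0.706, 0.048]
wrist_force: [-0.1, 0.3, 0.4]
width: 0.004
```

```bash
python3 - <<'E'
from h import *
from plant import ctrl
axes();print(w2j(ctrl.state()["tool_pos"]))
E
```

```text
t 21.15 x [-0.002 -0.002 -1.   ] y [-0.136  0.991 -0.001] z [ 0.991  0.136 -0.002] pos [0.5559 0.0035 0.0191] w 0.004 F [-0.08  0.25  0.37] j [-0.12  0.54  1.79 -0.    0.82 -0.25]
[-22.05406132 129.00166721   1.07175562]
```

Now pushing −y in small steps. The seated contact is expected at TCP y ≈ 120.

Emit:
jog_arm:
  gripper: [1, 1, 1, 1, 1]
  offset:
    - [0, -0.008, 0.006]
    - [0, -0.016, 0.008]
    - [0, -0.024, 0.008]
    - [0, -0.024, 0.008]
    - [0, -0.024, 0.008]
  angular:
    - [0, 0, 0]
    - [0, 0, 0]
    - [0, 0, 0]
    - [0, 0, 0]
    - [0, 0, 0]

```text
t: 21.57
tool_pos: [0.5575, -0.0016, 0.0177]
tool_rot: [0.704, -0.049, 0.707, 0.048]
wrist_force: [-0.0, 0.3, -0.5]
width: 0.008
```

Emit:
jog_arm:
  gripper: [1, 1, 1, 1]
  offset:
    - [0, -0.006, 0]
    - [0, -0.012, 0]
    - [0, -0.012, 0]
    - [0, -0.012, 0]
  angular:
    - [0, 0, 0]
    - [0, 0, 0]
    - [0, 0, 0]
    - [0, 0, 0]

```text
t: 21.9
tool_pos: [0.5574, -0.0032, 0.0176]
tool_rot: [0.704, -0.048, 0.707, 0.049]
wrist_force: [-0.7, 8.5, 2.5]
width: 0.008
```

```bash
python3 - <<'E'
from h import *
from plant import ctrl
axes();print(w2j(ctrl.state()["tool_pos"]))
E
```

```text
t 21.9 x [-0.005  0.001 -1.   ] y [-0.137  0.991  0.001] z [ 0.991  0.137 -0.005] pos [ 0.5574 -0.0032  0.0176] w 0.008 F [-0.72  8.53  2.54] j [-0.13  0.54  1.78 -0.    0.82 -0.27]
[-21.45082741 122.15513046  -0.41529325]
```

Emit:
jog_arm:
  gripper: [1, 1, 1, 1]
  offset:
    - [0, -0.004, 0]
    - [0, -0.008, 0]
    - [0, -0.008, 0]
    - [0, -0.008, 0]
  angular:
    - [0, 0, 0]
    - [0, 0, 0]
    - [0, 0, 0]
    - [0, 0, 0]

```text
t: 22.23
tool_pos: [0.5573, -0.0034, 0.0176]
tool_rot: [0.704, -0.047, 0.707, 0.049]
wrist_force: [-2.2, 15.6, 3.5]
width: 0.005
```

```bash
python3 - <<'E'
from h import *
from plant import ctrl
axes();print(w2j(ctrl.state()["tool_pos"]))
f=snap("side",396,262,428,292,"pics/e1.png")
E
```

```text
t 22.23 x [-0.006  0.003 -1.   ] y [-0.136  0.991  0.004] z [ 0.991  0.136 -0.005] pos [ 0.5573 -0.0034  0.0176] w 0.005 F [-2.16 15.56  3.51] j [-0.13  0.54  1.78  0.    0.82 -0.27]
[-21.60050939 122.05426408  -0.418707  ]
```

View pics/e1.png

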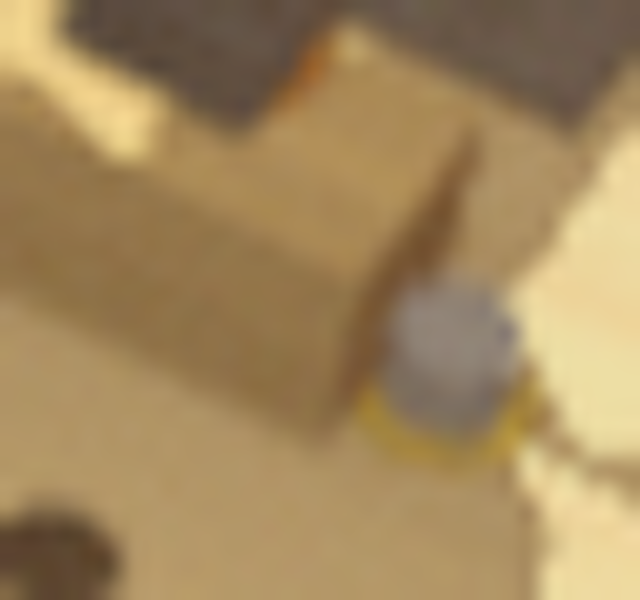

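The push is now stiff, about 7 N for 0.1 mm, so the stick is against the end dog. The picture agrees, with the end face at the dog. Next I'll nudge it to the back dogs from the −x face between them.

Emit:
jog_arm:
  gripper: [1, 1, 1, 1, 1, 1]
  offset:
    - [0, 0.03, 0]
    - [-0.12, 0.04, 0]
    - [-0.2, 0, -0.1]
    - [-0.2, -0.12, -0.2]
    - [-0.2, -0.22, -0.2]
    - [-0.2, -0.22, -0.2]
  angular:
    - [0, 0, 0]
    - [0, 0, 0]
    - [0, 0, 0]
    - [0, 0, 0]
    - [0, 0, 0]
    - [0, 0, 0]

```text
t: 22.78
tool_pos: [0.5166, -0.0714, 0.0685]
tool_rot: [0.704, -0.049, 0.707, 0.047]
wrist_force: [0.7, 0.1, -0.2]
width: 0.004
```

```bash
python3 - <<'E'
from h import *
from plant import ctrl
axes();print(w2j(ctrl.state()["tool_pos"]))
rel(j2w(-62,55,1.5),tool(JY,0)); rel(j2w(-54,55,1.5),tool(JY,0))
E
```

```text
t 22.78 x [-0.003 -0.004 -1.   ] y [-0.136  0.991 -0.003] z [ 0.991  0.136 -0.003] pos [ 0.5166 -0.0714  0.0685] w 0.004 F [ 0.7   0.06 -0.19] j [-0.27  0.43  1.83 -0.01  0.89 -0.4 ]
[-71.25222579  60.17305088  50.46727525]
off [0.1958, -0.02, 0.0377] ang [-0.0008, -0.0022, 0.0022] rows>=1.2
off [0.1957, -0.0199, 0.0697] ang [-0.0008, -0.0022, 0.0022] rows>=1.3
```

Emit:
jog_arm:
  gripper: [1, 1, 1, 1, 1, 1, 1]
  offset:
    - [0.05, -0.02, 0.02]
    - [0.12, -0.02, 0.03]
    - [0.195, -0.02, 0.037]
    - [0.195, -0.02, 0.05]
    - [0.195, -0.02, 0.066]
    - [0.195, -0.02, 0.072]
    - [0.195, -0.02, 0.072]
  angular:
    - [0, 0, 0]
    - [0, 0, 0]
    - [0, 0, 0]
    - [0, 0, 0]
    - [0, 0, 0]
    - [0, 0, 0]
    - [0, 0, 0]

```text
t: 23.37
tool_pos: [0.5362, -0.0704, 0.0199]
tool_rot: [0.704, -0.05, 0.706, 0.048]
wrist_force: [0.0, 0.2, -0.3]
width: 0.009
```

```bash
python3 - <<'E'
from h import *
from plant import ctrl
axes();print(w2j(ctrl.state()["tool_pos"]))
E
```

```text
t 23.37 x [-0.002 -0.002 -1.   ] y [-0.138  0.99  -0.002] z [ 0.99   0.138 -0.003] pos [ 0.5362 -0.0704  0.0199] w 0.009 F [ 0.01  0.2  -0.34] j [-0.26  0.52  1.82 -0.    0.8  -0.39]
[-51.70979557  58.49152369   1.90603322]
```

Emit:
jog_arm:
  gripper: [1, 1, 1, 1]
  offset:
    - [0, 0, 0.006]
    - [0, 0, 0.01]
    - [0, 0, 0.012]
    - [0, 0, 0.012]
  angular:
    - [0, 0, 0]
    - [0, 0, 0]
    - [0, 0, 0]
    - [0, 0, 0]

```text
t: 23.7
tool_pos: [0.5379, -0.0701, 0.0194]
tool_rot: [0.704, -0.049, 0.707, 0.048]
wrist_force: [-0.3, 0.5, 0.3]
width: 0.004
```

```bash
python3 - <<'E'
from h import *
from plant import ctrl
axes();print(w2j(ctrl.state()["tool_pos"]))
E
```

```text
t 23.7 x [-0.004 -0.002 -1.   ] y [-0.137  0.991 -0.001] z [ 0.991  0.137 -0.004] pos [ 0.5379 -0.0701  0.0194] w 0.004 F [-0.32  0.46  0.31] j [-0.25  0.53  1.82 -0.    0.8  -0.39]
[-49.93337613  58.59275016   1.37937923]
```

Emit:
jog_arm:
  gripper: [1, 1, 1, 1, 1]
  offset:
    - [0, 0, 0.004]
    - [0, 0, 0.008]
    - [0, 0, 0.012]
    - [0, 0, 0.012]
    - [0, 0, 0.012]
  angular:
    - [0, 0, 0]
    - [0, 0, 0]
    - [0, 0, 0]
    - [0, 0, 0]
    - [0, 0, 0]

```text
t: 24.12
tool_pos: [0.5402, -0.0696, 0.0189]
tool_rot: [0.704, -0.049, 0.707, 0.048]
wrist_force: [-1.4, -0.4, 0.6]
width: 0.006
```

```bash
python3 - <<'E'
from h import *
from plant import ctrl
axes();print(w2j(ctrl.state()["tool_pos"]))
E
```

```text
t 24.12 x [-0.005 -0.002 -1.   ] y [-0.137  0.991 -0.001] z [ 0.991  0.137 -0.005] pos [ 0.5402 -0.0696  0.0189] w 0.006 F [-1.41 -0.42  0.56] j [-0.25  0.53  1.81 -0.    0.81 -0.39]
[-47.59126369  58.73825227   0.86850283]
```

Emit:
jog_arm:
  gripper: [1, 1, 1, 1]
  offset:
    - [0, 0, 0.005]
    - [0, 0, 0.01]
    - [0, 0, 0.01]
    - [0, 0, 0.01]
  angular:
    - [0, 0, 0]
    - [0, 0, 0]
    - [0, 0, 0]
    - [0, 0, 0]

```text
t: 24.45
tool_pos: [0.5402, -0.0695, 0.0187]
tool_rot: [0.702, -0.049, 0.709, 0.048]
wrist_force: [-6.9, -3.8, 6.7]
width: 0.003
```

```bash
python3 - <<'E'
from h import *
from plant import ctrl
axes();print(w2j(ctrl.state()["tool_pos"]))
E
```

```text
t 24.45 x [-0.01  -0.002 -1.   ] y [-0.138  0.99  -0.   ] z [ 0.99   0.138 -0.01 ] pos [ 0.5402 -0.0695  0.0187] w 0.003 F [-6.89 -3.75  6.72] j [-0.25  0.53  1.81 -0.01  0.81 -0.39]
[-47.56275017  58.89070817   0.73741705]
```

Firm at 7 N with no movement, so the stick is seated on all three dogs. Next, open the lever fully, going up and over to the ball.

Emit:
jog_arm:
  gripper: [1, 1, 1, 1, -0.3, -0.3, -0.3, -0.3, -0.3, -0.3]
  offset:
    - [0, 0, -0.04]
    - [-0.15, 0, -0.04]
    - [-0.3, 0, -0.04]
    - [-0.45, 0, 0]
    - [-0.6, 0, 0.05]
    - [-0.75, 0, 0.1]
    - [-0.9, -0.1, 0.12]
    - [-0.95, -0.25, 0.12]
    - [-0.95, -0.4, 0.12]
    - [-0.95, -0.55, 0.12]
  angular:
    - [0, 0, 0]
    - [0, 0.005, 0]
    - [0, 0.005, 0]
    - [0, 0.005, 0]
    - [0, 0.005, 0]
    - [0, 0.005, 0]
    - [0, 0.005, 0]
    - [0, 0.005, 0]
    - [0, 0.005, 0]
    - [0, 0.005, 0]

```text
t: 25.28
tool_pos: [0.5942, -0.2027, 0.2587]
tool_rot: [0.703, -0.051, 0.708, 0.048]
wrist_force: [0.1, 0.4, -0.4]
width: 0.42
```

Emit:
jog_arm:
  gripper: [-0.3, -0.3, -0.3, -0.3]
  offset:
    - [0, -0.12, 0]
    - [0, -0.2, 0]
    - [0, -0.2, 0]
    - [0, -0.2, 0]
  angular:
    - [0, 0, 0]
    - [0, 0, 0]
    - [0, 0, 0]
    - [0, 0, 0]

```text
t: 25.62
tool_pos: [0.5994, -0.2513, 0.2559]
tool_rot: [0.701, -0.048, 0.71, 0.048]
wrist_force: [-0.4, 0.4, -0.8]
width: 0.647
```

```bash
python3 - <<'E'
from h import *
from plant import ctrl
axes();print(w2j(ctrl.state()["tool_pos"]))
t=ctrl.grab_frame("side");np.savez("side_last.npz",**t);bs=redball(t,(440,235,470,265));print(bs)
crop(t,350,205,480,310,"pics/e2.png")
for a in(.1,.15,.2): print(a,w2j(ballpos(a)))
b=w2j(ballpos(.15));rel(j2w(b[0],b[1],b[2]-22.8),tool(JY,0))
E
```

```text
t 25.62 x [-0.012 -0.002 -1.   ] y [-0.135  0.991 -0.   ] z [ 0.991  0.135 -0.012] pos [ 0.5994 -0.2513  0.2559] w 0.647 F [-0.39  0.44 -0.77] j [-0.5   0.4   1.33 -0.01  1.42 -0.63]
[ -13.82356788 -129.2845334   237.94216534]
[(array([453.93103448, 249.32758621]), np.int32(58))]
0.1 [ -20.         -122.2595658   171.25504907]
0.15 [ -20.         -124.3960772   166.18760223]
0.2 [ -20.         -126.27665175  161.01970732]
off [0.3789, 0.0148, -0.0201] ang [-0.0002, -0.0081, -0.0] rows>=2.3
```

View pics/e2.png

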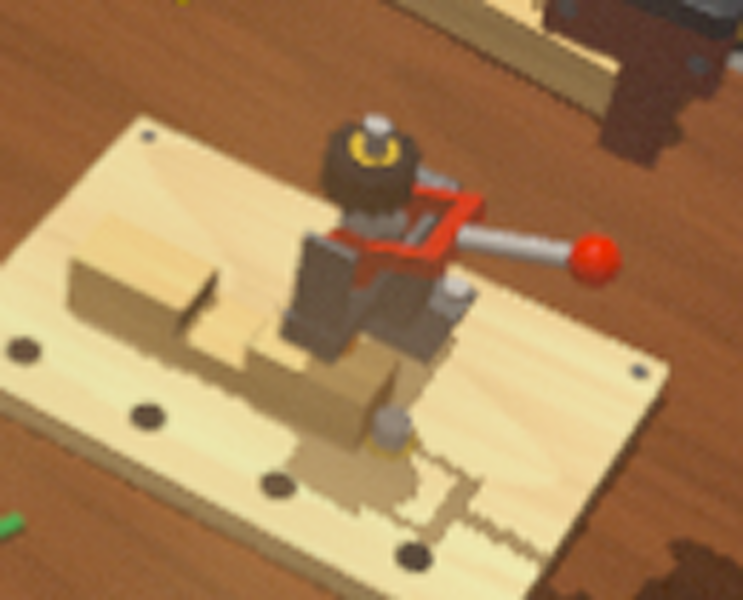

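The stick is seated, with its left end on the predicted line. Descending over the ball and gripping it.

Emit:
jog_arm:
  gripper: [-0.3, -0.3, -0.3, -0.3, -0.3, 1, 1, 1, 1, 1]
  offset:
    - [0.05, 0.015, -0.02]
    - [0.15, 0.015, -0.02]
    - [0.28, 0.015, -0.02]
    - [0.379, 0.015, -0.02]
    - [0.379, 0.015, -0.02]
    - [0.379, 0.015, -0.02]
    - [0.379, 0.015, -0.02]
    - [0.379, 0.015, -0.02]
    - [0.379, 0.015, -0.02]
    - [0.379, 0.015, -0.02]
  angular:
    - [0, -0.008, 0]
    - [0, -0.008, 0]
    - [0, -0.008, 0]
    - [0, -0.008, 0]
    - [0, -0.008, 0]
    - [0, -0.008, 0]
    - [0, -0.008, 0]
    - [0, -0.008, 0]
    - [0, -0.008, 0]
    - [0, -0.008, 0]

```text
t: 26.5
tool_pos: [0.5939, -0.2481, 0.1634]
tool_rot: [0.706, -0.05, 0.705, 0.048]
wrist_force: [0.8, -0.1, -0.4]
width: 0.312
```

Emit:
jog_arm:
  gripper: [1, 1, 1]
  offset:
    - [0, 0, 0]
    - [0, 0, 0]
    - [0, 0, 0]
  angular:
    - [0, 0, 0]
    - [0, 0, 0]
    - [0, 0, 0]

```text
t: 26.75
tool_pos: [0.5926, -0.2485, 0.1622]
tool_rot: [0.705, -0.049, 0.706, 0.048]
wrist_force: [-2.4, -4.0, 1.2]
width: 0.23
```

```bash
python3 - <<'E'
from h import *
from plant import ctrl
axes();print(w2j(ctrl.state()["tool_pos"]))
t=ctrl.grab_frame("side");crop(t,390,190,480,260,"pics/e3.png")
E
```

```text
t 26.75 x [-0.    -0.002 -1.   ] y [-0.137  0.991 -0.002] z [ 0.991  0.137 -0.001] pos [ 0.5926 -0.2485  0.1622] w 0.23 F [-2.45 -4.04  1.23] j [-0.5   0.46  1.47 -0.    1.21 -0.64]
[ -20.1757721  -125.65270624  144.15894118]
```

View pics/e3.png

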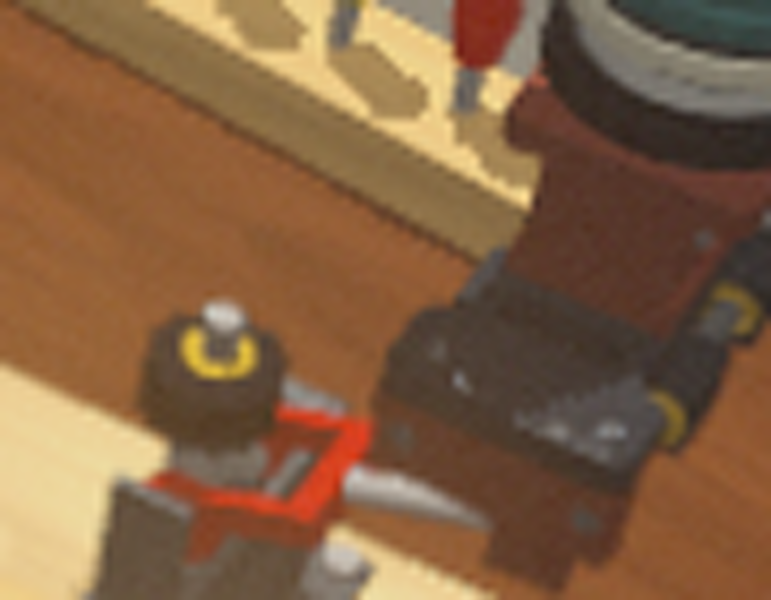

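Emit:
jog_arm:
  gripper: [1, 1, 1, 1, 1, 1]
  offset:
    - [-0.015, 0.006, 0]
    - [-0.03, 0.013, 0]
    - [-0.045, 0.02, 0]
    - [-0.058, 0.028, 0]
    - [-0.058, 0.028, 0]
    - [-0.058, 0.028, 0]
  angular:
    - [0, 0, 0]
    - [0, 0, 0]
    - [0, 0, 0]
    - [0, 0, 0]
    - [0, 0, 0]
    - [0, 0, 0]

```text
t: 27.3
tool_pos: [0.5917, -0.2417, 0.1766]
tool_rot: [0.705, -0.049, 0.706, 0.048]
wrist_force: [-2.5, -3.3, 1.1]
width: 0.234
```

```bash
python3 - <<'E'
from h import *
from plant import ctrl
axes();print(w2j(ctrl.state()["tool_pos"]),ctrl.state()["torque"])
E
```

```text
t 27.3 x [-0.    -0.003 -1.   ] y [-0.137  0.991 -0.002] z [ 0.991  0.137 -0.001] pos [ 0.5917 -0.2417  0.1766] w 0.234 F [-2.46 -3.33  1.05] j [-0.49  0.44  1.46 -0.    1.23 -0.63]
[ -20.16161089 -118.73355038  158.62745156] [-0.82890699  0.56485336 -0.03519214]
```

Emit:
jog_arm:
  gripper: [1, 1, 1, 1]
  offset:
    - [-0.004, 0.002, 0]
    - [-0.008, 0.004, 0]
    - [-0.008, 0.004, 0]
    - [-0.008, 0.004, 0]
  angular:
    - [0, 0, 0]
    - [0, 0, 0]
    - [0, 0, 0]
    - [0, 0, 0]

```text
t: 27.63
tool_pos: [0.5916, -0.2407, 0.1783]
tool_rot: [0.705, -0.049, 0.706, 0.048]
wrist_force: [-3.2, -4.1, 0.1]
width: 0.231
```

Emit:
jog_arm:
  gripper: [1, 1, 1, 1]
  offset:
    - [-0.006, 0.002, 0]
    - [-0.012, 0.004, 0]
    - [-0.012, 0.004, 0]
    - [-0.012, 0.004, 0]
  angular:
    - [0, 0, 0]
    - [0, 0, 0]
    - [0, 0, 0]
    - [0, 0, 0]

```text
t: 27.97
tool_pos: [0.5913, -0.2391, 0.1806]
tool_rot: [0.705, -0.049, 0.706, 0.048]
wrist_force: [-0.7, -4.2, -6.2]
width: 0.231
```

The stop is felt (−6 N), so the lever is fully open. Releasing and moving over the nut with the jaws at 40° counter-clockwise.

Emit:
jog_arm:
  gripper: [-0.4, -0.4, -0.4, -0.4, -0.4, -0.4, -0.4, -0.4, -0.4, -0.4]
  offset:
    - [0.006, 0, 0]
    - [0.006, 0, 0]
    - [-0.05, -0.02, 0]
    - [-0.12, -0.02, 0]
    - [-0.16, 0, 0]
    - [-0.16, 0.13, 0]
    - [-0.16, 0.25, 0]
    - [-0.16, 0.37, 0]
    - [-0.16, 0.38, 0]
    - [-0.16, 0.38, 0]
  angular:
    - [0, 0, 0]
    - [0, 0, 0]
    - [0, 0, 0]
    - [0, 0, 0]
    - [0, 0, 0]
    - [-0.08, 0, 0]
    - [-0.16, 0, 0]
    - [-0.24, 0, 0]
    - [-0.32, 0, 0]
    - [-0.4, 0, 0]

```text
t: 28.8
tool_pos: [0.5786, -0.1414, 0.2218]
tool_rot: [0.656, -0.266, 0.655, 0.266]
wrist_force: [1.0, -0.9, -0.2]
width: 0.701
```

```bash
python3 - <<'E'
from h import *
from plant import ctrl
axes();print(w2j(ctrl.state()["tool_pos"]))
d=np.radians(40)
rel(j2w(-20,-22,165),tool(JY+d,0));rel(j2w(-20,-22,141),tool(JY+d,0))
f=snap("side",390,190,480,260,"pics/e4.png"); bs=redball(f,(440,225,475,265));print(bs)
for n,f,b in(("s",f,bs),):
    if b:
        o=max(b,key=lambda q:q[1])[0]; r=least_squares(lambda a:(proj(f,[ballpos(a[0])])[0]-o),[.1]);print(n,r.x,r.fun)
E
```

```text
t 28.8 x [ 0.001  0.001 -1.   ] y [-0.697  0.717 -0.   ] z [0.717 0.697 0.001] pos [ 0.5786 -0.1414  0.2218] w 0.701 F [ 1.   -0.87 -0.24] j [-0.36  0.34  1.51  0.    1.29 -1.13]
[-19.42268164 -17.55987811 203.83346519]
off [0.1553, -0.0129, -0.0126] ang [-0.0406, 0.0007, 0.0003] rows>=0.9
off [0.2513, -0.0128, -0.0127] ang [-0.0406, 0.0007, 0.0003] rows>=1.5
[(array([452.62, 242.66]), np.int32(50))]
s [-0.0254706] [-0.74873769  0.27653888]
```

View pics/e4.png

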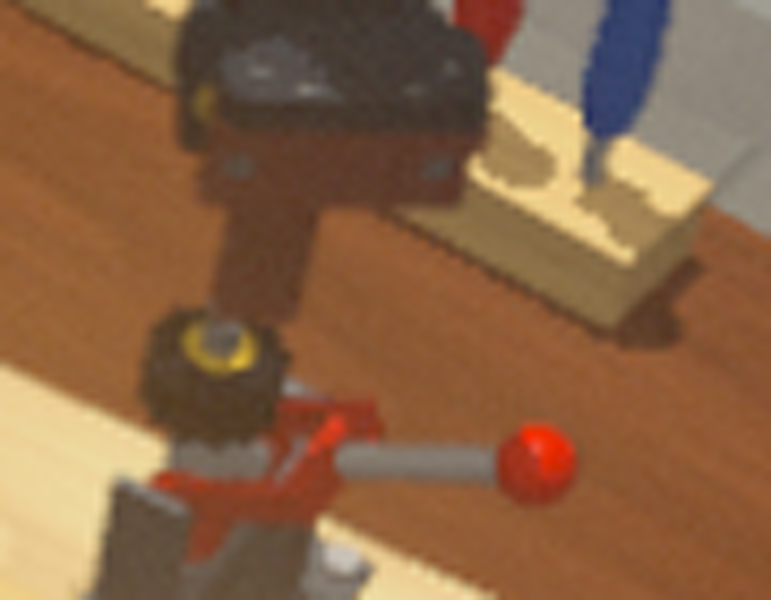

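Lever is open at about 0 rad (ball at crop (537,463)). Descending onto the nut.

Emit:
jog_arm:
  gripper: [-0.4, -0.4, -0.4, -0.4, -0.4, 1, 1, 1, 1, 1]
  offset:
    - [0.02, -0.013, -0.013]
    - [0.06, -0.013, -0.013]
    - [0.12, -0.013, -0.013]
    - [0.18, -0.013, -0.013]
    - [0.25, -0.013, -0.013]
    - [0.25, -0.013, -0.013]
    - [0.25, -0.013, -0.013]
    - [0.25, -0.013, -0.013]
    - [0.25, -0.013, -0.013]
    - [0.25, -0.013, -0.013]
  angular:
    - [-0.04, 0, 0]
    - [-0.04, 0, 0]
    - [-0.04, 0, 0]
    - [-0.04, 0, 0]
    - [-0.04, 0, 0]
    - [-0.04, 0, 0]
    - [-0.04, 0, 0]
    - [-0.04, 0, 0]
    - [-0.04, 0, 0]
    - [-0.04, 0, 0]

```text
t: 29.68
tool_pos: [0.5806, -0.1472, 0.1591]
tool_rot: [0.65, -0.283, 0.646, 0.283]
wrist_force: [6.2, 7.8, -6.7]
width: 0.453
```

```bash
python3 - <<'E'
from h import *
from plant import ctrl
axes();print(w2j(ctrl.state()["tool_pos"]),ctrl.state()["torque"])
E
```

```text
t 29.68 x [ 0.004  0.003 -1.   ] y [-0.734  0.679 -0.001] z [0.679 0.734 0.005] pos [ 0.5806 -0.1472  0.1591] w 0.453 F [ 6.24  7.78 -6.73] j [-0.37  0.41  1.58  0.    1.16 -1.19]
[-18.22861463 -23.57927193 141.10132654] [ 1.05425352 -0.91823495 -0.11056058]
```

Emit:
jog_arm:
  gripper: [1, 1, 1, 1, 1, 1, 1, 1, 1, 1]
  offset:
    - [0, 0, 0.004]
    - [0, 0, 0.004]
    - [0, 0, 0.004]
    - [0, 0, 0.004]
    - [0, 0, 0.004]
    - [0, 0, 0.004]
    - [0, 0, 0.004]
    - [0, 0, 0.004]
    - [0, 0, 0.004]
    - [0, 0, 0.004]
  angular:
    - [0.06, 0, 0]
    - [0.14, 0, 0]
    - [0.22, 0, 0]
    - [0.3, 0, 0]
    - [0.38, 0, 0]
    - [0.46, 0, 0]
    - [0.54, 0, 0]
    - [0.62, 0, 0]
    - [0.62, 0, 0]
    - [0.62, 0, 0]

```text
t: 30.52
tool_pos: [0.5779, -0.1481, 0.1589]
tool_rot: [0.704, 0.052, 0.706, -0.052]
wrist_force: [-5.3, 2.2, 0.8]
width: 0.451
```

```bash
python3 - <<'E'
from h import *
from plant import ctrl
axes();print(w2j(ctrl.state()["tool_pos"]),ctrl.state()["torque"])
f=snap("side",390,190,480,260,"pics/e5.png")
E
```

```text
t 30.52 x [-0.002 -0.    -1.   ] y [ 0.146  0.989 -0.   ] z [ 0.989 -0.146 -0.002] pos [ 0.5779 -0.1481  0.1589] w 0.451 F [-5.27  2.16  0.75] j [-0.37  0.41  1.58 -0.    1.16 -0.22]
[-20.97578608 -24.12425156 140.90393435] [ 0.19870806  1.05526399 -0.30491896]
```

View pics/e5.png

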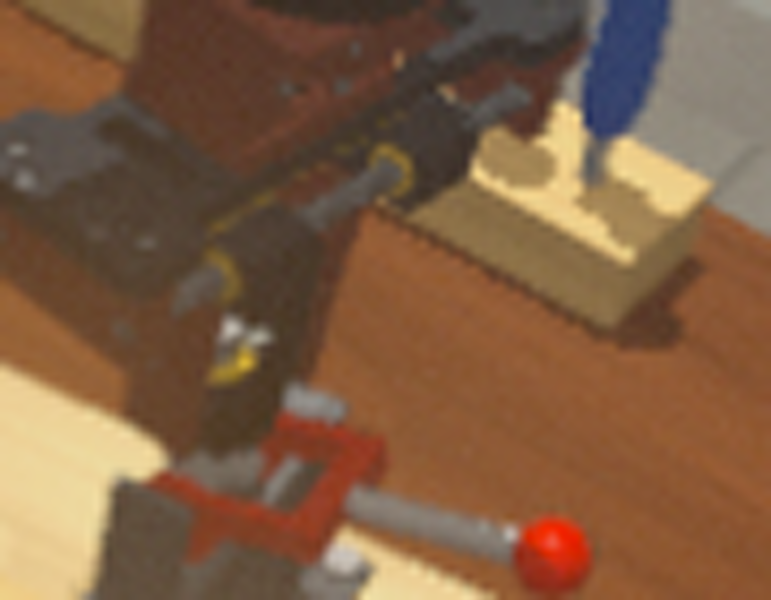

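The nut turned about 55°, with reaction torque 0.30 N·m. But the lever has dropped to about 0.3 rad: the low fingers probably nudged its fork. I'll finish this stroke, then feel the bite with the lever, and take any later turn at smaller jaw angles with higher tips.

Emit:
jog_arm:
  gripper: [1, 1, 1, 1, 1, -0.4, -0.4, -0.4, -0.4]
  offset:
    - [0, 0, 0]
    - [0, 0, 0]
    - [0, 0, 0]
    - [0, 0, 0]
    - [0, 0, 0]
    - [0, 0, 0]
    - [0, 0, 0]
    - [0, 0, 0]
    - [-0.1, 0, 0]
  angular:
    - [0.08, 0, 0]
    - [0.16, 0, 0]
    - [0.22, 0, 0]
    - [0.22, 0, 0]
    - [0.22, 0, 0]
    - [0.22, 0, 0]
    - [0.22, 0, 0]
    - [0.22, 0, 0]
    - [0.22, 0, 0]

```text
t: 31.32
tool_pos: [0.5773, -0.1479, 0.1804]
tool_rot: [0.684, 0.172, 0.688, -0.172]
wrist_force: [-0.6, -0.6, -1.2]
width: 0.689
```

```bash
python3 - <<'E'
from h import *
from plant import ctrl
axes();print(w2j(ctrl.state()["tool_pos"]),ctrl.state()["torque"])
f=snap("side",390,190,480,260,"pics/e6.png");bs=redball(f,(440,235,480,275));print(bs)
o=max(bs,key=lambda q:q[1])[0]; r=least_squares(lambda a:(proj(f,[ballpos(a[0])])[0]-o),[.1]);print(r.x,r.fun)
b=w2j(ballpos(r.x[0]));print(b);rel(j2w(b[0],b[1],235),tool(JY,0)); rel(j2w(b[0],b[1],b[2]-19.5),tool(JY,0))
E
```

```text
t 31.32 x [-0.005  0.001 -1.   ] y [ 0.473  0.881 -0.001] z [ 0.881 -0.473 -0.005] pos [ 0.5773 -0.1479  0.1804] w 0.689 F [-0.6  -0.57 -1.18] j [-0.37  0.38  1.55 -0.    1.21  0.13]
[-21.53696955 -23.87276475 162.38252611] [-0.12860328  0.11231494  0.02046007]
[(array([454.48, 253.94]), np.int32(50))]
[0.27179696] [-0.36021638  0.01017689]
[ -20.         -128.52015328  153.44917023]
off [-0.2604, -0.3373, 0.2361] ang [-0.401, 0.0031, 0.0011] rows>=5.0
off [0.1438, -0.3372, 0.2341] ang [-0.401, 0.0031, 0.0011] rows>=5.0
```

View pics/e6.png

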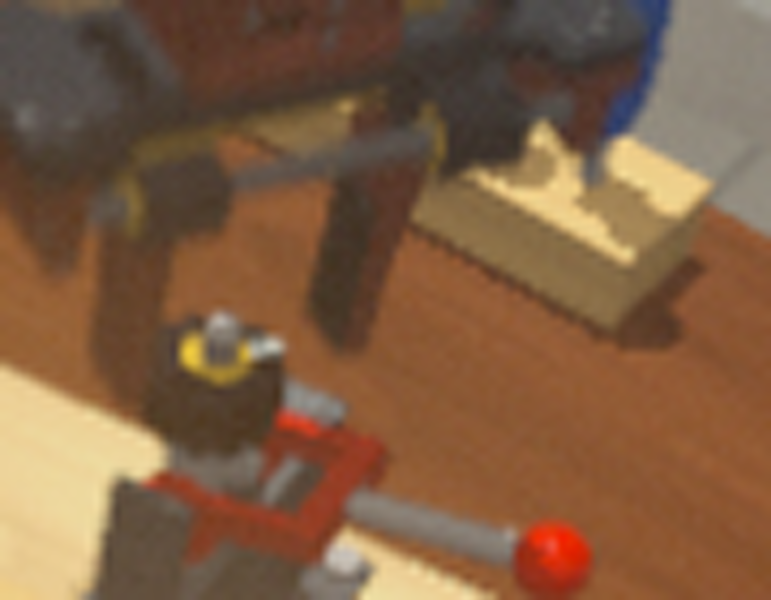

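Emit:
jog_arm:
  gripper: [-0.3, -0.3, -0.3, -0.3, -0.3, -0.3, -0.3, -0.3, -0.3, -0.3]
  offset:
    - [-0.13, 0, 0]
    - [-0.16, -0.05, 0.03]
    - [-0.16, -0.15, 0.1]
    - [-0.16, -0.25, 0.17]
    - [-0.16, -0.337, 0.235]
    - [-0.16, -0.337, 0.235]
    - [-0.05, -0.337, 0.235]
    - [0.07, -0.337, 0.234]
    - [0.144, -0.337, 0.234]
    - [0.144, -0.337, 0.234]
  angular:
    - [-0.08, 0, 0]
    - [-0.16, 0, 0]
    - [-0.24, 0, 0]
    - [-0.32, 0, 0]
    - [-0.4, 0.003, 0]
    - [-0.4, 0.003, 0]
    - [-0.4, 0.003, 0]
    - [-0.4, 0.003, 0]
    - [-0.4, 0.003, 0]
    - [-0.4, 0.003, 0]

```text
t: 32.2
tool_pos: [0.5887, -0.2491, 0.1437]
tool_rot: [0.702, -0.046, 0.709, 0.049]
wrist_force: [-0.6, 0.7, -0.6]
width: 0.654
```

Emit:
jog_arm:
  gripper: [1, 1, 1, 1, 1, 1, 1, 1]
  offset:
    - [0, 0, 0]
    - [0, 0, 0]
    - [0, 0, 0]
    - [0, 0, 0]
    - [0, 0, 0]
    - [0, 0, 0]
    - [0, 0, 0]
    - [0, 0, 0]
  angular:
    - [0, 0, 0]
    - [0, 0, 0]
    - [0, 0, 0]
    - [0, 0, 0]
    - [0, 0, 0]
    - [0, 0, 0]
    - [0, 0, 0]
    - [0, 0, 0]

```text
t: 32.87
tool_pos: [0.5927, -0.2508, 0.1487]
tool_rot: [0.705, -0.048, 0.706, 0.047]
wrist_force: [5.8, 0.6, -0.2]
width: 0.234
```

```bash
python3 - <<'E'
from h import *
from plant import ctrl
axes();print(w2j(ctrl.state()["tool_pos"]),ctrl.state()["torque"])
E
```

```text
t 32.87 x [-0.001 -0.001 -1.   ] y [-0.134  0.991 -0.001] z [ 0.991  0.134 -0.001] pos [ 0.5927 -0.2508  0.1487] w 0.234 F [ 5.79  0.57 -0.17] j [-0.51  0.48  1.48 -0.    1.18 -0.64]
[ -20.43960061 -127.86598276  130.69682763] [ 4.56455543e-02 -9.51232538e-01  4.89427407e-04]
```

Reference the lever against its open stop first.

Emit:
jog_arm:
  gripper: [1, 1, 1, 1, 1, 1]
  offset:
    - [-0.025, 0.008, 0.001]
    - [-0.05, 0.018, 0.001]
    - [-0.075, 0.028, 0.001]
    - [-0.108, 0.044, 0.001]
    - [-0.108, 0.044, 0.001]
    - [-0.108, 0.044, 0.001]
  angular:
    - [0, 0, 0]
    - [0, 0, 0]
    - [0, 0, 0]
    - [0, 0, 0]
    - [0, 0, 0]
    - [0, 0, 0]

```text
t: 33.37
tool_pos: [0.5912, -0.2402, 0.1756]
tool_rot: [0.705, -0.048, 0.706, 0.047]
wrist_force: [5.2, -0.4, -0.5]
width: 0.23
```

```bash
python3 - <<'E'
from h import *
from plant import ctrl
axes();print(w2j(ctrl.state()["tool_pos"]),ctrl.state()["torque"])
E
```

```text
t 33.37 x [-0.001 -0.002 -1.   ] y [-0.134  0.991 -0.002] z [ 0.991  0.134 -0.001] pos [ 0.5912 -0.2402  0.1756] w 0.23 F [ 5.21 -0.45 -0.49] j [-0.49  0.44  1.46 -0.    1.23 -0.63]
[ -20.44607342 -117.21135283  157.61595255] [-0.21507031 -1.02167963  0.08268509]
```

Emit:
jog_arm:
  gripper: [1, 1, 1, 1]
  offset:
    - [-0.004, 0.002, 0]
    - [-0.01, 0.005, 0]
    - [-0.014, 0.007, 0]
    - [-0.014, 0.007, 0]
  angular:
    - [0, 0, 0]
    - [0, 0, 0]
    - [0, 0, 0]
    - [0, 0, 0]

```text
t: 33.7
tool_pos: [0.591, -0.2388, 0.1784]
tool_rot: [0.705, -0.048, 0.706, 0.047]
wrist_force: [6.4, -1.0, 0.5]
width: 0.231
```

```bash
python3 - <<'E'
from h import *
from plant import ctrl
axes();print(w2j(ctrl.state()["tool_pos"]),ctrl.state()["torque"])
E
```

```text
t 33.7 x [-0.002 -0.002 -1.   ] y [-0.134  0.991 -0.001] z [ 0.991  0.134 -0.002] pos [ 0.591  -0.2388  0.1784] w 0.231 F [ 6.44 -1.01  0.51] j [-0.49  0.44  1.46 -0.    1.24 -0.62]
[ -20.48152814 -115.73800062  160.40758653] [-0.28670003 -1.00425356 -0.00150853]
```

Emit:
jog_arm:
  gripper: [1, 1, 1, 1]
  offset:
    - [-0.004, 0.002, 0]
    - [-0.009, 0.004, 0]
    - [-0.009, 0.004, 0]
    - [-0.009, 0.004, 0]
  angular:
    - [0, 0, 0]
    - [0, 0, 0]
    - [0, 0, 0]
    - [0, 0, 0]

```text
t: 34.03
tool_pos: [0.5908, -0.2376, 0.1805]
tool_rot: [0.705, -0.048, 0.706, 0.047]
wrist_force: [7.3, 0.0, -0.4]
width: 0.232
```

```bash
python3 - <<'E'
from h import *
from plant import ctrl
axes();print(w2j(ctrl.state()["tool_pos"]),ctrl.state()["torque"])
E
```

```text
t 34.03 x [-0.002 -0.001 -1.   ] y [-0.134  0.991 -0.001] z [ 0.991  0.134 -0.002] pos [ 0.5908 -0.2376  0.1805] w 0.232 F [ 7.28  0.01 -0.37] j [-0.49  0.44  1.46 -0.    1.24 -0.62]
[ -20.48844891 -114.53899684  162.51731252] [-0.23942469 -1.06713894  0.00642394]
```

Emit:
jog_arm:
  gripper: [1, 1, 1, 1]
  offset:
    - [-0.006, 0.003, -0.002]
    - [-0.012, 0.006, -0.002]
    - [-0.012, 0.006, -0.002]
    - [-0.012, 0.006, -0.002]
  angular:
    - [0, 0, 0]
    - [0, 0, 0]
    - [0, 0, 0]
    - [0, 0, 0]

```text
t: 34.37
tool_pos: [0.5905, -0.2364, 0.1817]
tool_rot: [0.705, -0.048, 0.706, 0.047]
wrist_force: [10.7, -2.5, -12.4]
width: 0.233
```

```bash
python3 - <<'E'
from h import *
from plant import ctrl
axes();print(w2j(ctrl.state()["tool_pos"]),ctrl.state()["torque"])
f=snap("side",400,180,490,260,"pics/f1.png")
E
```

```text
t 34.37 x [-0.002 -0.001 -1.   ] y [-0.134  0.991 -0.001] z [ 0.991  0.134 -0.002] pos [ 0.5905 -0.2364  0.1817] w 0.233 F [ 10.74  -2.5  -12.43] j [-0.49  0.44  1.46 -0.    1.24 -0.62]
[ -20.61037693 -113.35459899  163.65465167] [-0.63918977 -1.87446734  0.02870618]
```

View pics/f1.png

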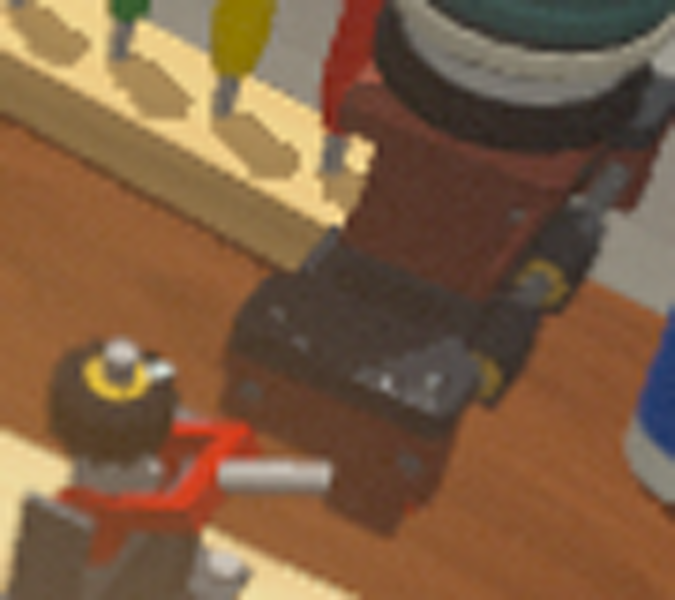

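Stop felt, so angle 0 is calibrated in this grip. Now I'll work out TCP waypoints along the arc to feel the bite.

```bash
cat > arc.py <<'E'
from h import *
from plant import ctrl
B=np.array([0.,3.6,-17.6])
def ang(p):  # lever angle from measured TCP jig coords
    q=p-B; return .524-np.arctan2(q[2]-126,-(q[1]+22)), np.hypot(q[2]-126,q[1]+22)
def tgt(th):
    return w2j(ballpos(th))+B
def show():
    s=ctrl.state();p=w2j(s["tool_pos"]);a,r=ang(p);c,sn=np.cos(JY),np.sin(JY)
    F=s["wrist_force"];Fy=-sn*F[0]+c*F[1]
    be=.524-a; ft=F[2]*np.cos(be)+Fy*np.sin(be)*1  # tangential, opposing press (up)
    print("t%.2f ang %.3f r %.1f p %s F %s ft %.2f"%(s["t"],a,r,p.round(1),F.round(1),F[2]*np.cos(be)+Fy*np.sin(be)))
    return p
def go(*ths):
    s=ctrl.state();p=show();q=s["tool_rot"];C=Ro.from_quat([q[1],q[2],q[3],q[0]])
    for th in ths:
        g=tgt(th);g[0]=p[0];d=j2w(*g)-s["tool_pos"];o=C.inv().apply(d)/.25
        print(th,np.round(o,4).tolist())
E
python3 -c "
from arc import *
go(0,.15,.3,.4,.45)"
```

```text
t34.42 ang -0.003 r 109.9 p [ -20.6 -113.4  163.7] F [ 10.4  -2.8 -10.9] ft -11.51
0 [0.001, -0.0011, 0.0]
0.15 [0.0604, -0.0297, 0.0002]
0.3 [0.1234, -0.049, 0.0004]
0.4 [0.1668, -0.0566, 0.0005]
0.45 [0.1887, -0.0588, 0.0005]
```

Emit:
jog_arm:
  gripper: [1, 1, 1, 1, 1, 1, 1, 1]
  offset:
    - [0.03, -0.013, 0.002]
    - [0.065, -0.03, 0.003]
    - [0.096, -0.041, 0.004]
    - [0.128, -0.05, 0.004]
    - [0.15, -0.054, 0.004]
    - [0.172, -0.058, 0.004]
    - [0.172, -0.058, 0.004]
    - [0.172, -0.058, 0.004]
  angular:
    - [0, 0, 0]
    - [0, 0, 0]
    - [0, 0, 0]
    - [0, 0, 0]
    - [0, 0, 0]
    - [0, 0, 0]
    - [0, 0, 0]
    - [0, 0, 0]

```text
t: 35.08
tool_pos: [0.5926, -0.2504, 0.1399]
tool_rot: [0.705, -0.048, 0.706, 0.047]
wrist_force: [5.4, -0.4, -1.0]
width: 0.23
```

```bash
python3 -c "
from arc import *
go(.45,.5,.55)"
```

```text
t35.08 ang 0.401 r 109.9 p [ -20.5 -127.5  121.9] F [ 5.4 -0.4 -1. ] ft -1.13
0.45 [0.0214, -0.0025, 0.0001]
0.5 [0.0434, -0.0036, 0.0001]
0.55 [0.0654, -0.0035, 0.0002]
```

Emit:
jog_arm:
  gripper: [1, 1, 1, 1]
  offset:
    - [0.021, -0.002, 0]
    - [0.043, -0.003, 0]
    - [0.043, -0.003, 0]
    - [0.043, -0.003, 0]
  angular:
    - [0, 0, 0]
    - [0, 0, 0]
    - [0, 0, 0]
    - [0, 0, 0]

```text
t: 35.42
tool_pos: [0.5926, -0.2511, 0.1291]
tool_rot: [0.705, -0.048, 0.706, 0.047]
wrist_force: [6.4, -0.7, -1.2]
width: 0.229
```

```bash
python3 -c "
from arc import *
go(.55,.6)"
```

```text
t35.42 ang 0.499 r 109.9 p [ -20.5 -128.2  111.1] F [ 6.4 -0.7 -1.2] ft -1.26
0.55 [0.0223, -0.0005, 0.0001]
0.6 [0.0443, 0.0006, 0.0001]
```

Emit:
jog_arm:
  gripper: [1, 1, 1, 1]
  offset:
    - [0.022, 0, 0]
    - [0.022, 0, 0]
    - [0.022, 0, 0]
    - [0.022, 0, 0]
  angular:
    - [0, 0, 0]
    - [0, 0, 0]
    - [0, 0, 0]
    - [0, 0, 0]

```text
t: 35.75
tool_pos: [0.5926, -0.2511, 0.1237]
tool_rot: [0.705, -0.048, 0.706, 0.047]
wrist_force: [5.6, -2.2, -1.1]
width: 0.233
```

```bash
python3 -c "
from arc import *
go(.6,.65)"
```

```text
t35.75 ang 0.549 r 109.8 p [ -20.5 -128.2  105.7] F [ 5.6 -2.2 -1.1] ft -1.06
0.6 [0.0226, 0.0005, 0.0001]
0.65 [0.0444, 0.0027, 0.0001]
```

Emit:
jog_arm:
  gripper: [1, 1, 1, 1]
  offset:
    - [0.022, 0.001, 0]
    - [0.022, 0.001, 0]
    - [0.022, 0.001, 0]
    - [0.022, 0.001, 0]
  angular:
    - [0, 0, 0]
    - [0, 0, 0]
    - [0, 0, 0]
    - [0, 0, 0]

```text
t: 36.08
tool_pos: [0.5926, -0.2509, 0.1182]
tool_rot: [0.705, -0.048, 0.706, 0.047]
wrist_force: [8.7, -1.2, -0.7]
width: 0.231
```

```bash
python3 -c "
from arc import *
go(.65,.7)"
```

```text
t36.08 ang 0.598 r 109.9 p [ -20.5 -128.   100.2] F [ 8.7 -1.2 -0.7] ft -0.55
0.65 [0.0226, 0.0018, 0.0]
0.7 [0.0444, 0.0051, 0.0001]
```

Emit:
jog_arm:
  gripper: [1, 1, 1, 1]
  offset:
    - [0.022, 0.002, 0]
    - [0.022, 0.002, 0]
    - [0.022, 0.002, 0]
    - [0.022, 0.002, 0]
  angular:
    - [0, 0, 0]
    - [0, 0, 0]
    - [0, 0, 0]
    - [0, 0, 0]

```text
t: 36.42
tool_pos: [0.5925, -0.2503, 0.1127]
tool_rot: [0.705, -0.048, 0.706, 0.047]
wrist_force: [6.9, -0.8, -1.6]
width: 0.234
```

```bash
python3 -c "
from arc import *
go(.7,.75)"
```

```text
t36.42 ang 0.649 r 109.8 p [ -20.5 -127.4   94.7] F [ 6.9 -0.8 -1.6] ft -1.34
0.7 [0.0223, 0.0027, 0.0]
0.75 [0.0439, 0.0071, 0.0001]
```

Emit:
jog_arm:
  gripper: [1, 1, 1, 1]
  offset:
    - [0.022, 0.003, 0]
    - [0.022, 0.003, 0]
    - [0.022, 0.003, 0]
    - [0.022, 0.003, 0]
  angular:
    - [0, 0, 0]
    - [0, 0, 0]
    - [0, 0, 0]
    - [0, 0, 0]

```text
t: 36.75
tool_pos: [0.5924, -0.2496, 0.1073]
tool_rot: [0.705, -0.048, 0.706, 0.047]
wrist_force: [7.7, -0.9, -1.4]
width: 0.23
```

```bash
python3 -c "
from arc import *
go(.75,.8)"
```

```text
t36.75 ang 0.699 r 109.9 p [ -20.5 -126.7   89.3] F [ 7.7 -0.9 -1.4] ft -1.02
0.75 [0.0221, 0.0042, 0.0]
0.8 [0.0434, 0.0097, 0.0001]
```

Emit:
jog_arm:
  gripper: [1, 1, 1, 1]
  offset:
    - [0.022, 0.004, 0]
    - [0.022, 0.004, 0]
    - [0.022, 0.004, 0]
    - [0.022, 0.004, 0]
  angular:
    - [0, 0, 0]
    - [0, 0, 0]
    - [0, 0, 0]
    - [0, 0, 0]

```text
t: 37.08
tool_pos: [0.5923, -0.2485, 0.1019]
tool_rot: [0.705, -0.048, 0.706, 0.047]
wrist_force: [7.8, -1.4, -0.2]
width: 0.236
```

```bash
python3 -c "
from arc import *
go(.8,.85)"
```

```text
t37.08 ang 0.749 r 110.0 p [ -20.5 -125.6   83.9] F [ 7.8 -1.4 -0.2] ft 0.35
0.8 [0.0218, 0.0054, 0.0]
0.85 [0.0428, 0.012, 0.0001]
```

Emit:
jog_arm:
  gripper: [1, 1, 1, 1]
  offset:
    - [0.022, 0.0055, 0]
    - [0.022, 0.0055, 0]
    - [0.022, 0.0055, 0]
    - [0.022, 0.0055, 0]
  angular:
    - [0, 0, 0]
    - [0, 0, 0]
    - [0, 0, 0]
    - [0, 0, 0]

```text
t: 37.42
tool_pos: [0.5921, -0.2471, 0.0963]
tool_rot: [0.705, -0.048, 0.706, 0.047]
wrist_force: [6.9, -0.4, -1.1]
width: 0.232
```

```bash
python3 -c "
from arc import *
go(.85,.9)"
```

```text
t37.42 ang 0.801 r 110.0 p [ -20.5 -124.2   78.3] F [ 6.9 -0.4 -1.1] ft -0.70
0.85 [0.0206, 0.0063, 0.0]
0.9 [0.0412, 0.0138, 0.0]
```

Emit:
jog_arm:
  gripper: [1, 1, 1, 1]
  offset:
    - [0.022, 0.0065, 0]
    - [0.022, 0.0065, 0]
    - [0.022, 0.0065, 0]
    - [0.022, 0.0065, 0]
  angular:
    - [0, 0, 0]
    - [0, 0, 0]
    - [0, 0, 0]
    - [0, 0, 0]

```text
t: 37.75
tool_pos: [0.5919, -0.2455, 0.0908]
tool_rot: [0.705, -0.048, 0.706, 0.047]
wrist_force: [8.0, 0.1, -0.7]
width: 0.236
```

```bash
python3 -c "
from arc import *
go(.8,.9)
from scipy.interpolate import PchipInterpolator as I,CubicSpline as C
d=C([0,.2,.4,.59,.7,.8,.9,1.0,1.12],[0,2.7,5.2,7.1,8.0,8.65,9.1,9.4,9.55])
for G in(7.2,7.6,8,8.3): print(G,[round(float(45*max(0,d(t)-G)*d(t,1)/110),2) for t in(.6,.65,.7,.75,.8,.85,.9,1.)],d(1.19))"
```

```text
t37.75 ang 0.853 r 110.0 p [ -20.5 -122.5   72.8] F [ 8.   0.1 -0.7] ft -0.37
0.8 [-0.0223, -0.0069, -0.0]
0.9 [0.0194, 0.0072, 0.0]
7.2 [0.0, 1.37, 2.42, 3.07, 3.25, 3.1, 2.87, 2.04] 9.513367990331185
7.6 [0.0, 0.04, 1.21, 2.0, 2.35, 2.37, 2.26, 1.67] 9.513367990331185
8 [0.0, 0.0, 0.0, 0.93, 1.46, 1.64, 1.66, 1.3] 9.513367990331185
8.3 [0.0, 0.0, 0.0, 0.13, 0.78, 1.09, 1.21, 1.02] 9.513367990331185
```

No clear bite up to 0.85 rad, so the gap is still 8 mm or more. Re-opening the lever and turning the nut about 45° further.

```bash
python3 -c "
from arc import *
go(.7,.55,.4,.25,.12,.0,-.01)"
```

```text
t37.75 ang 0.853 r 110.0 p [ -20.5 -122.5   72.8] F [ 8.   0.1 -0.7] ft -0.37
0.7 [-0.0652, -0.0168, -0.0001]
0.55 [-0.1308, -0.0235, -0.0002]
0.4 [-0.1966, -0.0203, -0.0004]
0.25 [-0.2613, -0.0073, -0.0005]
0.12 [-0.3152, 0.0117, -0.0007]
0.0 [-0.3624, 0.0353, -0.0009]
-0.01 [-0.3662, 0.0375, -0.0009]
```

Emit:
jog_arm:
  gripper: [1, 1, 1, 1, 1, 1, 1, 1]
  offset:
    - [-0.065, -0.017, 0.003]
    - [-0.131, -0.0235, 0.003]
    - [-0.197, -0.02, 0.003]
    - [-0.261, -0.007, 0.003]
    - [-0.315, 0.012, 0.003]
    - [-0.362, 0.035, 0.003]
    - [-0.366, 0.037, 0.003]
    - [-0.366, 0.037, 0.003]
  angular:
    - [0, 0, 0]
    - [0, 0, 0]
    - [0, 0, 0]
    - [0, 0, 0]
    - [0, 0, 0]
    - [0, 0, 0]
    - [0, 0, 0]
    - [0, 0, 0]

```text
t: 38.42
tool_pos: [0.5906, -0.2356, 0.1824]
tool_rot: [0.704, -0.047, 0.707, 0.048]
wrist_force: [5.7, 0.8, 0.9]
width: 0.226
```

```bash
python3 -c "
from arc import *
p=show()
rel(j2w(-20,-22.5,200),tool(JY+np.radians(25),0));axes()"
```

```text
t38.42 ang -0.012 r 109.5 p [ -20.4 -112.6  164.4] F [5.7 0.8 0.9] ft 0.74
off [-0.1423, 0.3603, 0.0002] ang [-0.2796, -0.0025, -0.0008] rows>=3.5
t 38.42 x [-0.004 -0.    -1.   ] y [-0.134  0.991  0.   ] z [ 0.991  0.134 -0.004] pos [ 0.5906 -0.2356  0.1824] w 0.226 F [5.65 0.8  0.86] j [-0.49  0.44  1.46 -0.    1.25 -0.62]
```

Emit:
jog_arm:
  gripper: [-0.3, -0.3, -0.3, -0.3, -0.3, -0.3, -0.3, -0.3, -0.3, -0.3]
  offset:
    - [0, 0, 0]
    - [0, 0, 0]
    - [-0.03, -0.02, 0]
    - [-0.1, -0.03, 0]
    - [-0.142, 0, 0]
    - [-0.142, 0.13, 0]
    - [-0.142, 0.25, 0]
    - [-0.142, 0.36, 0]
    - [-0.142, 0.36, 0]
    - [-0.142, 0.36, 0]
  angular:
    - [0, 0, 0]
    - [0, 0, 0]
    - [0, 0, 0]
    - [0, 0, 0]
    - [-0.05, 0, 0]
    - [-0.12, 0, 0]
    - [-0.2, 0, 0]
    - [-0.28, 0, 0]
    - [-0.28, 0, 0]
    - [-0.28, 0, 0]

```text
t: 39.25
tool_pos: [0.5776, -0.1459, 0.2183]
tool_rot: [0.676, -0.2, 0.68, 0.201]
wrist_force: [-0.7, 0.2, 0.7]
width: 0.649
```

```bash
python3 -c "
from arc import *
axes();p=show()
rel(j2w(-20,-22.5,146),tool(JY+np.radians(25),0))
f=snap('side',390,190,480,260,'pics/f2.png');bs=redball(f,(440,225,475,265));print(bs)
o=max(bs,key=lambda q:q[1])[0]; r=least_squares(lambda a:(proj(f,[ballpos(a[0])])[0]-o),[.1]);print(r.x)"
```

```text
t 39.25 x [-0.006 -0.    -1.   ] y [-0.544  0.839  0.003] z [ 0.839  0.544 -0.005] pos [ 0.5776 -0.1459  0.2183] w 0.649 F [-0.72  0.23  0.68] j [-0.36  0.35  1.51 -0.    1.29 -0.94]
t39.25 ang -1.009 r 91.9 p [-21.  -21.9 200.3] F [-0.7  0.2  0.7] ft 0.36
off [0.2171, -0.0046, 0.0037] ang [0.0008, -0.0034, -0.002] rows>=1.3
[(array([452.75      , 243.10416667]), np.int32(48))]
[-0.0143069]
```

View pics/f2.png

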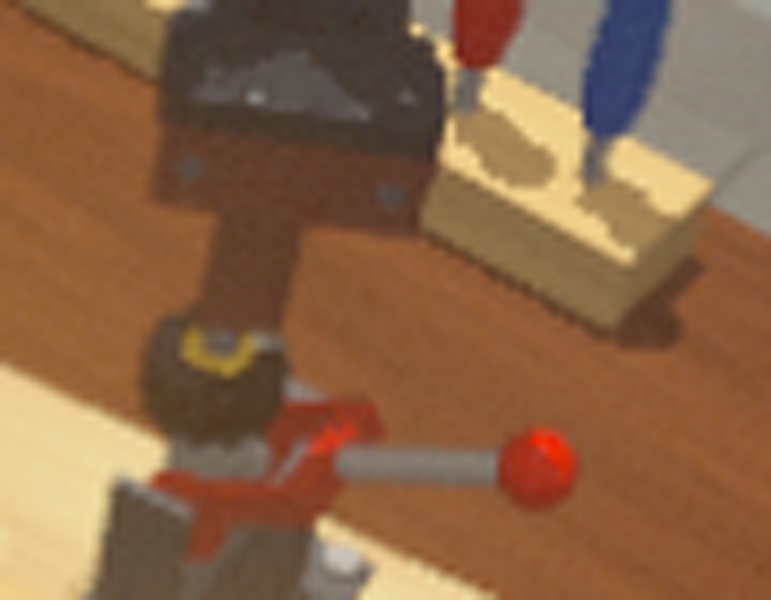

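The lever is fully open. Now gripping the nut.

Emit:
jog_arm:
  gripper: [-0.3, -0.3, -0.3, -0.3, 1, 1, 1, 1, 1, 1]
  offset:
    - [0.06, -0.004, 0.004]
    - [0.13, -0.004, 0.004]
    - [0.2, -0.004, 0.004]
    - [0.217, -0.004, 0.004]
    - [0.217, -0.004, 0.004]
    - [0.217, -0.004, 0.004]
    - [0.217, -0.004, 0.004]
    - [0.217, -0.004, 0.004]
    - [0.217, -0.004, 0.004]
    - [0.217, -0.004, 0.004]
  angular:
    - [0, -0.003, 0]
    - [0, -0.003, 0]
    - [0, -0.003, 0]
    - [0, -0.003, 0]
    - [0, -0.003, 0]
    - [0, -0.003, 0]
    - [0, -0.003, 0]
    - [0, -0.003, 0]
    - [0, -0.003, 0]
    - [0, -0.003, 0]

```text
t: 40.13
tool_pos: [0.5803, -0.1478, 0.1651]
tool_rot: [0.679, -0.2, 0.678, 0.2]
wrist_force: [-1.2, -4.1, 1.5]
width: 0.45
```

```bash
python3 -c "
from arc import *
axes();p=show();print(ctrl.state()['torque'])"
```

```text
t 40.13 x [ 0.001  0.001 -1.   ] y [-0.543  0.84  -0.   ] z [0.84  0.543 0.001] pos [ 0.5803 -0.1478  0.1651] w 0.45 F [-1.24 -4.13  1.5 ] j [-0.37  0.4   1.57  0.    1.17 -0.94]
t40.13 ang -0.899 r 39.1 p [-18.6 -24.2 147.1] F [-1.2 -4.1  1.5] ft -3.65
[-0.64975374  0.10437166 -0.01134982]
```

Emit:
jog_arm:
  gripper: [1, 1, 1, 1, 1, 1, 1, 1, 1]
  offset:
    - [0, 0, 0]
    - [0, 0, 0]
    - [0, 0, 0]
    - [0, 0, 0]
    - [0, 0, 0]
    - [0, 0, 0]
    - [0, 0, 0]
    - [0, 0, 0]
    - [0, 0, 0]
  angular:
    - [0.08, 0, 0]
    - [0.16, 0, 0]
    - [0.24, 0, 0]
    - [0.32, 0, 0]
    - [0.4, 0, 0]
    - [0.48, 0, 0]
    - [0.5, 0, 0]
    - [0.5, 0, 0]
    - [0.5, 0, 0]

```text
t: 40.88
tool_pos: [0.5777, -0.1482, 0.1642]
tool_rot: [0.702, 0.074, 0.705, -0.075]
wrist_force: [-6.8, -6.7, 1.7]
width: 0.454
```

```bash
python3 -c "
from arc import *
axes();p=show();print(ctrl.state()['torque'])
f=snap('side',390,190,480,260,'pics/f3.png');bs=redball(f,(440,225,475,275));print(bs)
o=max(bs,key=lambda q:q[1])[0]; r=least_squares(lambda a:(proj(f,[ballpos(a[0])])[0]-o),[.1]);print(r.x)"
```

```text
t 40.88 x [-0.004 -0.    -1.   ] y [ 0.209  0.978 -0.001] z [ 0.978 -0.209 -0.004] pos [ 0.5777 -0.1482  0.1642] w 0.454 F [-6.83 -6.68  1.7 ] j [-0.37  0.4   1.57 -0.    1.17 -0.15]
t40.88 ang -0.895 r 38.3 p [-21.3 -24.2 146.2] F [-6.8 -6.7  1.7] ft -5.36
[-1.197825    1.10098751  0.02196188]
[(array([453.39583333, 245.22916667]), np.int32(48))]
[0.04018448]
```

Emit:
jog_arm:
  gripper: [-0.3, -0.3, -0.3, -0.3, -0.3, -0.3, -0.3, -0.3, -0.3, -0.3]
  offset:
    - [0, 0, 0]
    - [0, 0, 0]
    - [-0.06, 0, 0]
    - [-0.16, 0, 0]
    - [-0.22, 0, 0]
    - [-0.22, -0.1, 0.03]
    - [-0.22, -0.22, 0.08]
    - [-0.22, -0.34, 0.13]
    - [-0.22, -0.38, 0.14]
    - [-0.22, -0.38, 0.14]
  angular:
    - [0, 0, 0]
    - [0, 0, 0]
    - [0, 0, 0]
    - [0, 0, 0]
    - [0, 0, 0]
    - [-0.06, 0, 0]
    - [-0.12, 0, 0]
    - [-0.18, 0, 0]
    - [-0.22, 0, 0]
    - [-0.22, 0, 0]

```text
t: 41.77
tool_pos: [0.5949, -0.2497, 0.219]
tool_rot: [0.706, -0.047, 0.705, 0.048]
wrist_force: [0.2, -0.1, -0.4]
width: 0.652
```

```bash
python3 -c "
from arc import *
axes();p=show()
f=snap('side',390,190,480,260,'pics/f4.png');bs=redball(f,(440,225,475,275));print(bs)
o=max(bs,key=lambda q:q[1])[0]; r=least_squares(lambda a:(proj(f,[ballpos(a[0])])[0]-o),[.1]);print(r.x)
b=w2j(ballpos(r.x[0]+.03));print(b);rel(j2w(b[0],b[1],b[2]-20),tool(JY,0))"
```

```text
t 41.77 x [ 0.001  0.002 -1.   ] y [-0.134  0.991  0.001] z [0.991 0.134 0.001] pos [ 0.5949 -0.2497  0.219 ] w 0.652 F [ 0.24 -0.13 -0.39] j [-0.51  0.42  1.4   0.    1.33 -0.64]
t41.77 ang -0.181 r 142.8 p [ -18.  -127.1  201. ] F [ 0.2 -0.1 -0.4] ft -0.40
[(array([452.35135135, 246.56756757]), np.int32(37))]
[0.06573059]
[ -20.         -122.06544024  171.68268456]
off [0.1964, 0.0116, -0.0072] ang [-0.0038, 0.0004, -0.0019] rows>=1.2
```

View pics/f4.png

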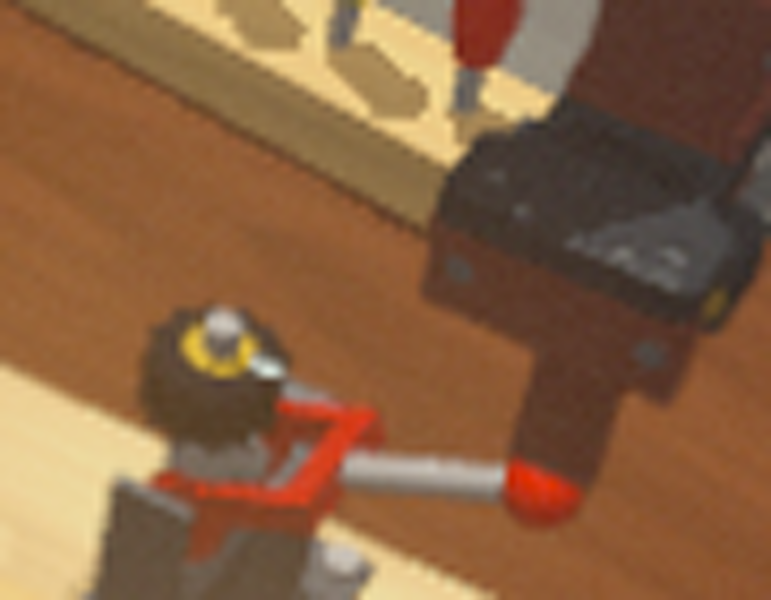

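The mark on the nut shows about 120° turned in total. Regripping the ball.

Emit:
jog_arm:
  gripper: [-0.3, -0.3, -0.3, 1, 1, 1, 1, 1, 1, 1]
  offset:
    - [0.06, 0.012, -0.007]
    - [0.13, 0.012, -0.007]
    - [0.196, 0.012, -0.007]
    - [0.196, 0.012, -0.007]
    - [0.196, 0.012, -0.007]
    - [0.196, 0.012, -0.007]
    - [0.196, 0.012, -0.007]
    - [0.196, 0.012, -0.007]
    - [0.196, 0.012, -0.007]
    - [0.196, 0.012, -0.007]
  angular:
    - [-0.004, 0, 0]
    - [-0.004, 0, 0]
    - [-0.004, 0, 0]
    - [-0.004, 0, 0]
    - [-0.004, 0, 0]
    - [-0.004, 0, 0]
    - [-0.004, 0, 0]
    - [-0.004, 0, 0]
    - [-0.004, 0, 0]
    - [-0.004, 0, 0]

```text
t: 42.65
tool_pos: [0.592, -0.2447, 0.1705]
tool_rot: [0.705, -0.049, 0.705, 0.05]
wrist_force: [-0.6, -0.2, 0.9]
width: 0.232
```

Emit:
jog_arm:
  gripper: [1, 1, 1, 1]
  offset:
    - [-0.01, 0.005, 0]
    - [-0.018, 0.009, 0]
    - [-0.026, 0.013, 0]
    - [-0.026, 0.013, 0]
  angular:
    - [0, 0, 0]
    - [0, 0, 0]
    - [0, 0, 0]
    - [0, 0, 0]

```text
t: 42.98
tool_pos: [0.5916, -0.2414, 0.1769]
tool_rot: [0.705, -0.049, 0.705, 0.05]
wrist_force: [-0.6, -2.1, 1.2]
width: 0.228
```

```bash
python3 -c "
from arc import *
axes();p=show()"
```

```text
t 42.98 x [-0.     0.002 -1.   ] y [-0.14   0.99   0.002] z [0.99 0.14 0.  ] pos [ 0.5916 -0.2414  0.1769] w 0.228 F [-0.65 -2.09  1.23] j [-0.5   0.44  1.46  0.    1.24 -0.64]
t42.98 ang 0.056 r 112.0 p [ -20.3 -118.4  158.9] F [-0.6 -2.1  1.2] ft 0.20
```

Emit:
jog_arm:
  gripper: [1, 1, 1, 1, 1]
  offset:
    - [-0.007, 0.004, 0]
    - [-0.014, 0.007, 0]
    - [-0.018, 0.009, 0]
    - [-0.018, 0.009, 0]
    - [-0.018, 0.009, 0]
  angular:
    - [0, 0, 0]
    - [0, 0, 0]
    - [0, 0, 0]
    - [0, 0, 0]
    - [0, 0, 0]

```text
t: 43.4
tool_pos: [0.5913, -0.2405, 0.1786]
tool_rot: [0.705, -0.05, 0.706, 0.05]
wrist_force: [5.4, -10.4, -17.4]
width: 0.233
```

```bash
python3 -c "
from arc import *
p=show()"
```

```text
t43.40 ang 0.040 r 112.0 p [ -20.4 -117.5  160.6] F [  5.4 -10.4 -17.4] ft -20.56
```

```bash
sed -i 's/^B=.*/B=np.array([0.,-0.25,-20.4])/' arc.py; python3 -c "
from arc import *
go(.15,.3,.4,.5)"
```

```text
t43.40 ang 0.001 r 110.0 p [ -20.4 -117.5  160.6] F [  5.4 -10.4 -17.4] ft -20.61
0.15 [0.0591, -0.0284, -0.0]
0.3 [0.1221, -0.0479, -0.0]
0.4 [0.1654, -0.0555, -0.0]
0.5 [0.2093, -0.0588, 0.0]
```

Emit:
jog_arm:
  gripper: [1, 1, 1, 1, 1, 1, 1, 1]
  offset:
    - [0.03, -0.014, 0]
    - [0.067, -0.032, 0]
    - [0.098, -0.043, 0]
    - [0.13, -0.052, 0]
    - [0.173, -0.06, 0]
    - [0.217, -0.063, 0]
    - [0.217, -0.063, 0]
    - [0.217, -0.063, 0]
  angular:
    - [0, 0, 0]
    - [0, 0, 0]
    - [0, 0, 0]
    - [0, 0, 0]
    - [0, 0, 0]
    - [0, 0, 0]
    - [0, 0, 0]
    - [0, 0, 0]

```text
t: 44.07
tool_pos: [0.5933, -0.2543, 0.1252]
tool_rot: [0.705, -0.049, 0.706, 0.051]
wrist_force: [0.6, -3.3, -1.5]
width: 0.231
```

```bash
python3 -c "
from arc import *
go(.55,.6)"
```

```text
t44.07 ang 0.510 r 109.3 p [ -20.3 -131.5  107.2] F [ 0.6 -3.3 -1.5] ft -1.57
0.55 [0.0177, -0.0029, 0.0]
0.6 [0.0397, -0.0018, 0.0]
```

Emit:
jog_arm:
  gripper: [1, 1, 1]
  offset:
    - [0.022, 0, 0]
    - [0.022, 0, 0]
    - [0.022, 0, 0]
  angular:
    - [0, 0, 0]
    - [0, 0, 0]
    - [0, 0, 0]

```text
t: 44.32
tool_pos: [0.5933, -0.2543, 0.1208]
tool_rot: [0.705, -0.049, 0.706, 0.051]
wrist_force: [0.2, -4.5, -0.3]
width: 0.231
```

```bash
python3 -c "
from arc import *
go(.6,.65)"
```

```text
t44.32 ang 0.549 r 109.2 p [ -20.3 -131.4  102.8] F [ 0.2 -4.5 -0.3] ft -0.20
0.6 [0.0223, -0.0021, -0.0]
0.65 [0.0442, 0.0001, 0.0]
```

Emit:
jog_arm:
  gripper: [1, 1, 1]
  offset:
    - [0.022, 0.001, 0]
    - [0.022, 0.001, 0]
    - [0.022, 0.001, 0]
  angular:
    - [0, 0, 0]
    - [0, 0, 0]
    - [0, 0, 0]

```text
t: 44.57
tool_pos: [0.5933, -0.254, 0.1154]
tool_rot: [0.705, -0.049, 0.705, 0.051]
wrist_force: [0.8, -3.9, 1.0]
width: 0.23
```

```bash
python3 -c "
from arc import *
go(.65,.7)"
```

```text
t44.57 ang 0.599 r 109.2 p [ -20.3 -131.1   97.4] F [ 0.8 -3.9  1. ] ft 1.27
0.65 [0.0226, -0.0011, -0.0]
0.7 [0.0443, 0.0022, 0.0]
```

Emit:
jog_arm:
  gripper: [1, 1, 1]
  offset:
    - [0.022, 0, 0]
    - [0.022, 0, 0]
    - [0.022, 0, 0]
  angular:
    - [0, 0, 0]
    - [0, 0, 0]
    - [0, 0, 0]

```text
t: 44.82
tool_pos: [0.5932, -0.2536, 0.1097]
tool_rot: [0.705, -0.049, 0.706, 0.051]
wrist_force: [0.6, -0.7, 1.4]
width: 0.231
```

```bash
python3 -c "
from arc import *
go(.7,.75)"
```

```text
t44.82 ang 0.651 r 109.4 p [ -20.3 -130.7   91.7] F [ 0.6 -0.7  1.4] ft 1.51
0.7 [0.0216, 0.0007, 0.0]
0.75 [0.0432, 0.005, 0.0]
```

Emit:
jog_arm:
  gripper: [1, 1, 1]
  offset:
    - [0.022, 0.003, 0]
    - [0.022, 0.003, 0]
    - [0.022, 0.003, 0]
  angular:
    - [0, 0, 0]
    - [0, 0, 0]
    - [0, 0, 0]

```text
t: 45.07
tool_pos: [0.5931, -0.2529, 0.1042]
tool_rot: [0.705, -0.049, 0.706, 0.051]
wrist_force: [0.7, -0.0, 2.2]
width: 0.234
```

```bash
python3 -c "
from arc import *
go(.75,.8)"
```

```text
t45.07 ang 0.702 r 109.6 p [ -20.3 -130.1   86.2] F [ 0.7 -0.   2.2] ft 2.23
0.75 [0.0211, 0.0025, 0.0]
0.8 [0.0424, 0.0079, 0.0]
```

Emit:
jog_arm:
  gripper: [1, 1, 1]
  offset:
    - [0.022, 0.004, 0]
    - [0.022, 0.004, 0]
    - [0.022, 0.004, 0]
  angular:
    - [0, 0, 0]
    - [0, 0, 0]
    - [0, 0, 0]

```text
t: 45.32
tool_pos: [0.593, -0.2521, 0.0989]
tool_rot: [0.705, -0.049, 0.706, 0.051]
wrist_force: [-0.7, 0.4, 2.6]
width: 0.228
```

```bash
python3 -c "
from arc import *
go(.8,.85)"
```

```text
t45.32 ang 0.751 r 109.9 p [ -20.3 -129.3   80.9] F [-0.7  0.4  2.6] ft 2.46
0.8 [0.0211, 0.0048, 0.0]
0.85 [0.0422, 0.0112, 0.0]
```

```bash
cat > fit.py <<'E'
import numpy as np
from scipy.interpolate import CubicSpline as C
from scipy.optimize import least_squares
d=C([0,.2,.4,.59,.7,.8,.9,1.0,1.12],[0,2.7,5.2,7.1,8.0,8.65,9.1,9.4,9.55])
A=np.array([[.401,-1.13],[.499,-1.26],[.549,-1.06],[.598,-.55],[.649,-1.34],[.699,-1.02],[.749,.35],[.801,-.7],[.853,-.37]])
B=np.array([[.51,-1.57],[.549,-.2],[.599,1.27],[.651,1.51],[.702,2.23],[.751,2.46]])
def m(t,G,b,k): return b+k*45*np.maximum(0,d(t)-G)*d(t,1)/110
if __name__=="__main__":
  for k in(1,1.25,1.5,1.8):
    r=least_squares(lambda q:np.r_[m(A[:,0],q[0]+1.5,q[1],k)-A[:,1],m(B[:,0],q[0],q[1],k)-B[:,1]],[7.2,-1.1]);print(k,r.x,2*r.cost)
    r=least_squares(lambda q:np.r_[m(B[:,0],q[0],q[1],k)-B[:,1]],[7.2,-1.1]);print("  B only",r.x,2*r.cost, [round(float(m(t,7.4,0,k)),2) for t in(.7,.8,.85,.9)])
E
python3 fit.py
```

```text
1 [ 6.87836378 -0.9240849 ] 5.004800593624729
  B only [ 7.20732859 -0.1938881 ] 4.312893046952368 [1.82, 2.8, 2.73, 2.57]
1.25 [ 7.23354142 -0.67086301] 7.846665345427912
  B only [ 7.34922546 -0.21363087] 4.867107399389197 [2.27, 3.5, 3.41, 3.21]
1.5 [ 7.34289237 -0.66844826] 8.651445324377514
  B only [ 7.44382337 -0.23337363] 5.720986606371525 [2.73, 4.2, 4.1, 3.85]
1.8 [ 7.44988498 -0.65346856] 10.082476765297493
  B only [ 7.52265497 -0.25706495] 7.141199262750373 [3.27, 5.04, 4.92, 4.62]
```

Bite is present, somewhere near 0.55 rad. Averaging forces over finer steps will pin down the onset.

```bash
cat >> arc.py <<'E'
def avg(n=2):
    L=[];A=[]
    for i in range(n+1):
        s=ctrl.state();p=w2j(s["tool_pos"]);a,r=ang(p);F=s["wrist_force"];Fy=-np.sin(JY)*F[0]+np.cos(JY)*F[1];be=.524-a
        L.append(F[2]*np.cos(be)+Fy*np.sin(be));A.append(a)
        if i<n: ctrl.grab_frame("side")
    print("t%.2f ang %.3f ft %.2f sd %.2f"%(s["t"],np.mean(A),np.mean(L),np.std(L)),np.round(L,2))
E
python3 -c "
from arc import *
avg();go(.65,.55,.47)"
```

```text
t45.42 ang 0.750 ft 2.14 sd 0.26 [2.46 1.83 2.14]
t45.42 ang 0.749 r 109.9 p [ -20.3 -129.4   81.1] F [ 0.8 -0.2  2.1] ft 2.14
0.65 [-0.0427, -0.008, -0.0]
0.55 [-0.0866, -0.0112, -0.0001]
0.47 [-0.1218, -0.0106, -0.0001]
```

Emit:
jog_arm:
  gripper: [1, 1, 1, 1, 1, 1]
  offset:
    - [-0.043, -0.008, 0]
    - [-0.087, -0.011, 0]
    - [-0.13, -0.0106, 0]
    - [-0.13, -0.0106, 0]
    - [-0.121, -0.0106, 0]
    - [-0.121, -0.0106, 0]
  angular:
    - [0, 0, 0]
    - [0, 0, 0]
    - [0, 0, 0]
    - [0, 0, 0]
    - [0, 0, 0]
    - [0, 0, 0]

```text
t: 45.92
tool_pos: [0.5934, -0.2549, 0.1292]
tool_rot: [0.705, -0.049, 0.705, 0.051]
wrist_force: [0.0, 0.9, 0.1]
width: 0.23
```

```bash
python3 -c "
from arc import *
avg()"
```

```text
t46.02 ang 0.474 ft 0.12 sd 0.43 [ 0.19  0.6  -0.44]
```

Emit:
jog_arm:
  gripper: [1, 1, 1]
  offset:
    - [0.013, 0, 0]
    - [0.013, 0, 0]
    - [0.013, 0, 0]
  angular:
    - [0, 0, 0]
    - [0, 0, 0]
    - [0, 0, 0]

```text
t: 46.27
tool_pos: [0.5934, -0.2551, 0.1255]
tool_rot: [0.705, -0.049, 0.706, 0.051]
wrist_force: [0.9, 1.3, -2.1]
width: 0.229
```

```bash
python3 -c "
from arc import *
avg()"
```

```text
t46.37 ang 0.506 ft -1.61 sd 0.53 [-2.11 -0.88 -1.85]
```

Emit:
jog_arm:
  gripper: [1, 1, 1]
  offset:
    - [0.013, 0, 0]
    - [0.013, 0, 0]
    - [0.013, 0, 0]
  angular:
    - [0, 0, 0]
    - [0, 0, 0]
    - [0, 0, 0]

```text
t: 46.62
tool_pos: [0.5934, -0.2551, 0.1227]
tool_rot: [0.705, -0.049, 0.705, 0.051]
wrist_force: [0.7, 1.1, -1.5]
width: 0.229
```

```bash
python3 -c "
from arc import *
avg()"
```

```text
t46.72 ang 0.532 ft -1.02 sd 0.38 [-1.55 -0.74 -0.75]
```

Emit:
jog_arm:
  gripper: [1, 1, 1]
  offset:
    - [0.013, 0, 0]
    - [0.013, 0, 0]
    - [0.013, 0, 0]
  angular:
    - [0, 0, 0]
    - [0, 0, 0]
    - [0, 0, 0]

```text
t: 46.97
tool_pos: [0.5934, -0.2551, 0.1195]
tool_rot: [0.705, -0.049, 0.705, 0.051]
wrist_force: [0.6, -0.4, -0.7]
width: 0.231
```

```bash
python3 -c "
from arc import *
avg()"
```

```text
t47.07 ang 0.561 ft -0.10 sd 0.46 [-0.71  0.38  0.03]
```

Emit:
jog_arm:
  gripper: [1, 1, 1]
  offset:
    - [0.013, 0, 0]
    - [0.013, 0, 0]
    - [0.013, 0, 0]
  angular:
    - [0, 0, 0]
    - [0, 0, 0]
    - [0, 0, 0]

```text
t: 47.32
tool_pos: [0.5934, -0.2549, 0.1162]
tool_rot: [0.705, -0.049, 0.705, 0.051]
wrist_force: [0.2, 0.8, 1.4]
width: 0.229
```

```bash
python3 -c "
from arc import *
avg()"
```

```text
t47.42 ang 0.591 ft 0.42 sd 0.64 [ 1.33 -0.03 -0.04]
```

Emit:
jog_arm:
  gripper: [1, 1, 1]
  offset:
    - [0.018, 0.001, 0]
    - [0.018, 0.001, 0]
    - [0.018, 0.001, 0]
  angular:
    - [0, 0, 0]
    - [0, 0, 0]
    - [0, 0, 0]

```text
t: 47.67
tool_pos: [0.5934, -0.2548, 0.1116]
tool_rot: [0.705, -0.049, 0.705, 0.051]
wrist_force: [-0.4, 0.7, 0.9]
width: 0.234
```

```bash
python3 -c "
from arc import *
avg();go(.6)"
```

```text
t47.77 ang 0.632 ft 0.81 sd 0.03 [0.78 0.85 0.8 ]
t47.77 ang 0.632 r 110.4 p [ -20.3 -132.1   93.7] F [-0.7  0.3  0.8] ft 0.80
0.6 [-0.0141, 0.0005, -0.0]
```

```bash
cat >> fit.py <<'E'
print("--")
B=np.array([[.51,-1.57],[.549,-.2],[.599,1.27],[.651,1.51],[.702,2.23],[.75,2.14],[.75,2.14],[.506,-1.61],[.532,-1.02],[.561,-.1],[.591,.42],[.632,.81],[.506,-1.61],[.532,-1.02],[.561,-.1],[.591,.42],[.632,.81]])
for k in(.8,1,1.25,1.5):
    for A_ in(A,A[:0]):
        r=least_squares(lambda q:np.r_[m(A_[:,0],q[0]+1.5,q[1],k)-A_[:,1],m(B[:,0],q[0],q[1],k)-B[:,1]],[7.0,-1.1]);print(k,len(A_),r.x,2*r.cost)
E
python3 fit.py|sed -n '/--/,$p'
```

```text
--
0.8 9 [ 6.50986925 -1.29890736] 4.048807930172064
0.8 0 [ 6.37150462 -1.6993463 ] 1.4910894524570475
1 9 [ 6.8864387  -0.93696595] 9.15755480680478
1 0 [ 6.86136683 -0.96896324] 6.71974645869544
1.25 9 [ 7.00651032 -0.95386121] 13.642813558017618
1.25 0 [ 6.98474354 -1.01137984] 11.321420333324825
1.5 9 [ 7.08655807 -0.97075647] 20.47267959963487
1.5 0 [ 7.06699467 -1.05379645] 18.160503551977634
```

Fit: gap ≈ 6.5–6.9 mm (bite at about 0.55 rad), which would lock at roughly 120 N. Target is about 7.4–7.5 mm, so I'll open the lever and back the nut off 20° (0.67 mm).

```bash
python3 -c "
from arc import *
go(.5,.35,.2,.1,.01)"
```

```text
t47.77 ang 0.632 r 110.4 p [ -20.3 -132.1   93.7] F [-0.7  0.3  0.8] ft 0.80
0.5 [-0.0581, -0.0005, -0.0]
0.35 [-0.1237, 0.0062, -0.0]
0.2 [-0.1875, 0.0225, 0.0]
0.1 [-0.2285, 0.0387, 0.0001]
0.01 [-0.2637, 0.0567, 0.0001]
```

Emit:
jog_arm:
  gripper: [1, 1, 1, 1, 1, 1]
  offset:
    - [-0.058, 0, 0]
    - [-0.124, 0.006, 0]
    - [-0.188, 0.022, 0]
    - [-0.229, 0.039, 0]
    - [-0.265, 0.057, 0]
    - [-0.265, 0.057, 0]
  angular:
    - [0, 0, 0]
    - [0, 0, 0]
    - [0, 0, 0]
    - [0, 0, 0]
    - [0, 0, 0]
    - [0, 0, 0]

```text
t: 48.27
tool_pos: [0.5914, -0.2403, 0.1791]
tool_rot: [0.705, -0.049, 0.705, 0.051]
wrist_force: [-1.4, -0.7, 1.2]
width: 0.229
```

```bash
python3 -c "
from arc import *
show();rel(j2w(-20,-23,200),tool(JY-np.radians(5),0))"
```

```text
t48.27 ang -0.004 r 110.1 p [ -20.2 -117.3  161.1] F [-1.4 -0.7  1.2] ft 0.77
off [-0.1551, 0.3777, 0.0024] ang [0.0581, 0.0002, -0.0011] rows>=2.4
```

Emit:
jog_arm:
  gripper: [-0.3, -0.3, -0.3, -0.3, -0.3, -0.3, -0.3, -0.3, -0.3, -0.3]
  offset:
    - [0, 0, 0]
    - [0, 0, 0]
    - [-0.03, -0.02, 0]
    - [-0.1, -0.03, 0]
    - [-0.155, 0, 0]
    - [-0.155, 0.13, 0]
    - [-0.155, 0.26, 0]
    - [-0.155, 0.378, 0.002]
    - [-0.155, 0.378, 0.002]
    - [-0.155, 0.378, 0.002]
  angular:
    - [0, 0, 0]
    - [0, 0, 0]
    - [0, 0, 0]
    - [0, 0, 0]
    - [0.05, 0, 0]
    - [0.11, 0, 0]
    - [0.11, 0, 0]
    - [0.11, 0, 0]
    - [0.11, 0, 0]
    - [0.11, 0, 0]

```text
t: 49.1
tool_pos: [0.5787, -0.1466, 0.2176]
tool_rot: [0.707, 0.011, 0.707, -0.01]
wrist_force: [0.2, -1.1, 0.1]
width: 0.653
```

```bash
python3 -c "
from arc import *
axes();show();rel(j2w(-20,-23.5,146),tool(JY-np.radians(10),0))"
```

```text
t 49.1 x [-0.     0.002 -1.   ] y [0.03  1.    0.002] z [ 1.   -0.03 -0.  ] pos [ 0.5787 -0.1466  0.2176] w 0.653 F [ 0.19 -1.06  0.11] j [-0.36  0.35  1.51  0.    1.28 -0.34]
t49.10 ang -1.042 r 94.0 p [-20.  -22.7 199.6] F [ 0.2 -1.1  0.1] ft -1.08
off [0.2143, -0.0034, 0.0005] ang [0.0046, -0.0002, -0.0012] rows>=1.3
```

Emit:
jog_arm:
  gripper: [-0.3, -0.3, -0.3, -0.3, 1, 1, 1, 1, 1, 1]
  offset:
    - [0.06, -0.003, 0]
    - [0.13, -0.003, 0]
    - [0.2, -0.003, 0]
    - [0.214, -0.003, 0]
    - [0.214, -0.003, 0]
    - [0.214, -0.003, 0]
    - [0.214, -0.003, 0]
    - [0.214, -0.003, 0]
    - [0.214, -0.003, 0]
    - [0.214, -0.003, 0]
  angular:
    - [0, 0, 0]
    - [0, 0, 0]
    - [0, 0, 0]
    - [0, 0, 0]
    - [0, 0, 0]
    - [0, 0, 0]
    - [0, 0, 0]
    - [0, 0, 0]
    - [0, 0, 0]
    - [0, 0, 0]

```text
t: 49.93
tool_pos: [0.5782, -0.1487, 0.1643]
tool_rot: [0.707, 0.012, 0.707, -0.011]
wrist_force: [-4.2, -3.7, 1.9]
width: 0.453
```

```bash
python3 -c "
from arc import *
axes();print(ctrl.state()['torque'])"
```

```text
t 49.93 x [-0.001  0.001 -1.   ] y [0.032 0.999 0.001] z [ 0.999 -0.032 -0.001] pos [ 0.5782 -0.1487  0.1643] w 0.453 F [-4.22 -3.68  1.86] j [-0.37  0.4   1.57  0.    1.17 -0.34]
[-0.68470844  0.82598185  0.01934976]
```

Emit:
jog_arm:
  gripper: [1, 1, 1, 1, 1, 1]
  offset:
    - [0, 0, 0]
    - [0, 0, 0]
    - [0, 0, 0]
    - [0, 0, 0]
    - [0, 0, 0]
    - [0, 0, 0]
  angular:
    - [-0.08, 0, 0]
    - [-0.16, 0, 0]
    - [-0.23, 0, 0]
    - [-0.23, 0, 0]
    - [-0.23, 0, 0]
    - [-0.23, 0, 0]

```text
t: 50.43
tool_pos: [0.5796, -0.1485, 0.1643]
tool_rot: [0.698, -0.115, 0.697, 0.115]
wrist_force: [-0.1, -3.8, 2.3]
width: 0.451
```

```bash
python3 -c "
from arc import *
axes();print(ctrl.state()['torque'])"
```

```text
t 50.43 x [ 0.002  0.001 -1.   ] y [-0.321  0.947  0.   ] z [0.947 0.321 0.002] pos [ 0.5796 -0.1485  0.1643] w 0.451 F [-0.09 -3.81  2.27] j [-0.37  0.4   1.57  0.    1.17 -0.69]
[-0.72050571  0.03513477  0.32682692]
```

```bash
python3 -c "
from arc import *
rel(j2w(-19,-126,201),tool(JY,0))"
```

```text
off [-0.219, -0.3979, -0.0742] ang [0.1205, 0.0011, -0.0004] rows>=2.8
```

Emit:
jog_arm:
  gripper: [-0.3, -0.3, -0.3, -0.3, -0.3, -0.3, -0.3, -0.3, -0.3, -0.3]
  offset:
    - [0, 0, 0]
    - [0, 0, 0]
    - [-0.06, 0, 0]
    - [-0.16, 0, 0]
    - [-0.22, 0, 0]
    - [-0.22, -0.12, -0.02]
    - [-0.22, -0.25, -0.045]
    - [-0.22, -0.36, -0.066]
    - [-0.22, -0.398, -0.074]
    - [-0.22, -0.398, -0.074]
  angular:
    - [0, 0, 0]
    - [0, 0, 0]
    - [0, 0, 0]
    - [0, 0, 0]
    - [0.03, 0, 0]
    - [0.08, 0, 0]
    - [0.12, 0, 0]
    - [0.12, 0, 0]
    - [0.12, 0, 0]
    - [0.12, 0, 0]

```text
t: 51.27
tool_pos: [0.5934, -0.2499, 0.2178]
tool_rot: [0.705, -0.048, 0.706, 0.05]
wrist_force: [-0.9, 0.0, 0.6]
width: 0.646
```

```bash
python3 -c "
from arc import *
axes();p=show()
f=snap('side',390,190,480,260,'pics/g1.png');bs=redball(f,(440,225,475,275));print(bs)
o=max(bs,key=lambda q:q[1])[0]; r=least_squares(lambda a:(proj(f,[ballpos(a[0])])[0]-o),[.1]);print(r.x)
b=w2j(ballpos(r.x[0]));print(b);rel(j2w(b[0],b[1],b[2]-20),tool(JY,0))"
```

```text
t 51.27 x [-0.001  0.003 -1.   ] y [-0.137  0.991  0.003] z [ 0.991  0.137 -0.   ] pos [ 0.5934 -0.2499  0.2178] w 0.646 F [-0.89  0.02  0.61] j [-0.51  0.42  1.4   0.    1.33 -0.65]
t51.27 ang -0.208 r 141.0 p [ -19.6 -127.1  199.8] F [-0.9  0.   0.6] ft 0.55
[(array([450.73333333, 245.93333333]), np.int32(15))]
[0.0379912]
[ -20.         -119.26246048  177.38106443]
off [0.1696, 0.0232, -0.001] ang [0.0008, -0.0004, -0.0026] rows>=1.0
```

View pics/g1.png

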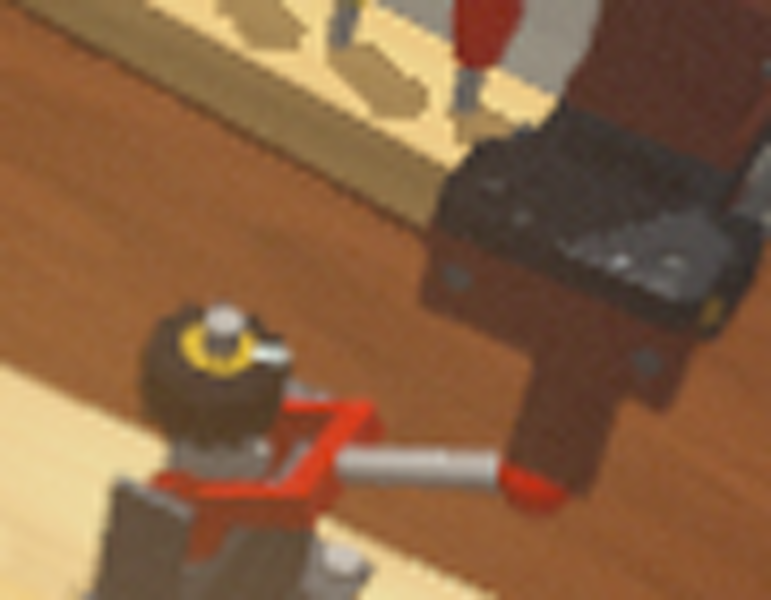

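Emit:
jog_arm:
  gripper: [-0.3, -0.3, -0.3, 1, 1, 1, 1, 1, 1, 1]
  offset:
    - [0.05, 0.028, 0]
    - [0.1, 0.032, 0]
    - [0.158, 0.032, 0]
    - [0.158, 0.032, 0]
    - [0.158, 0.032, 0]
    - [0.158, 0.032, 0]
    - [0.158, 0.032, 0]
    - [0.158, 0.032, 0]
    - [0.158, 0.032, 0]
    - [0.158, 0.032, 0]
  angular:
    - [0, 0, -0.002]
    - [0, 0, -0.002]
    - [0, 0, -0.002]
    - [0, 0, -0.002]
    - [0, 0, -0.002]
    - [0, 0, -0.002]
    - [0, 0, -0.002]
    - [0, 0, -0.002]
    - [0, 0, -0.002]
    - [0, 0, -0.002]

```text
t: 52.15
tool_pos: [0.5915, -0.2406, 0.1793]
tool_rot: [0.705, -0.05, 0.706, 0.049]
wrist_force: [-3.4, -1.7, 0.3]
width: 0.231
```

Emit:
jog_arm:
  gripper: [1, 1, 1]
  offset:
    - [-0.006, 0.003, 0]
    - [-0.006, 0.003, 0]
    - [-0.006, 0.003, 0]
  angular:
    - [0, 0, 0]
    - [0, 0, 0]
    - [0, 0, 0]

```text
t: 52.4
tool_pos: [0.5914, -0.2399, 0.1805]
tool_rot: [0.705, -0.05, 0.706, 0.049]
wrist_force: [-4.4, -3.1, 2.4]
width: 0.233
```

```bash
python3 -c "
from arc import *
axes();p=show()"
```

```text
t 52.4 x [-0.001 -0.001 -1.   ] y [-0.14   0.99  -0.001] z [ 0.99   0.14  -0.001] pos [ 0.5914 -0.2399  0.1805] w 0.233 F [-4.42 -3.08  2.39] j [-0.49  0.44  1.46 -0.    1.24 -0.63]
t52.40 ang -0.017 r 110.4 p [ -20.2 -116.9  162.5] F [-4.4 -3.1  2.4] ft 0.79
```

Emit:
jog_arm:
  gripper: [1, 1, 1]
  offset:
    - [-0.006, 0.003, 0]
    - [-0.008, 0.004, 0]
    - [-0.008, 0.004, 0]
  angular:
    - [0, 0, 0]
    - [0, 0, 0]
    - [0, 0, 0]

```text
t: 52.65
tool_pos: [0.5913, -0.2389, 0.1823]
tool_rot: [0.705, -0.05, 0.706, 0.049]
wrist_force: [-3.4, -3.3, 0.4]
width: 0.231
```

```bash
python3 -c "
from arc import *
p=show()"
```

```text
t52.65 ang -0.036 r 110.5 p [ -20.2 -115.9  164.3] F [-3.4 -3.3  0.4] ft -1.16
```

Emit:
jog_arm:
  gripper: [1, 1, 1]
  offset:
    - [-0.008, 0.004, 0]
    - [-0.012, 0.006, 0]
    - [-0.012, 0.006, 0]
  angular:
    - [0, 0, 0]
    - [0, 0, 0]
    - [0, 0, 0]

```text
t: 52.9
tool_pos: [0.5911, -0.2384, 0.1832]
tool_rot: [0.705, -0.051, 0.706, 0.049]
wrist_force: [0.3, -8.3, -11.7]
width: 0.233
```

```bash
python3 -c "
from arc import *
p=show()"
```

```text
t52.90 ang -0.045 r 110.6 p [ -20.3 -115.4  165.2] F [  0.3  -8.3 -11.7] ft -14.32
```

```bash
sed -i 's/^B=.*/B=np.array([0.,1.8,-15.9])/' arc.py; python3 -c "
from arc import *
go(.15,.3,.45,.55)"
```

```text
t52.90 ang -0.000 r 110.0 p [ -20.3 -115.4  165.2] F [  0.3  -8.3 -11.7] ft -14.27
0.15 [0.0596, -0.0286, 0.0]
0.3 [0.1227, -0.0478, 0.0001]
0.45 [0.1879, -0.0575, 0.0002]
0.55 [0.2319, -0.0584, 0.0003]
```

Emit:
jog_arm:
  gripper: [1, 1, 1, 1, 1, 1, 1, 1]
  offset:
    - [0.033, -0.016, 0]
    - [0.065, -0.03, 0]
    - [0.1, -0.043, 0]
    - [0.128, -0.05, 0]
    - [0.16, -0.057, 0]
    - [0.193, -0.06, 0]
    - [0.237, -0.061, 0]
    - [0.237, -0.061, 0]
  angular:
    - [0, 0, 0]
    - [0, 0, 0]
    - [0, 0, 0]
    - [0, 0, 0]
    - [0, 0, 0]
    - [0, 0, 0]
    - [0, 0, 0]
    - [0, 0, 0]

```text
t: 53.57
tool_pos: [0.5931, -0.2524, 0.1243]
tool_rot: [0.705, -0.05, 0.706, 0.049]
wrist_force: [-2.6, -5.2, -2.0]
width: 0.23
```

```bash
python3 -c "
from arc import *
avg(1);go(.55,.6)"
```

```text
t53.62 ang 0.555 ft -1.60 sd 0.20 [-1.8 -1.4]
t53.62 ang 0.551 r 109.4 p [ -20.2 -129.5  107.2] F [-4.5 -4.5 -1.5] ft -1.40
0.55 [-0.0002, -0.0025, -0.0]
0.6 [0.0217, -0.0013, 0.0]
```

Emit:
jog_arm:
  gripper: [1, 1, 1]
  offset:
    - [0.022, 0.001, 0]
    - [0.022, 0.001, 0]
    - [0.022, 0.001, 0]
  angular:
    - [0, 0, 0]
    - [0, 0, 0]
    - [0, 0, 0]

```text
t: 53.87
tool_pos: [0.5932, -0.2521, 0.1207]
tool_rot: [0.705, -0.05, 0.706, 0.049]
wrist_force: [-3.7, -3.1, -0.9]
width: 0.228
```

```bash
python3 -c "
from arc import *
avg(1);go(.65)"
```

```text
t53.92 ang 0.591 ft -0.68 sd 0.07 [-0.75 -0.61]
t53.92 ang 0.591 r 109.3 p [ -20.2 -129.3  102.8] F [-4.5 -3.5 -0.8] ft -0.61
0.65 [0.0261, -0.0002, 0.0]
```

Emit:
jog_arm:
  gripper: [1, 1, 1]
  offset:
    - [0.018, 0.001, 0]
    - [0.018, 0.001, 0]
    - [0.018, 0.001, 0]
  angular:
    - [0, 0, 0]
    - [0, 0, 0]
    - [0, 0, 0]

```text
t: 54.17
tool_pos: [0.5931, -0.2517, 0.1164]
tool_rot: [0.705, -0.05, 0.706, 0.049]
wrist_force: [-4.5, -4.1, 0.2]
width: 0.235
```

```bash
python3 -c "
from arc import *
avg(1);go(.7)"
```

```text
t54.22 ang 0.631 ft 0.03 sd 0.56 [ 0.59 -0.52]
t54.22 ang 0.631 r 109.3 p [ -20.1 -128.8   98.4] F [-4.5 -3.  -0.8] ft -0.52
0.7 [0.0302, 0.0013, 0.0]
```

Emit:
jog_arm:
  gripper: [1, 1, 1]
  offset:
    - [0.022, 0.002, 0]
    - [0.022, 0.002, 0]
    - [0.022, 0.002, 0]
  angular:
    - [0, 0, 0]
    - [0, 0, 0]
    - [0, 0, 0]

```text
t: 54.47
tool_pos: [0.593, -0.251, 0.1109]
tool_rot: [0.705, -0.05, 0.706, 0.05]
wrist_force: [-4.1, -2.7, 0.3]
width: 0.231
```

```bash
python3 -c "
from arc import *
avg(1);go(.7,.75)"
```

```text
t54.52 ang 0.682 ft 0.58 sd 0.05 [0.62 0.53]
t54.52 ang 0.681 r 109.3 p [ -20.1 -128.2   93. ] F [-5.6 -3.4  0.1] ft 0.53
0.7 [0.0085, -0.0012, 0.0]
0.75 [0.03, 0.0032, 0.0001]
```

Emit:
jog_arm:
  gripper: [1, 1, 1, 1]
  offset:
    - [0.015, 0.002, 0]
    - [0.03, 0.004, 0]
    - [0.03, 0.004, 0]
    - [0.03, 0.004, 0]
  angular:
    - [0, 0, 0]
    - [0, 0, 0]
    - [0, 0, 0]
    - [0, 0, 0]

```text
t: 54.85
tool_pos: [0.5928, -0.2497, 0.1034]
tool_rot: [0.705, -0.05, 0.706, 0.05]
wrist_force: [-5.7, -2.4, 0.8]
width: 0.233
```

```bash
python3 -c "
from arc import *
avg(1);go(.8,.85)"
```

```text
t54.90 ang 0.752 ft 1.53 sd 0.41 [1.13 1.94]
t54.90 ang 0.752 r 109.4 p [ -20.2 -126.8   85.4] F [-5.5 -2.1  1.7] ft 1.94
0.8 [0.0211, 0.0031, 0.0]
0.85 [0.0421, 0.0096, 0.0001]
```

Emit:
jog_arm:
  gripper: [1, 1, 1, 1]
  offset:
    - [0.015, 0.004, 0]
    - [0.03, 0.007, 0]
    - [0.03, 0.007, 0]
    - [0.03, 0.007, 0]
  angular:
    - [0, 0, 0]
    - [0, 0, 0]
    - [0, 0, 0]
    - [0, 0, 0]

```text
t: 55.23
tool_pos: [0.5926, -0.2479, 0.0959]
tool_rot: [0.705, -0.05, 0.706, 0.05]
wrist_force: [-5.8, -0.7, 1.5]
width: 0.23
```

```bash
python3 -c "
from arc import *
avg(1);go(.85,.9)"
```

```text
t55.28 ang 0.822 ft 1.67 sd 0.23 [1.44 1.9 ]
t55.28 ang 0.822 r 109.6 p [ -20.1 -125.    77.9] F [-5.3 -1.7  1.7] ft 1.90
0.85 [0.0122, 0.0023, 0.0]
0.9 [0.0329, 0.0099, 0.0001]
```

```bash
cat > fit2.py <<'E'
from fit import *
print("==")
Bs=np.array([[.51,-1.57],[.549,-.2],[.599,1.27],[.651,1.51],[.702,2.23],[.75,2.14],[.506,-1.61],[.532,-1.02],[.561,-.1],[.591,.42],[.632,.81]])
Cs=np.array([[.555,-1.6],[.591,-.68],[.631,.03],[.682,.58],[.752,1.53],[.822,1.67]])
D1,D2=1.5,-.683
for k in(.8,.9,1,1.1,1.25,1.5):
  r=least_squares(lambda q:np.r_[m(A[:,0],q[0]+D1+D2+0,q[1],k)-A[:,1],m(Bs[:,0],q[0]+D2,q[1],k)-Bs[:,1],m(Cs[:,0],q[0],q[1],k)-Cs[:,1]],[7.2,-1.1]);print(k,r.x.round(2),round(2*r.cost,2),"F",45*(9.51-r.x[0]))
  r=least_squares(lambda q:m(Cs[:,0],q[0],q[1],k)-Cs[:,1],[7.2,-1.1]);print("  C",r.x.round(2),round(2*r.cost,2))
E
python3 fit2.py|sed -n '/==/,$p'
```

```text
==
0.8 [ 7.16 -1.23] 4.23 F 105.61180387149533
  C [ 6.87 -1.59] 0.19
0.9 [ 7.25 -1.24] 5.55 F 101.91482802240208
  C [ 7.17 -1.18] 0.61
1 [ 7.32 -1.23] 7.44 F 98.41415470269654
  C [ 7.23 -1.22] 0.83
1.1 [ 7.38 -1.25] 9.94 F 96.07423461694502
  C [ 7.28 -1.27] 1.19
1.25 [ 7.67 -0.91] 11.73 F 82.92505435110903
  C [ 7.34 -1.33] 1.97
1.5 [ 7.75 -0.92] 16.55 F 79.13769488311058
  C [ 7.42 -1.44] 3.93
```

The fit gives a gap of about 7.25 mm: bite at about 0.61 rad and lock force around 100 N. That's on target, so I'll press home.

```bash
python3 -c "
from arc import *
go(.9,.98,1.06,1.12,1.17,1.2)"
```

```text
t55.28 ang 0.822 r 109.6 p [ -20.1 -125.    77.9] F [-5.3 -1.7  1.7] ft 1.90
0.9 [0.0329, 0.0099, 0.0001]
0.98 [0.0651, 0.0241, 0.0002]
1.06 [0.096, 0.0408, 0.0003]
1.12 [0.1183, 0.055, 0.0004]
1.17 [0.1362, 0.0678, 0.0004]
1.2 [0.1467, 0.0759, 0.0005]
```

Emit:
jog_arm:
  gripper: [1, 1, 1, 1, 1, 1, 1, 1, 1, 1]
  offset:
    - [0.016, 0.005, 0]
    - [0.033, 0.01, 0]
    - [0.049, 0.017, 0]
    - [0.065, 0.024, 0]
    - [0.081, 0.032, 0]
    - [0.096, 0.04, 0]
    - [0.118, 0.055, 0]
    - [0.136, 0.067, 0]
    - [0.145, 0.074, 0]
    - [0.145, 0.074, 0]
  angular:
    - [0, 0, 0]
    - [0, 0, 0]
    - [0, 0, 0]
    - [0, 0, 0]
    - [0, 0, 0]
    - [0, 0, 0]
    - [0, 0, 0]
    - [0, 0, 0]
    - [0, 0, 0]
    - [0, 0, 0]

```text
t: 56.12
tool_pos: [0.59, -0.2294, 0.0592]
tool_rot: [0.705, -0.05, 0.706, 0.05]
wrist_force: [-5.6, -1.8, -0.5]
width: 0.233
```

```bash
python3 -c "
from arc import *
go(1.19,1.22)"
```

```text
t56.12 ang 1.198 r 110.3 p [ -20.1 -106.4   41.2] F [-5.6 -1.8 -0.5] ft 0.20
1.19 [-0.0037, -0.0013, -0.0]
1.22 [0.0065, 0.007, 0.0]
```

Emit:
jog_arm:
  gripper: [1, 1, 1, 1]
  offset:
    - [0.006, 0.004, 0]
    - [0.012, 0.008, 0]
    - [0.012, 0.008, 0]
    - [0.012, 0.008, 0]
  angular:
    - [0, 0, 0]
    - [0, 0, 0]
    - [0, 0, 0]
    - [0, 0, 0]

```text
t: 56.45
tool_pos: [0.5902, -0.2292, 0.0586]
tool_rot: [0.705, -0.051, 0.705, 0.049]
wrist_force: [-9.0, -3.5, 14.4]
width: 0.232
```

```bash
python3 -c "
from arc import *
show()"
```

```text
t56.45 ang 1.204 r 110.5 p [ -19.9 -106.1   40.6] F [-9.  -3.5 14.4] ft 12.59
```

At the shut stop (14 N reaction). Releasing and withdrawing upward.

Emit:
jog_arm:
  gripper: [-0.5, -0.5, -0.5, -0.5, -0.5, -0.5, -0.5, -0.5, -0.5, -0.5]
  offset:
    - [0, 0, 0]
    - [0, 0, 0]
    - [0, 0, 0]
    - [0, 0, 0]
    - [-0.03, -0.02, 0]
    - [-0.1, -0.06, 0]
    - [-0.25, -0.12, 0]
    - [-0.4, -0.18, 0]
    - [-0.55, -0.24, 0]
    - [-0.7, -0.3, 0]
  angular:
    - [0, 0, 0]
    - [0, 0, 0]
    - [0, 0, 0]
    - [0, 0, 0]
    - [0, 0, 0]
    - [0, 0, 0]
    - [0, 0, 0]
    - [0, 0, 0]
    - [0, 0, 0]
    - [0, 0, 0]

```text
t: 57.28
tool_pos: [0.6011, -0.3029, 0.2338]
tool_rot: [0.706, -0.05, 0.705, 0.05]
wrist_force: [0.7, -0.3, -0.6]
width: 0.75
```

```bash
python3 -c "
from arc import *
axes()
f=snap('side',330,190,490,310,'pics/h1.png');t=snap('top',290,130,440,230,'pics/h2.png')
bs=redball(f,(430,235,475,300));print(bs);bt=redball(t,(395,155,435,195));print(bt)
for n,g,b in(('s',f,bs),('t',t,bt)):
    if b:
        o=max(b,key=lambda q:q[1])[0]; r=least_squares(lambda a:(proj(g,[ballpos(a[0])])[0]-o),[1.1]);print(n,r.x,r.fun)
P=cloud(f)[220:310,330:460].reshape(-1,3);J=np.array([w2j(q) for q in P])
m=(J[:,2]>32)&(J[:,2]<40)&(J[:,0]<3)&(J[:,0]>-45)&(J[:,1]>0)&(J[:,1]<140);print(cv2.minAreaRect(J[m][:,:2].astype(np.float32)))
"
```

```text
t 57.28 x [ 0.001 -0.001 -1.   ] y [-0.14   0.99  -0.001] z [0.99  0.14  0.001] pos [ 0.6011 -0.3029  0.2338] w 0.75 F [ 0.72 -0.33 -0.6 ] j [-0.57  0.45  1.31 -0.    1.38 -0.71]
[(array([439.14285714, 275.85714286]), np.int32(35))]
[]
s [1.18001165] [-0.02218227 -0.06695311]
((-24.101913452148438, 56.7536735534668), (111.5256576538086, 39.52926254272461), 87.22501373291016)
```

View pics/h1.png

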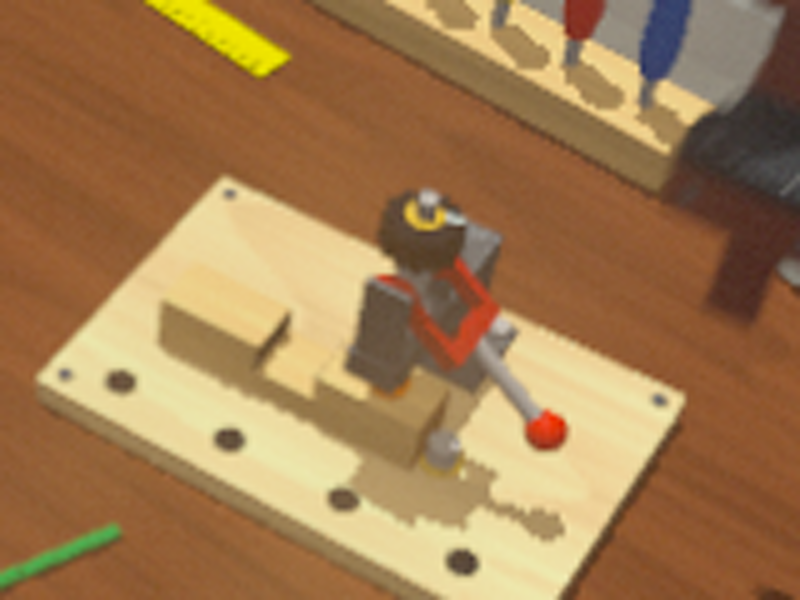

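View pics/h2.png

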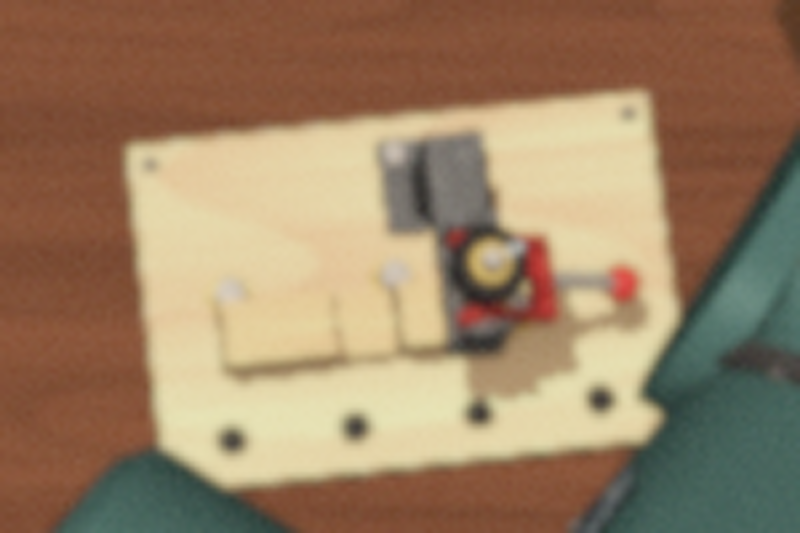

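The lever is shut at about 1.18 rad, the orange foot rests on the stick, the stick lies against the three dogs, and the gripper is clear. Handing in.

```bash
python3 -c "
from plant import ctrl
print(ctrl.sign_off())"
```

```text
the job is handed in; nothing more can be done
None
```

The stick is notch up in the jig and clamped, with the lever locked; I handed the job in at about 57.4 s. I don't know the exact lock force, because I inferred it rather than measured it.

**What I did**
- I turned the stick end over end in two quarter turns, standing it on end between them, and laid it notch up on the jig.
- I slid it under the foot, then pushed it firmly against the end dog (about 15 N) and the two back dogs (about 7 N). It did not yield in either direction.
- I opened the lever to its stop, turned the nut about 120° clockwise in two strokes, and felt for the bite. I then backed the nut off 20° and felt again.
- I pressed the lever to its shut stop (14 N reaction) and let go.

**Last checks**
- The final pictures show the lever shut at about 1.18 rad with the gripper clear. The foot is on the stick and the stick is at the dogs. I did not check each bystander tool separately.
- The last feel put the bite at about 0.61 rad, with a gap of about 7.2–7.3 mm. That implies a lock force of about 100 N, within a range of roughly 95–110 N; the force readings were noisy, about ±0.5 N.

**Things that disagreed**
- **Fingertips:** touching the stick's top showed the tips about 25 mm farther back than the stated tip distance. I used the touched value from then on, after one grip had closed above the stick.
- **End dog:** my first slide stopped 3–5 mm short of it because of friction. I pushed the stick home afterwards.
- **Lever:** it stood at about 0.15 rad at the start, and my fingers nudged it to about 0.3 rad during the first nut turn. I opened it again before each later nut turn, though it had crept to about 0.04 rad by the end of the second stroke.

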